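Stack the drying trays in steps on the stand

TASK

Set up the drying stand: unscrew its brass hold-down, which has a left-hand thread (so loosen it clockwise, right round until its tongue points away from the cover), take the cover off and lay it aside on the worktop, and stack every tray on the stand's lips along the stand so that air gets in: the first stepped out about 18 mm, away from the hold-down, the second back square over the stand, the third out again, and so on, each resting on the lips below. Then lay the cover squarely on the top tray with its grip bar up, leaving the hold-down open and the jar, carton and queen cage where they are.

Things in the scene. Friction and masses are not known exactly. Their poses are not given: they have to be found in the camera images.
- stand: Fixed drying stand: wooden board 200 x 74 x 10 mm with two raised wooden lips (each 30 mm along x, 52 mm along y, tops 26 mm above the worktop) whose outer edges lie at x = -59 and +59 mm. Origin: on the worktop, midway between the two lips. x runs along the board, away from the hold-down at the -x end.
- stand_seat (a point): Point midway between the stand's two lips at the height of their tops, 26 mm above the worktop; axes as the stand's.
- holddown (a joint): Brass hold-down on a left-hand thread, axis upright at stand x = -88 mm. 0 rad: screwed down, its tongue (reach 43, width 14, thickness 5 mm) along stand +x over the cover's end; grows turned CLOCKWISE seen from above, which loosens it, swings the tongue away and lifts it 1.3 mm/rad; stop at 2.8. Takes 0.05 N m, stays where left; needs two or more grasps to turn right round.
- holddown_grip (a point): Centre of the hold-down's wing, on its axis: the wing is 40 mm long, 9 mm thick, 19 mm tall (from 8.5 mm below this point to 9 mm above it) and lies along this point's x axis, over the tongue. When screwed down the point is 58 mm above the worktop.
- cover: Wooden cover of the stand, 118 x 52 x 10 mm, with a grip bar on top along its x axis (60 mm long, 14 mm wide, 26 mm tall, top 36 mm above the underside), 0.12 kg. Origin: centre of the underside; x along its length. At the start it lies on the stand's lips under the tongue (unless it has been knocked).
- tray_0: Identical drying trays (3 to 5 present), 118 x 52 x 26 mm, 0.13 kg, light wood, metal screen floor. Each short end is a solid block 30 mm long: its top is the lip, its underside the foot. Between them the long walls run 4 to 22 mm above the underside; grip across the 52 mm width. Origin: centre of the underside; x along the length; ends alike.
- tray_1: Identical drying trays (3 to 5 present), 118 x 52 x 26 mm, 0.13 kg, light wood, metal screen floor. Each short end is a solid block 30 mm long: its top is the lip, its underside the foot. Between them the long walls run 4 to 22 mm above the underside; grip across the 52 mm width. Origin: centre of the underside; x along the length; ends alike.
- tray_2: Identical drying trays (3 to 5 present), 118 x 52 x 26 mm, 0.13 kg, light wood, metal screen floor. Each short end is a solid block 30 mm long: its top is the lip, its underside the foot. Between them the long walls run 4 to 22 mm above the underside; grip across the 52 mm width. Origin: centre of the underside; x along the length; ends alike.
- tray_3: Identical drying trays (3 to 5 present), 118 x 52 x 26 mm, 0.13 kg, light wood, metal screen floor. Each short end is a solid block 30 mm long: its top is the lip, its underside the foot. Between them the long walls run 4 to 22 mm above the underside; grip across the 52 mm width. Origin: centre of the underside; x along the length; ends alike.
- tray_4: Identical drying trays (3 to 5 present), 118 x 52 x 26 mm, 0.13 kg, light wood, metal screen floor. Each short end is a solid block 30 mm long: its top is the lip, its underside the foot. Between them the long walls run 4 to 22 mm above the underside; grip across the 52 mm width. Origin: centre of the underside; x along the length; ends alike.
- jar: Honey jar, 62 mm across, 71 mm tall, standing behind the work; bystander. Origin: centre of the underside.
- carton: Small white carton, 63 x 100 x 41 mm, behind the work; bystander. Origin: centre of the underside.
- cage: Small white slotted queen cage, 22 x 62 x 16 mm, behind the work; bystander. Origin: centre of the underside.

How it is judged:
By the outcome, as a careful person would: the job done as asked, in the order asked, and still so for the second after the job is handed in, with the robot touching nothing.
Of tray_0, tray_1, tray_2, tray_3, tray_4 only 3 to 5 are there at a start; the rules pass over those that are not, and their reading is None.
At some moment in a run one of cover may be knocked a few centimetres aside while the robot is not near it.
It also fails if it takes over 210 s, if anything falls off the work surface, if the arm or the gripper's body presses on something with over 40 N, if the wrist force passes 120 N, or if a joint passes its speed limit or range.

ROBOT

A 6-joint arm with a two-finger parallel gripper is mounted at the origin on a cart in front of the work surface, level with it; the furniture and walls round the work are solid. World frame = base frame: x ahead of the robot, y to its left, z up, the work surface at z = 0. Lengths are in m, angles in rad, forces in N, time in s.
With the tool pointing down it reaches from about 0.325 to 0.875 m from the base axis. Payload 4.4 kg.
Tool frame: the origin (TCP) lies at the very end of the fingers, on their centre line; the grasp point (between the pads) lies grip_depth behind it (grip_depth is the distance from the TCP to the grasp point, in m); z points along the fingers, x is the direction in which the jaws open and shut, and the axes are right-handed (so a half turn about z gives the same grasp; the last joint's range is limited). The gripper opens to 85 mm and grips with 20 to 120 N. Pads are 22 mm wide; open, the fingers measure 114 mm over their backs; the gripper's body (76 mm by 85 mm) begins 54 mm behind the grasp point. The pads swing forward as they close: fully open they stand 13 mm farther back than shut.
Start: joints at [1.063, 0.207, 1.542, -0, 1.393, -0.15], TCP at [0.201, 0.539, 0.231] pointing down, gripper open.
Joint ranges: [-2.73, 2.73], [-0.86, 2.22], [0.23, 2.46], [-1.11, 4.25], [0.08, 2.63], [-2.82, 2.82]. Speed limits (rad/s): [2.79, 2.79, 3.14, 3.14, 3.14, 3.14].

INTERFACE

Orientations are given as a unit quaternion [x, y, z, w].
In Python, from bench import * gives the robot as it stands.
- The arm moves only by the shell command python3 -m crank 'ROWS' [FORCE]. ROWS is JSON, a list of rows, each an object with "translation": the shift along the tool's x, y, z scaled (see below), a list of three; "rotation": the turn, a rotation vector about the tool's x, y, z scaled (see below), a list of three; "grip": the gripper command: -1 is shut, 1 is fully open, values between are in proportion. In form: [{"translation": [dx, dy, dz], "rotation": [ax, ay, az], "grip": grip}, ...]. A call has 1 to 8 rows; each row shifts and turns the pose as measured when the row begins, along the tool's axes as they then stand; what a row does not reach is not made up. The controller multiplies each number of a shift by 120 mm and each number of a turn by 60 degrees. A row lasts 1/8 s, in which the tool goes at most 62.5 mm and 10.7 degrees, less where a joint would pass 70% of its speed; a pose out of reach is approached as far as the arm can. A call with a number of a shift or a turn outside -1 to 1 is refused whole. A call with a gripper value outside its range is refused whole. The fingers move at their own pace and stop on an object; FORCE is the grip in N (left out, the last holds). Time passes only in rows, so rows that do not move let the fingers close. It gives the time, the measured TCP pose, the force and the opening at its end, in the units of the state.
- get_state(): the state, without advancing time (a new reading comes with each control period).
- camera(name): name is "scene" or "top"; returns a dict with "pixels" (384x512x3 uint8, red, green, blue), "range_z" (384x512 float32, m along the optical axis (not along the pixel's ray), 0 where there is no reading), "intrinsics" (3x3 intrinsics, pixels), "k1" (the pictures are not rectified: a ray, as slopes to the right and down, at radius r is drawn at 1 + k1 r^2 times it, then the intrinsics apply), "R" (3x3) and "t" (3): a world point X has camera coordinates R X + t. Camera axes: x right, y down, z forward; pixel columns grow to the right and rows downward; lengths in m; the calibration is good to about 2 mm. A picture is of the moment at which its call begins.
- finish_job(): hands the job in, once; it reports no verdict.
The state is a dict: "time": time; "joint_pos": joint angles; "joint_velocities": joint speeds; "tau": joint torques, N m; "ee_pos": TCP position; "tool_rot": TCP orientation; "wrist_force": force on the tool from outside, world axes, zero at the start; "torque": the same for the moment, N m; "gripper_width": finger opening in m.
Only numpy, scipy, OpenCV 4.12 (cv2) and the standard library are available. Lean on these libraries where they do the work, as an engineer would, in place of code of your own. Each camera call takes 0.05 s, during which the arm holds its last target.

## Working session

There is one attempt and no reset: what is moved stays moved. The work goes in short steps, Python scripts to look and compute and a shell command to move; the robot and the scene stay as the last step left them, time stands still between calls to the robot, and variables do not carry over. Pictures are saved under pics/ and viewed, and the job is handed in when it is done.

```bash
ls; mkdir -p pics
python3 - <<'E'
from bench import *
import cv2
s=get_state(); print({k:(v if not hasattr(v,'tolist') else v.tolist()) for k,v in s.items()})
for n in ("scene","top"):
    c=camera(n); cv2.imwrite(f"pics/{n}0.png",c["pixels"][:,:,::-1]); print(n,c["intrinsics"],c["k1"],c["R"],c["t"],(c["range_z"]>0).mean())
E
```

```text
pics
{'time': 0.0, 'joint_pos': [1.063516031347363, 0.20746690202072893, 1.542988848995271, -3.1854010656317125e-06, 1.393507681951063, -0.15048868494767045], 'joint_velocities': [0.0008712914118350619, 0.0008087668793153101, -0.001961596750660277, 0.0014168510145836485, -0.0004909153875271098, -0.0004234240799883885], 'tau': [0.00011864345196954673, -38.30160140991211, -29.16000723838806, -0.00039755917896400206, 0.010473451693542302, -1.6716049344722705e-05], 'ee_pos': [0.20045366307775547, 0.5380987004626606, 0.23008259799295042], 'tool_rot': [0.8213608457800922, 0.5704077102116512, -0.0010633084234940254, 0.0005239520102502045], 'wrist_force': [-0.15171772035795222, -0.050450962362082935, -0.04451772059784299], 'torque': [0.013515395453837824, 0.024854482563998012, 0.03549570306972521], 'gripper_width': 0.0855866968423818}
scene [[419.47995831   0.         260.67492929]
 [  0.         419.47995831 185.3489787 ]
 [  0.           0.           1.        ]] -0.09804905426022832 [[ 0.65599635 -0.75475171 -0.00431796]
 [-0.38090879 -0.32611906 -0.86519064]
 [ 0.65159595  0.56920665 -0.50142447]] [-0.30598487  0.30064245  1.08264202] 0.9959971110026041
top [[470.15767432   0.         262.97907187]
 [  0.         470.15767432 187.94036145]
 [  0.           0.           1.        ]] -0.06991059584451911 [[-0.02718313 -0.99962303  0.00385686]
 [-0.99346201  0.02658723 -0.11102409]
 [ 0.11087969 -0.00684962 -0.99381023]] [0.06749619 0.56449552 1.46388346] 0.9956817626953125
```

View pics/scene0.png

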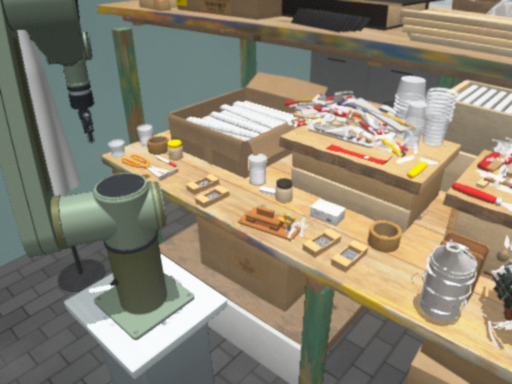

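View pics/top0.png

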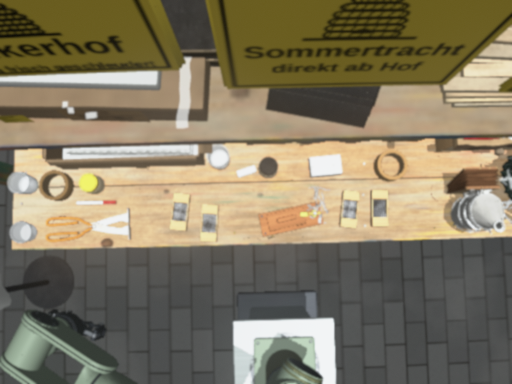

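```bash
cat > h.py <<'E'
from bench import *
import numpy as np, cv2
from scipy.spatial.transform import Rotation as Ro
def ray(c,u,v):
    K=c["intrinsics"];x=np.array([(u-K[0,2])/K[0,0],(v-K[1,2])/K[1,1]]);p=x.copy()
    for _ in range(20): p=x/(1+c["k1"]*(p@p))
    R=np.array(c["R"]);t=np.array(c["t"])
    return -R.T@t, R.T@np.array([p[0],p[1],1.])
def onz(c,u,v,z):
    o,d=ray(c,u,v);return o+d*(z-o[2])/d[2]
def cloud(c):
    K=c["intrinsics"];H,W=c["range_z"].shape
    V,U=np.mgrid[:H,:W].astype(float);x=np.stack([(U-K[0,2])/K[0,0],(V-K[1,2])/K[1,1]],-1);p=x.copy()
    for _ in range(20): p=x/(1+c["k1"]*(p**2).sum(-1,keepdims=True))
    Z=c["range_z"].astype(float);P=np.dstack([p,np.ones((H,W))])*Z[...,None]
    return (P-np.array(c["t"]))@np.array(c["R"])
def pix(c,X):
    q=np.array(c["R"])@np.array(X)+np.array(c["t"]);p=q[:2]/q[2];p=p*(1+c["k1"]*(p@p));K=c["intrinsics"]
    return K[0,0]*p[0]+K[0,2],K[1,1]*p[1]+K[1,2]
def crop(c,name,u0,u1,v0,v1,k):
    cv2.imwrite(f"pics/{name}.png",cv2.resize(np.ascontiguousarray(c["pixels"][v0:v1,u0:u1,::-1]),None,fx=k,fy=k,interpolation=cv2.INTER_CUBIC))
def st():
    s=get_state();R=Ro.from_quat(s["tool_rot"]).as_matrix()
    print("t %.2f"%s["time"],"p",np.round(s["ee_pos"],4),"x-axis yaw %.1f"%np.degrees(np.arctan2(R[1,0],R[0,0])),"z",np.round(R[:,2],3),"F",np.round(s["wrist_force"],1),"w %.4f"%s["gripper_width"],"j",np.round(s["joint_pos"],2))
    return s,R
E
python3 - <<'E'
from h import *
c=camera("top");crop(c,"t1",150,406,140,250,3);
d=camera("scene");crop(d,"s1",170,390,160,280,3)
P=cloud(c)
for (u,v) in [(179,180),(200,235),(330,235),(290,245),(265,226),(320,209)]: print(u,v,P[v,u].round(4))
Z=P[...,2]
z=np.clip(Z[140:250,150:406]*1000*2.5,0,255).astype(np.uint8)
cv2.imwrite("pics/z1.png",cv2.resize(cv2.applyColorMap(z,cv2.COLORMAP_JET),None,fx=3,fy=3,interpolation=cv2.INTER_NEAREST))
E
```

```text
179 180 [ 0.603   0.3249 -0.    ]
200 235 [4.228e-01 2.586e-01 1.000e-04]
330 235 [ 0.4114 -0.159   0.0034]
290 245 [ 0.375  -0.0734 -0.7206]
265 226 [0.4457 0.049  0.0146]
320 209 [ 0.4945 -0.1272  0.0262]
```

View pics/t1.png

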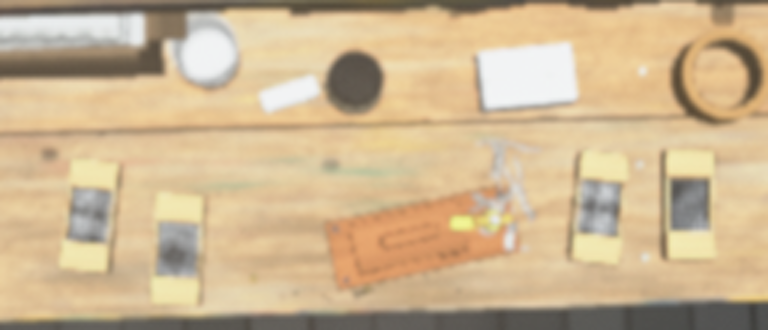

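View pics/s1.png

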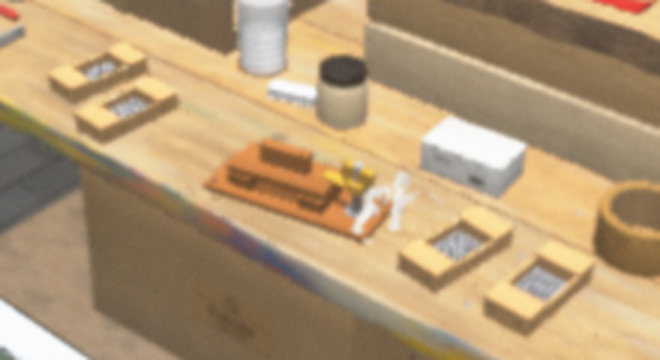

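View pics/z1.png

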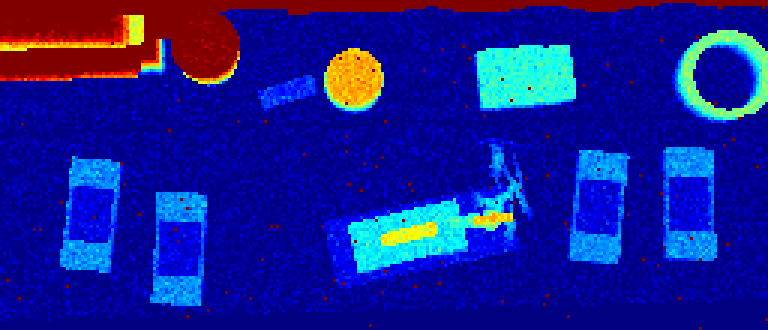

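```bash
cat >> h.py <<'E'
def tops(c,zlo,zhi,amin=40,box=(0.33,0.65,-0.35,0.36)):
    """components of the cloud by height, grid in world xy -> centre,size,yaw"""
    P=cloud(c);m=((P[...,2]>zlo)&(P[...,2]<zhi)&(P[...,0]>box[0])&(P[...,0]<box[1])&(P[...,1]>box[2])&(P[...,1]<box[3])).astype(np.uint8)
    n,l,s,_=cv2.connectedComponentsWithStats(m,connectivity=4);out=[]
    for i in range(1,n):
        if s[i,4]<amin: continue
        Q=P[l==i];r=cv2.minAreaRect((Q[:,:2]*1000).astype(np.float32))
        (w,h),a=r[1],r[2]
        if w<h: w,h,a=h,w,a+90
        a=(a+90)%180-90
        out.append((np.array(r[0]).round(1),round(w,1),round(h,1),round(a,1),Q[:,2].mean().round(4),s[i,4],(Q[:,:2].mean(0)*1000).round(1)))
    return out
E
python3 - <<'E'
from h import *
for n in ("top","scene"):
    c=camera(n)
    print(n)
    for z in [(.02,.031),(.031,.042),(.047,.058),(.0585,.075)]:
        print(z)
        for o in tops(c,*z,amin=12): print("  ",*o)
c=camera("top");P=cloud(c)
print((P[196:222,296:330,2]*1000).round().astype(int))
E
```

```text
top
(0.02, 0.031)
   [ 543.6 -115.1] 39.2 11.9 2.7 0.0248 34 [ 544.5 -113.8]
   [ 515.3 -318.5] 77.2 52.5 -2.3 0.0255 171 [ 532.3 -322.6]
   [ 514.3 -223.5] 77.1 52.3 -8.9 0.0261 167 [ 530.7 -224.6]
   [523.8 316.2] 70.7 52.5 -5.9 0.0261 170 [536.4 314.2]
   [ 511.5 -137. ] 42.7 10.9 22.5 0.0255 29 [ 509.9 -136.1]
   [487.2 223.6] 66.6 52.1 -3.0 0.0265 151 [502.7 221.3]
   [504.3 -93.2] 13.6 9.9 54.2 0.0263 12 [504.7 -94.4]
   [446.5 226.6] 87.8 52.3 -4.2 0.0263 175 [425.3 230.2]
   [ 473.2 -125.6] 18.9 8.4 -18.2 0.0254 15 [ 471.6 -125.6]
   [ 454.4 -317.3] 55.1 38.3 81.3 0.0261 143 [ 450.9 -316.6]
   [ 452.7 -215.2] 52.0 34.9 82.0 0.0266 144 [ 450.4 -214. ]
   [462.3 323.7] 52.2 42.1 84.1 0.0267 139 [457.3 323.1]
(0.031, 0.042)
   [ 642.  -127.4] 19.0 8.9 -69.9 0.0387 16 [ 642.7 -127.5]
   [ 627.2 -172.6] 45.8 35.8 4.7 0.0385 95 [ 626.9 -174.2]
   [ 629.1 -102. ] 38.3 9.7 4.3 0.0397 23 [ 627.  -100.6]
   [ 630.8 -142.7] 15.7 9.8 -35.8 0.0384 14 [ 631.9 -143.2]
   [ 619.8 -116.8] 17.0 16.1 -88.5 0.04 16 [ 622.1 -115.8]
   [ 607.4 -143.1] 14.5 13.9 -61.7 0.0389 12 [ 608.4 -144.4]
   [
[... 6340 characters left out ...]
 38   38   39   39   40   37   33   39   15   11   10   11   14
    11   11   18   15   10   13    9   14   20   25   26   14    2   10
     4    2    5    5    2    2]
 [  36   38   36   43   35   39   37   39   36   13    6   11   15    7
    14    5   12   14   11   12    3    7   16   22   14   13    8    4
    -3    8    2    1   -2    3]
 [  35   38   35   36   31   35   37   38   38   36   14    7   15    9
    14   11    8   18    8   12    2   16   15   19   14   13    9    4
     3    4    2   -3   -2    2]
 [  37   41   41   44   35   43   34   36   36   38   15   14    8   14
    16    8   12   10   13   11   15   11   20   14   21    9    6    3
     1   -2    4    3   -2    5]]
```

```bash
cat >> h.py <<'E'
def avg(n,k=6):
    cs=[camera(n) for _ in range(k)];c=dict(cs[0])
    c["range_z"]=np.median([x["range_z"] for x in cs],0).astype(np.float32);return c
def rects(c,zlo,zhi,amin=40,box=(0.33,0.65,-0.36,0.37)):
    """as tops but using top-view mask rendered at nominal plane: rect of pixel-area (grown by half pixel edges via moments)"""
    P=cloud(c);m=((P[...,2]>zlo)&(P[...,2]<zhi)&(P[...,0]>box[0])&(P[...,0]<box[1])&(P[...,1]>box[2])&(P[...,1]<box[3])).astype(np.uint8)
    m=cv2.morphologyEx(m,cv2.MORPH_OPEN,np.ones((2,2),np.uint8)) if amin>30 else m
    n,l,s,_=cv2.connectedComponentsWithStats(m,connectivity=8);out=[]
    for i in range(1,n):
        if s[i,4]<amin: continue
        Q=P[l==i];xy=Q[:,:2]*1000
        r=cv2.minAreaRect(xy.astype(np.float32));w,h=r[1];a=r[2]
        if w<h: w,h,a=h,w,a+90
        a=(a+90)%180-90
        C=np.cov((xy-xy.mean(0)).T);e,V=np.linalg.eigh(C);b=np.degrees(np.arctan2(V[1,1],V[0,1]));b=(b+90)%180-90
        out.append(("rect",np.round(r[0],1),round(w,1),round(h,1),"yaw",round(a,1),"pca",round(b,1),"mean",xy.mean(0).round(1),"z",Q[:,2].mean().round(4),"n",s[i,4]))
    return out
E
python3 - <<'E'
from h import *
import bench; print([x for x in dir(bench) if not x.startswith('_')])
try: print(grip_depth)
except Exception as e: print(e)
c=avg("top");d=avg("scene")
for n,q in (("top",c),("scene",d)):
    print(n)
    for z in [(.014,.031),(.031,.042),(.055,.09),(.041,.05)]:
        print(z)
        for o in rects(q,*z,amin=12 if z[0]>.031 else 60): print("  ",*o)
E
```

```text
['Unreachable', 'camera', 'finish_job', 'get_state', 'grip_depth']
0.0187
top
(0.014, 0.031)
   rect [624.1 104. ] 61.9 19.7 yaw -72.7 pca -73.7 mean [623.8 103.5] z 0.0144 n 128
   rect [ 533.2 -230.9] 57.8 31.8 yaw 85.4 pca 83.3 mean [ 533.  -229.3] z 0.0237 n 167
   rect [ 491.1 -324. ] 117.9 63.1 yaw -2.1 pca -1.4 mean [ 490.1 -321.1] z 0.0221 n 407
   rect [537.  313.1] 49.4 37.6 yaw 84.4 pca 86.9 mean [539.2 311.5] z 0.0237 n 168
   rect [500.3 220.1] 50.6 33.9 yaw 85.6 pca 86.3 mean [501.5 219.6] z 0.0237 n 169
   rect [460.  323.6] 52.9 42.8 yaw 83.4 pca 85.8 mean [454.9 320.7] z 0.0224 n 175
   rect [ 450.6 -220.4] 57.3 37.0 yaw 84.9 pca 82.4 mean [ 448.  -218.1] z 0.0231 n 173
   rect [427.  226.4] 55.6 51.8 yaw -6.8 pca 76.5 mean [419.3 225.3] z 0.0223 n 188
(0.031, 0.042)
   rect [465.7 -19.7] 120.4 51.7 yaw -78.4 pca -79.1 mean [464.5 -17.2] z 0.0365 n 511
(0.055, 0.09)
   rect [637.9 180.8] 47.7 10.5 yaw -73.3 pca -74.2 mean [636.7 179.6] z 0.0699 n 28
   rect [626.8  35.1] 56.2 44.2 yaw 88.7 pca 89.5 mean [628.2  36.2] z 0.0717 n 246
   rect [639.4 289.8] 59.5 1.8 yaw 
[... 1756 characters left out ...]

   rect [465.6 -17.5] 59.1 14.5 yaw -77.0 pca -77.4 mean [464.7 -19.8] z 0.0604 n 70
   rect [ 480.4 -105.5] 38.0 10.2 yaw -89.6 pca -86.7 mean [ 478.6 -106.5] z 0.064 n 55
(0.041, 0.05)
   rect [637.1 182.2] 45.7 11.5 yaw -73.0 pca -71.0 mean [637.2 179. ] z 0.0447 n 22
   rect [615.2  25.6] 61.1 29.5 yaw -60.0 pca -59.2 mean [613.4  21.5] z 0.0456 n 41
   rect [ 627.2 -149. ] 96.6 47.8 yaw -84.9 pca -88.8 mean [ 622.1 -145.8] z 0.0417 n 127
   rect [461.7 -18.4] 60.4 8.2 yaw -73.4 pca -76.5 mean [461.3 -18.6] z 0.0453 n 41
   rect [477.  -89.4] 53.5 11.4 yaw 83.7 pca 82.1 mean [476.3 -92.6] z 0.0439 n 41
   rect [ 611.9 -330. ] 77.2 28.7 yaw 23.3 pca 23.7 mean [ 612.7 -329.5] z 0.047 n 58
```

Run:
```python
from h import *
c=camera("top");crop(c,"t2",250,340,190,245,8)
d=camera("scene");crop(d,"s2",230,310,195,245,9)
```

```text
(no output)
```

View pics/t2.png

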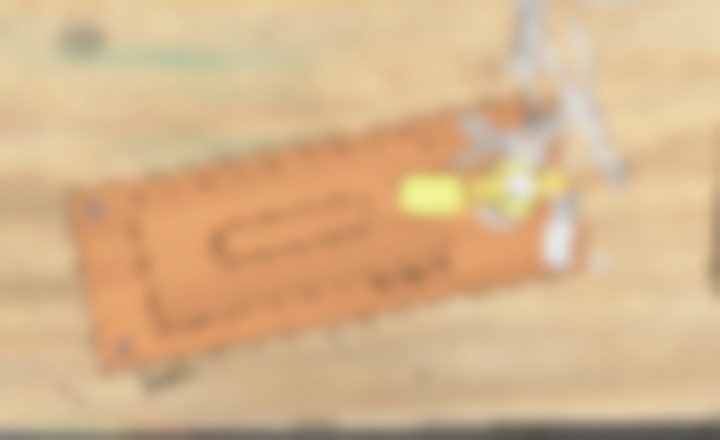

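View pics/s2.png

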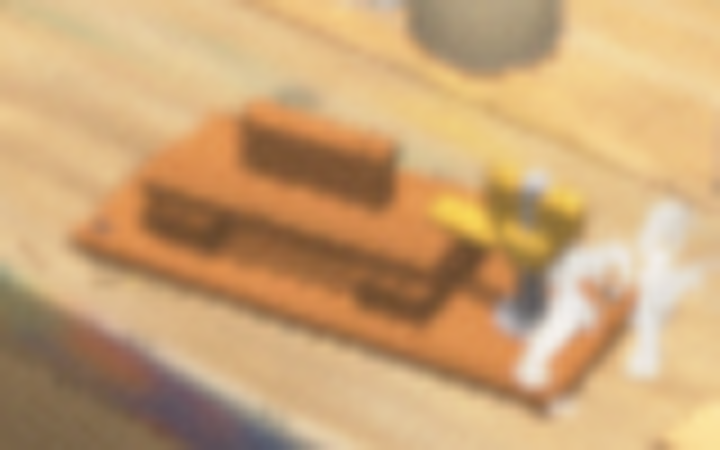

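Run:
```python
from h import *
c=camera("top");print(ray(c,0,0)[0])
I=cv2.GaussianBlur(c["pixels"],(0,0),.01+0.5).astype(int)
hsv=cv2.cvtColor(c["pixels"],cv2.COLOR_RGB2HSV)
for uv in [(262,216),(270,230),(300,227),(240,215),(300,197)]: print(uv,c["pixels"][uv[1],uv[0]],hsv[uv[1],uv[0]])
# saturation/hue map: R-B as signal subpixel
S=(hsv[...,0].astype(int))
m=((hsv[...,0]<15)&(hsv[...,1]>95)).astype(np.uint8);m[:195]=0;m[250:]=0;m[:,:250]=0;m[:,335:]=0
n,l,s,_=cv2.connectedComponentsWithStats(m);i=1+s[1:,4].argmax();m=(l==i).astype(np.uint8);print(s[i])
cn=max(cv2.findContours(m,cv2.RETR_EXTERNAL,cv2.CHAIN_APPROX_NONE)[0],key=len)[:,0]
W=np.array([onz(c,*p,0.01)[:2]*1000 for p in cn])
r=cv2.minAreaRect(W.astype(np.float32));print(r)
cen=np.array([467,-16.]);a=np.radians(100.9);ex=np.array([np.cos(a),np.sin(a)]);ey=np.array([-ex[1],ex[0]])
L=(W-cen)@np.c_[ex,ey]
np.set_printoptions(suppress=True)
for nm,sel,ax in (("back",(L[:,1]<-28)&(L[:,0]>-65)&(L[:,0]<85),1),("front",(L[:,1]>28)&(L[:,0]>-65)&(L[:,0]<85),1),("left",(L[:,0]>90)&(abs(L[:,1])<28),0)):
    q=L[sel];x=q[:,1-ax];y=q[:,ax];p=np.polyfit(x,y,1);k=abs(y-np.polyval(p,x))<2;p=np.polyfit(x[k],y[k],1);print(nm,sel.sum(),k.sum(),"slope deg",np.degrees(np.arctan(p[0])),"off",p[1])
# brass
b=((hsv[...,0]>22)&(hsv[...,0]<34)&(hsv[...,1]>110)).astype(np.uint8);b[:205]=0;b[222:]=0;b[:,:295]=0;b[:,325:]=0
v,u=np.nonzero(b);
for z in (.044,.067): print(z,[ (onz(c,a_,b_,z)[:2]*1000).round(0) for a_,b_ in ((u.min(),v[u.argmin()]),(u.max(),v[u.argmax()]))])
```

```text
[0.40032466 0.06248943 1.51723464]
(262, 216) [189 145 115] [ 12 100 189]
(270, 230) [195 137  93] [ 13 133 195]
(300, 227) [208 149 104] [ 13 128 208]
(240, 215) [207 177 138] [ 17  85 207]
(300, 197) [227 198 153] [ 18  83 227]
[ 258  204   61   32 1111]
((465.69677734375, -25.65234375), (73.71560668945312, 184.42042541503906), 10.539539337158203)
back 45 43 slope deg -0.06846221366258164 off -31.707338528794565
front 47 40 slope deg -0.47919647859660547 off 37.71590732660694Traceback (most recent call last):
  File "<stdin>", line 17, in <module>
    raise TypeError("expected non-empty vector for x")
TypeError: expected non-empty vector for x
```

Run:
```python
from h import *
np.set_printoptions(suppress=True)
for n in ("top","scene"):
    c=avg(n,10);P=cloud(c)*1000
    cen=np.array([464,-16.6]);a=np.radians(100.6);ex=np.array([np.cos(a),np.sin(a)]);ey=np.array([-ex[1],ex[0]])
    L=(P[...,:2]-cen)@np.c_[ex,ey];Z=P[...,2]
    def rep(nm,m):
        q=L[m];r=cv2.minAreaRect(q.astype(np.float32));C=np.cov(q.T);e,V=np.linalg.eigh(C);print(n,nm,m.sum(),"min",q.min(0).round(1),"max",q.max(0).round(1),"mean",q.mean(0).round(1),"rect",np.round(r[0],1),np.round(r[1],1),"pca",np.degrees(np.arctan(V[1,1]/V[0,1])).round(1),"z",Z[m].mean().round(1))
    rep("cover",(abs(L[...,0])<75)&(abs(L[...,1])<45)&(Z>28)&(Z<42))
    rep("coverall",(L[...,0]>-50)&(L[...,0]<75)&(abs(L[...,1])<45)&(Z>28)&(Z<80))
    rep("bar",(abs(L[...,0])<45)&(abs(L[...,1])<25)&(Z>52)&(Z<75))
    rep("board",(L[...,0]>-60)&(L[...,0]<130)&(abs(L[...,1])<55)&(Z>6)&(Z<80))
    rep("wing",(L[...,0]<-60)&(L[...,0]>-125)&(abs(L[...,1])<35)&(Z>57)&(Z<80))
    rep("tongue",(L[...,0]<-35)&(L[...,0]>-68)&(abs(L[...,1])<20)&(Z>41)&(Z<50))
```

```text
top cover 521 min [-71.1 -31.2] max [59.1 22.6] mean [ 1.6 -4. ] rect [-6.  -4.2] [130.2  53.1] pca 0.8 z 37.3
top coverall 577 min [-49.8 -30.9] max [59.1 22.6] mean [ 4.9 -4.1] rect [ 4.6 -4.2] [108.9  53.1] pca 1.3 z 41.3
top bar 88 min [-29.5 -11.7] max [29.1  2.5] mean [-0.4 -4.4] rect [-0.2 -4.7] [58.6 14. ] pca 0.9 z 62.8
top board 1048 min [-59.9 -39.1] max [83.9 34.9] mean [12.5 -1.3] rect [12.  -2.1] [ 73.9 143.8] pca -0.7 z 29.3
top wing 41 min [-107.4   -6.8] max [-69.1   4.1] mean [-88.1  -1.5] rect [-88.3  -1.6] [ 9.2 37.5] pca -5.4 z 67.7
top tongue 29 min [-67.8 -13. ] max [-46.2   0.9] mean [-57.4  -6.2] rect [-58.1  -7.5] [12.7 22.1] pca -9.8 z 43.7
scene cover 305 min [-74.9 -30.6] max [58.1 24.4] mean [-5.9  7.6] rect [-8.7 -2.5] [131.9  53.7] pca 2.8 z 35.6
scene coverall 395 min [-49.6 -30.6] max [58.1 24.4] mean [0.1 5.8] rect [ 3.7 -2.1] [107.1  53.7] pca 3.2 z 42.0
scene bar 84 min [-30.7  -9.1] max [28.8  5.4] mean [-3.3  0.4] rect [-0.9 -1.4] [59.6 14. ] pca 2.5 z 59.3
scene board 773 min [-60.  -30.6] max [81.6 37.4] mean [-0.1 13. ] rect [10.8  3.6] [141.8  67.5] pca 3.4 z 29.0
scene wing 52 min [-108.8   -6.4] max [-72.4   7.2] mean [-90.9   2.2] rect [-90.3   0.2] [ 9.9 37.5] pca -7.2 z 64.5
scene tongue 16 min [-66.7 -10.6] max [-47.    1.4] mean [-57.9  -4.2] rect [-57.1  -5.2] [11.8 19.6] pca -7.9 z 42.6
```

```bash
cat >> h.py <<'E'
def plan(x,y,z,yaw,n=None):
    """print how far to go: per-row tool-frame units for n equal rows (world straight line, yaw evenly)"""
    s,R=st();p=np.array(s["ee_pos"]);T=np.array([x,y,z])
    psi=np.degrees(np.arctan2(R[1,0],R[0,0]));dy=(yaw-psi+180)%360-180
    d=T-p;k=int(np.ceil(max(np.linalg.norm(d)/.055,abs(dy)/9.5)));n=n or max(k,1)
    print("need rows",k,"dist %.4f dyaw %.1f"%(np.linalg.norm(d),dy))
    for i in range(n):
        a=np.radians(psi+dy*i/n);t=d/n
        print([round((t[0]*np.cos(a)+t[1]*np.sin(a))/.12,3),round((t[0]*np.sin(a)-t[1]*np.cos(a))/.12,3),round(-t[2]/.12,3)],"rz",round(-dy/n/60,3))
    # levelling error
    e=np.cross(R[:,2],[0,0,-1]);print("tilt fix (tool rotvec units)",(R.T@e*180/np.pi/60).round(4))
E
python3 -c "
from h import *
plan(.4813,-.1037,.12,4.5)"
```

```text
t 2.10 p [0.2009 0.5388 0.2313] x-axis yaw 69.6 z [ 0.  0. -1.] F [-0.5 -1.3  0.5] w 0.0852 j [ 1.06  0.21  1.54  0.    1.39 -0.15]
need rows 13 dist 0.7098 dyaw -65.1
[np.float64(-0.323), np.float64(0.312), np.float64(0.071)] rz 0.083
[np.float64(-0.295), np.float64(0.339), np.float64(0.071)] rz 0.083
[np.float64(-0.264), np.float64(0.364), np.float64(0.071)] rz 0.083
[np.float64(-0.231), np.float64(0.385), np.float64(0.071)] rz 0.083
[np.float64(-0.197), np.float64(0.404), np.float64(0.071)] rz 0.083
[np.float64(-0.161), np.float64(0.42), np.float64(0.071)] rz 0.083
[np.float64(-0.123), np.float64(0.432), np.float64(0.071)] rz 0.083
[np.float64(-0.085), np.float64(0.441), np.float64(0.071)] rz 0.083
[np.float64(-0.047), np.float64(0.447), np.float64(0.071)] rz 0.083
[np.float64(-0.007), np.float64(0.449), np.float64(0.071)] rz 0.083
[np.float64(0.032), np.float64(0.448), np.float64(0.071)] rz 0.083
[np.float64(0.071), np.float64(0.444), np.float64(0.071)] rz 0.083
[np.float64(0.109), np.float64(0.436), np.float64(0.071)] rz 0.083
tilt fix (tool rotvec units) [-0. -0.  0.]
```

```bash
python3 -m crank '[{"translation":[-0.32,0.31,0],"rotation":[0,0,0.083],"grip":1},{"translation":[-0.295,0.34,0],"rotation":[0,0,0.083],"grip":0.5},{"translation":[-0.265,0.365,0],"rotation":[0,0,0.083],"grip":0},{"translation":[-0.23,0.385,0],"rotation":[0,0,0.083],"grip":0},{"translation":[-0.2,0.405,0],"rotation":[0,0,0.083],"grip":0},{"translation":[-0.16,0.42,0],"rotation":[0,0,0.083],"grip":0},{"translation":[-0.12,0.43,0],"rotation":[0,0,0.083],"grip":0},{"translation":[-0.085,0.44,0],"rotation":[0,0,0.083],"grip":0}]'; python3 -c "
from h import *
plan(.4813,-.1037,.12,4.5)"
```

```text
time: 3.1
ee_pos: [0.3758, 0.1353, 0.2327]
tool_rot: [0.968, 0.25, 0.004, -0.001]
wrist_force: [1.1, -0.3, -0.4]
gripper_width: 0.0427
t 3.10 p [0.3758 0.1353 0.2327] x-axis yaw 28.9 z [ 0.008  0.003 -1.   ] F [ 1.1 -0.3 -0.4] w 0.0427 j [ 0.13 -0.19  1.94  0.    1.39 -0.38]
need rows 6 dist 0.2845 dyaw -24.4
[np.float64(-0.032), np.float64(0.361), np.float64(0.156)] rz 0.068
[np.float64(-0.007), np.float64(0.363), np.float64(0.156)] rz 0.068
[np.float64(0.019), np.float64(0.362), np.float64(0.156)] rz 0.068
[np.float64(0.045), np.float64(0.36), np.float64(0.156)] rz 0.068
[np.float64(0.07), np.float64(0.356), np.float64(0.156)] rz 0.068
[np.float64(0.095), np.float64(0.35), np.float64(0.156)] rz 0.068
tilt fix (tool rotvec units) [ 0.0009 -0.008  -0.    ]
```

```bash
python3 -m crank '[{"translation":[-0.03,0.36,0.1],"rotation":[0,-0.008,0.068],"grip":0},{"translation":[-0.007,0.363,0.15],"rotation":[0,0,0.068],"grip":0},{"translation":[0.02,0.362,0.15],"rotation":[0,0,0.068],"grip":0},{"translation":[0.045,0.36,0.15],"rotation":[0,0,0.068],"grip":0},{"translation":[0.07,0.356,0.15],"rotation":[0,0,0.068],"grip":0},{"translation":[0.095,0.35,0.15],"rotation":[0,0,0.068],"grip":0},{"translation":[0,0,0],"rotation":[0,0,0],"grip":0}]'; python3 -c "
from h import *
plan(.4813,-.1037,.0515,4.5)
c=camera('top');crop(c,'t3',230,350,170,250,6)"
```

```text
time: 3.98
ee_pos: [0.4861, -0.1165, 0.1316]
tool_rot: [1.0, 0.028, 0.005, 0.001]
wrist_force: [-0.3, 0.4, -0.1]
gripper_width: 0.0425
t 3.98 p [ 0.4861 -0.1165  0.1316] x-axis yaw 3.2 z [ 0.011 -0.001 -1.   ] F [-0.3  0.4 -0.1] w 0.0425 j [-0.41  0.15  1.83  0.    1.15 -0.47]
need rows 2 dist 0.0812 dyaw 1.3
[np.float64(-0.017), np.float64(-0.054), np.float64(0.334)] rz -0.011
[np.float64(-0.016), np.float64(-0.055), np.float64(0.334)] rz -0.011
tilt fix (tool rotvec units) [ 0.0014 -0.0101  0.    ]
```

View pics/t3.png

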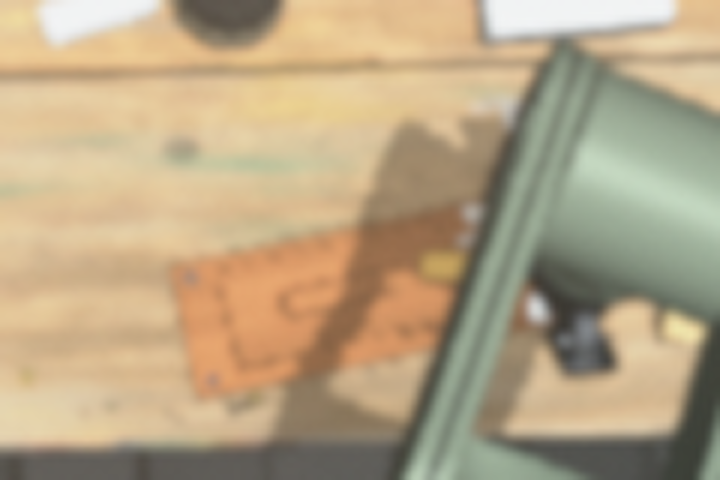

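```bash
python3 -m crank '[{"translation":[-0.035,-0.11,0],"rotation":[0,-0.01,-0.02],"grip":-0.2},{"translation":[0,0,0.25],"rotation":[0,0,0],"grip":-0.2},{"translation":[0,0,0.22],"rotation":[0,0,0],"grip":-0.2},{"translation":[0,0,0],"rotation":[0,0,0],"grip":-0.2},{"translation":[0,0,0],"rotation":[0,0,0],"grip":-0.2}]' 40; python3 -c "
from h import *
plan(.4813,-.1037,.0515,4.5)
c=camera('scene');crop(c,'s3',220,320,170,250,7)"
```

```text
time: 4.65
ee_pos: [0.4809, -0.0949, 0.079]
tool_rot: [0.999, 0.045, 0.002, 0.001]
wrist_force: [-0.3, -0.3, -0.2]
gripper_width: 0.0342
t 4.65 p [ 0.4809 -0.0949  0.079 ] x-axis yaw 5.2 z [ 0.005 -0.001 -1.   ] F [-0.3 -0.3 -0.2] w 0.0342 j [-0.37  0.21  1.88  0.    1.04 -0.46]
need rows 1 dist 0.0288 dyaw -0.7
[np.float64(-0.004), np.float64(0.073), np.float64(0.229)] rz 0.011
tilt fix (tool rotvec units) [ 0.0017 -0.0043  0.    ]
```

View pics/s3.png

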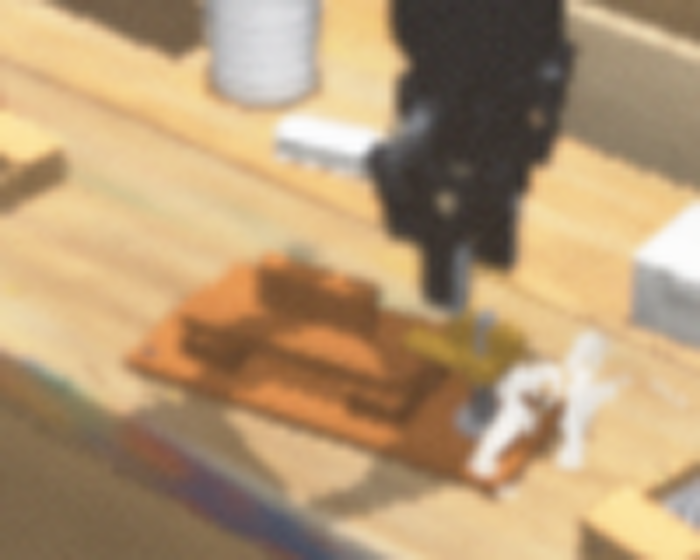

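```bash
python3 -m crank '[{"translation":[-0.004,0.073,0.12],"rotation":[0.0017,-0.0043,0.01],"grip":-0.2},{"translation":[0,0,0],"rotation":[0,0,0],"grip":-0.2},{"translation":[0,0,0],"rotation":[0,0,0],"grip":-0.2}]' 40; python3 -c "
from h import *
plan(.4813,-.1037,.0515,4.5)"
```

```text
time: 5.08
ee_pos: [0.4828, -0.1048, 0.0657]
tool_rot: [0.999, 0.04, 0.002, 0.001]
wrist_force: [0.4, 0.1, 0.9]
gripper_width: 0.0339
t 5.08 p [ 0.4828 -0.1048  0.0657] x-axis yaw 4.5 z [ 0.003 -0.001 -1.   ] F [0.4 0.1 0.9] w 0.0339 j [-0.39  0.24  1.88 -0.    1.01 -0.47]
need rows 1 dist 0.0143 dyaw -0.0
[np.float64(-0.012), np.float64(-0.01), np.float64(0.118)] rz 0.001
tilt fix (tool rotvec units) [ 0.0016 -0.003  -0.    ]
```

```bash
python3 -m crank '[{"translation":[-0.008,-0.005,0.115],"rotation":[0,-0.003,0],"grip":-0.2},{"translation":[0,0,0],"rotation":[0,0,0],"grip":-0.5},{"translation":[0,0,0],"rotation":[0,0,0],"grip":-1},{"translation":[0,0,0],"rotation":[0,0,0],"grip":-1},{"translation":[0,0,0],"rotation":[0,0,0],"grip":-1},{"translation":[0,0,0],"rotation":[0,0,0],"grip":-1}]' 40; python3 -c "
from h import *
plan(.4813,-.1037,.0515,4.5)"
```

```text
time: 5.82
ee_pos: [0.4816, -0.1046, 0.0512]
tool_rot: [0.999, 0.039, -0.0, 0.001]
wrist_force: [0.7, 0.5, -0.6]
gripper_width: 0.0078
t 5.83 p [ 0.4816 -0.1046  0.0512] x-axis yaw 4.5 z [-0.001 -0.002 -1.   ] F [ 0.7  0.5 -0.6] w 0.0078 j [-0.39  0.27  1.89 -0.    0.99 -0.47]
need rows 1 dist 0.0010 dyaw -0.0
[np.float64(-0.002), np.float64(-0.008), np.float64(-0.003)] rz 0.0
tilt fix (tool rotvec units) [ 0.0018  0.0007 -0.    ]
```

```bash
python3 -m crank '[{"translation":[0,0,-0.002],"rotation":[0,0,0.12],"grip":-1},{"translation":[0,0,-0.002],"rotation":[0,0,0.12],"grip":-1},{"translation":[0,0,-0.002],"rotation":[0,0,0.12],"grip":-1},{"translation":[0,0,-0.002],"rotation":[0,0,0.12],"grip":-1},{"translation":[0,0,-0.002],"rotation":[0,0,0.12],"grip":-1},{"translation":[0,0,-0.002],"rotation":[0,0,0.12],"grip":-1},{"translation":[0,0,0],"rotation":[0,0,0],"grip":-1}]' 40; python3 -c "
from h import *
plan(.4813,-.1037,.0525,-150)
print(get_state()['torque'])
c=camera('scene');crop(c,'s4',220,320,170,250,7)"
```

```text
time: 6.7
ee_pos: [0.4813, -0.1045, 0.0522]
tool_rot: [0.94, -0.341, 0.0, 0.001]
wrist_force: [0.5, -0.2, 0.6]
gripper_width: 0.0079
t 6.70 p [ 0.4813 -0.1045  0.0522] x-axis yaw -39.9 z [-0.001 -0.003 -1.   ] F [ 0.5 -0.2  0.6] w 0.0079 j [-0.39  0.27  1.89 -0.    0.99  0.31]
need rows 12 dist 0.0009 dyaw -110.1
[np.float64(-0.0), np.float64(-0.0), np.float64(-0.0)] rz 0.153
[np.float64(-0.0), np.float64(-0.0), np.float64(-0.0)] rz 0.153
[np.float64(-0.0), np.float64(-0.0), np.float64(-0.0)] rz 0.153
[np.float64(-0.001), np.float64(-0.0), np.float64(-0.0)] rz 0.153
[np.float64(-0.001), np.float64(-0.0), np.float64(-0.0)] rz 0.153
[np.float64(-0.001), np.float64(-0.0), np.float64(-0.0)] rz 0.153
[np.float64(-0.001), np.float64(0.0), np.float64(-0.0)] rz 0.153
[np.float64(-0.001), np.float64(0.0), np.float64(-0.0)] rz 0.153
[np.float64(-0.001), np.float64(0.0), np.float64(-0.0)] rz 0.153
[np.float64(-0.001), np.float64(0.0), np.float64(-0.0)] rz 0.153
[np.float64(-0.0), np.float64(0.0), np.float64(-0.0)] rz 0.153
[np.float64(-0.0), np.float64(0.0), np.float64(-0.0)] rz 0.153
tilt fix (tool rotvec units) [ 0.0023 -0.0011 -0.    ]
[-0.01699287  0.0743582  -0.05790688]
```

View pics/s4.png

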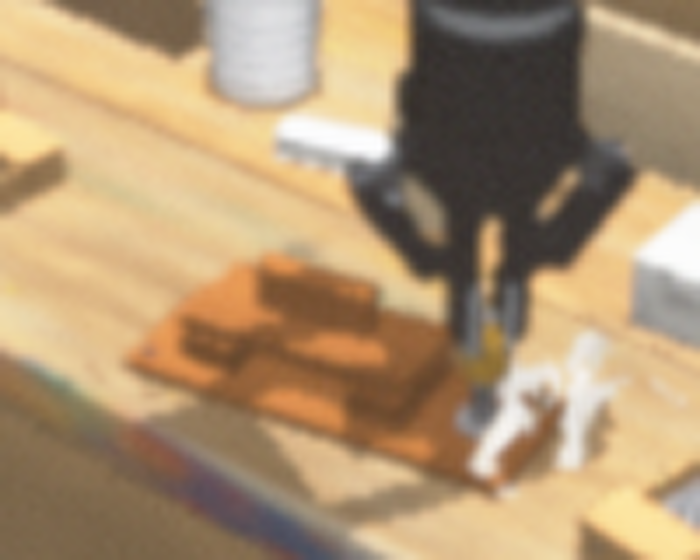

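```bash
python3 -m crank '[{"translation":[0,0,-0.002],"rotation":[0,0,0.15],"grip":-1},{"translation":[0,0,-0.002],"rotation":[0,0,0.15],"grip":-1},{"translation":[0,0,-0.002],"rotation":[0,0,0.15],"grip":-1},{"translation":[0,0,-0.002],"rotation":[0,0,0.15],"grip":-1},{"translation":[0,0,-0.002],"rotation":[0,0,0.15],"grip":-1},{"translation":[0,0,-0.002],"rotation":[0,0,0.15],"grip":-1},{"translation":[0,0,-0.002],"rotation":[0,0,0.15],"grip":-1},{"translation":[0,0,0],"rotation":[0,0,0],"grip":-1}]' 40; python3 -c "
from h import *
plan(.4813,-.1037,.0525,-150,1)
print(get_state()['torque'])"
```

```text
time: 7.75
ee_pos: [0.4811, -0.1041, 0.0536]
tool_rot: [-0.617, 0.787, -0.001, -0.001]
wrist_force: [-0.3, 0.2, -0.0]
gripper_width: 0.0083
t 7.75 p [ 0.4811 -0.1041  0.0536] x-axis yaw -103.8 z [-0.001 -0.002 -1.   ] F [-0.3  0.2 -0. ] w 0.0083 j [-0.39  0.26  1.89 -0.    0.99  1.43]
need rows 5 dist 0.0012 dyaw -46.2
[np.float64(-0.004), np.float64(-0.001), np.float64(0.009)] rz 0.769
tilt fix (tool rotvec units) [ 0.0003 -0.0023  0.    ]
[-0.05916736  0.05508919 -0.07733273]
```

```bash
python3 -m crank '[{"translation":[0,0,-0.002],"rotation":[0,0,0.14],"grip":-1},{"translation":[0,0,-0.002],"rotation":[0,0,0.14],"grip":-1},{"translation":[0,0,-0.002],"rotation":[0,0,0.14],"grip":-1},{"translation":[0,0,-0.002],"rotation":[0,0,0.14],"grip":-1},{"translation":[0,0,-0.002],"rotation":[0,0,0.14],"grip":-1},{"translation":[0,0,0],"rotation":[0,0,0],"grip":-1},{"translation":[0,0,0],"rotation":[0,0,0],"grip":-1}]' 40; python3 -c "
from h import *
plan(.4813,-.1037,.0525,-150,1)
print(get_state()['torque'])
c=camera('scene');crop(c,'s5',220,320,170,250,7)"
```

```text
time: 8.62
ee_pos: [0.4812, -0.1038, 0.0545]
tool_rot: [-0.297, 0.955, -0.001, -0.001]
wrist_force: [0.2, 0.3, -0.4]
gripper_width: 0.0075
t 8.62 p [ 0.4812 -0.1038  0.0545] x-axis yaw -145.5 z [-0.001 -0.002 -1.   ] F [ 0.2  0.3 -0.4] w 0.0075 j [-0.39  0.26  1.89 -0.    0.99  2.15]
need rows 1 dist 0.0020 dyaw -4.5
[np.float64(-0.001), np.float64(0.001), np.float64(0.017)] rz 0.075
tilt fix (tool rotvec units) [-0.0012 -0.0015  0.    ]
[-0.02200185  0.11544896 -0.04289486]
```

View pics/s5.png

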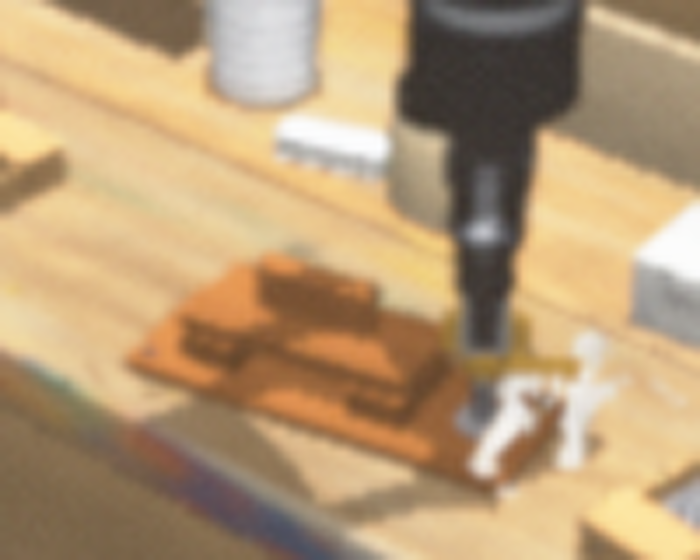

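```bash
python3 -m crank '[{"translation":[0,0,-0.001],"rotation":[0,0,0.06],"grip":-1},{"translation":[0,0,0],"rotation":[0,0,0],"grip":-1},{"translation":[0,0,0],"rotation":[0,0,0],"grip":-0.7},{"translation":[0,0,0],"rotation":[0,0,0],"grip":-0.7},{"translation":[0,0,0],"rotation":[0,0,0],"grip":-0.7},{"translation":[0,0,-0.3],"rotation":[0,0,0],"grip":-0.7},{"translation":[0,0,-0.3],"rotation":[0,0,0],"grip":-0.7},{"translation":[0,0,-0.3],"rotation":[0,0,0],"grip":-0.7}]' 40; python3 -c "
from h import *
plan(.4667,-.0168,.14,10.9,1)"
```

```text
time: 9.68
ee_pos: [0.4786, -0.1023, 0.1616]
tool_rot: [-0.27, 0.963, 0.002, -0.004]
wrist_force: [0.5, -0.5, 0.2]
gripper_width: 0.0131
t 9.68 p [ 0.4786 -0.1023  0.1616] x-axis yaw -148.7 z [-0.008  0.002 -1.   ] F [ 0.5 -0.5  0.2] w 0.0131 j [-0.39  0.1   1.81 -0.    1.23  2.21]
need rows 17 dist 0.0890 dyaw 159.6
[np.float64(-0.286), np.float64(0.66), np.float64(0.18)] rz -2.66
tilt fix (tool rotvec units) [ 0.0057 -0.0057 -0.    ]
```

```bash
python3 -m crank '[{"translation":[0,0,-0.3],"rotation":[0,0,-0.16],"grip":-0.5},{"translation":[0,0,-0.2],"rotation":[0,0,-0.17],"grip":-0.2},{"translation":[0,0,0],"rotation":[0,0,-0.17],"grip":-0.2},{"translation":[0,0,0],"rotation":[0,0,-0.17],"grip":-0.2},{"translation":[0,0,0],"rotation":[0,0,-0.17],"grip":-0.2},{"translation":[0,0,0],"rotation":[0,0,-0.17],"grip":-0.2},{"translation":[0,0,0],"rotation":[0,0,-0.17],"grip":-0.2},{"translation":[0,0,0],"rotation":[0,0,-0.17],"grip":-0.2}]'; python3 -c "
from h import *
plan(.42,.15,.23,11.5)"
```

```text
time: 10.68
ee_pos: [0.4813, -0.1031, 0.2288]
tool_rot: [0.844, -0.536, 0.001, 0.0]
wrist_force: [0.1, -0.5, -0.4]
gripper_width: 0.0344
t 10.68 p [ 0.4813 -0.1031  0.2288] x-axis yaw -64.8 z [ 0.002 -0.002 -1.   ] F [ 0.1 -0.5 -0.4] w 0.0344 j [-0.39  0.03  1.74 -0.    1.37  0.74]
need rows 9 dist 0.2604 dyaw 76.3
[np.float64(-0.236), np.float64(-0.048), np.float64(-0.001)] rz -0.141
[np.float64(-0.227), np.float64(-0.083), np.float64(-0.001)] rz -0.141
[np.float64(-0.212), np.float64(-0.115), np.float64(-0.001)] rz -0.141
[np.float64(-0.193), np.float64(-0.145), np.float64(-0.001)] rz -0.141
[np.float64(-0.169), np.float64(-0.172), np.float64(-0.001)] rz -0.141
[np.float64(-0.142), np.float64(-0.195), np.float64(-0.001)] rz -0.141
[np.float64(-0.112), np.float64(-0.214), np.float64(-0.001)] rz -0.141
[np.float64(-0.079), np.float64(-0.228), np.float64(-0.001)] rz -0.141
[np.float64(-0.044), np.float64(-0.237), np.float64(-0.001)] rz -0.141
tilt fix (tool rotvec units) [-0.0007 -0.0023  0.    ]
```

```bash
python3 -m crank '[{"translation":[-0.236,-0.048,0],"rotation":[0,0,-0.16],"grip":-0.2},{"translation":[-0.227,-0.083,0],"rotation":[0,0,-0.16],"grip":-0.2},{"translation":[-0.212,-0.115,0],"rotation":[0,0,-0.16],"grip":-0.2},{"translation":[-0.193,-0.145,0],"rotation":[0,0,-0.16],"grip":-0.2},{"translation":[-0.169,-0.172,0],"rotation":[0,0,-0.16],"grip":-0.2},{"translation":[-0.142,-0.195,0],"rotation":[0,0,-0.16],"grip":-0.2},{"translation":[-0.112,-0.214,0],"rotation":[0,0,-0.16],"grip":-0.2},{"translation":[-0.08,-0.228,0],"rotation":[0,0,-0.16],"grip":-0.2}]'
python3 - <<'E'
from h import *
st()
c=avg("top");crop(c,"t6",230,350,170,250,6)
for z in [(.03,.041),(.055,.09)]:
    for o in rects(c,*z,amin=30,box=(.4,.56,-.16,.1)): print(z,*o)
E
```

```text
time: 11.68
ee_pos: [0.4049, 0.1207, 0.2282]
tool_rot: [0.992, 0.127, 0.002, 0.001]
wrist_force: [0.4, -0.3, 0.3]
gripper_width: 0.0341
t 11.68 p [0.4049 0.1207 0.2282] x-axis yaw 14.5 z [ 0.003 -0.002 -1.   ] F [ 0.4 -0.3  0.3] w 0.0341 j [ 0.09 -0.13  1.9  -0.    1.37 -0.17]
(0.03, 0.041) rect [ 507.3 -117.3] 39.1 13.6 yaw -60.8 pca -57.6 mean [ 505.9 -115.4] z 0.0337 n 37
(0.03, 0.041) rect [468.5 -15.5] 117.8 52.0 yaw -78.4 pca -78.6 mean [468.1 -15.3] z 0.0373 n 525
(0.055, 0.09) rect [ 481.  -102.6] 38.2 10.9 yaw -59.7 pca -58.9 mean [ 481.3 -102. ] z 0.0695 n 43
(0.055, 0.09) rect [468.6 -16.1] 58.9 14.0 yaw -78.9 pca -78.5 mean [468.4 -16.1] z 0.0631 n 88
```

View pics/t6.png

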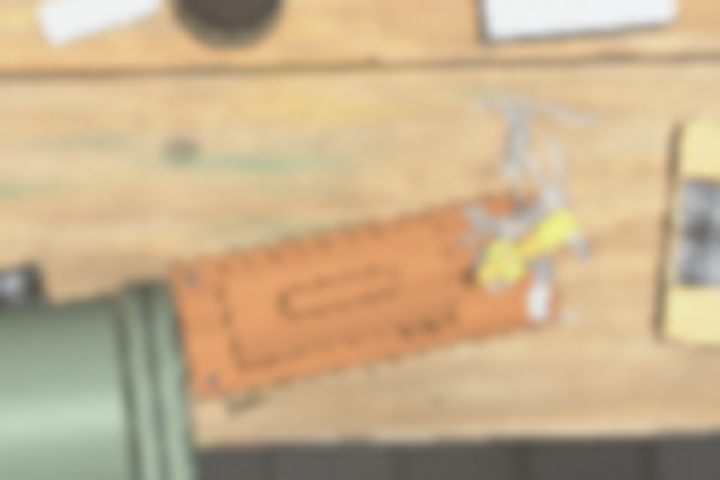

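```bash
python3 -c "
from h import *
plan(.4684,-.0168,.12,11.3)"
```

```text
t 11.97 p [0.4058 0.1193 0.2282] x-axis yaw 14.1 z [ 0.004 -0.002 -1.   ] F [ 0.   0.2 -0.5] w 0.0344 j [ 0.08 -0.13  1.9  -0.    1.37 -0.16]
need rows 4 dist 0.1848 dyaw -2.8
[np.float64(0.057), np.float64(0.307), np.float64(0.225)] rz 0.012
[np.float64(0.061), np.float64(0.306), np.float64(0.225)] rz 0.012
[np.float64(0.065), np.float64(0.305), np.float64(0.225)] rz 0.012
[np.float64(0.069), np.float64(0.304), np.float64(0.225)] rz 0.012
tilt fix (tool rotvec units) [ 0.0029 -0.0028  0.    ]
```

```bash
python3 -m crank '[{"translation":[0.057,0.307,0.22],"rotation":[0.002,-0.003,0.012],"grip":-0.2},{"translation":[0.061,0.306,0.22],"rotation":[0,0,0.012],"grip":-0.2},{"translation":[0.065,0.305,0.22],"rotation":[0,0,0.012],"grip":-0.2},{"translation":[0.069,0.304,0.15],"rotation":[0,0,0.012],"grip":-0.2},{"translation":[0,0,0],"rotation":[0,0,0],"grip":-0.2},{"translation":[0,0,0],"rotation":[0,0,0],"grip":-0.2}]'; python3 -c "
from h import *
plan(.4684,-.0168,.04,11.3)"
```

```text
time: 12.72
ee_pos: [0.4733, -0.0263, 0.1302]
tool_rot: [0.996, 0.091, 0.003, 0.001]
wrist_force: [0.2, -0.4, 0.6]
gripper_width: 0.0342
t 12.72 p [ 0.4733 -0.0263  0.1302] x-axis yaw 10.4 z [ 0.005 -0.001 -1.   ] F [ 0.2 -0.4  0.6] w 0.0342 j [-0.24  0.1   1.89  0.    1.15 -0.42]
need rows 2 dist 0.0909 dyaw 0.9
[np.float64(-0.013), np.float64(-0.043), np.float64(0.376)] rz -0.007
[np.float64(-0.013), np.float64(-0.043), np.float64(0.376)] rz -0.007
tilt fix (tool rotvec units) [ 0.0017 -0.0049  0.    ]
```

```bash
python3 -m crank '[{"translation":[-0.026,-0.086,0.2],"rotation":[0.001,-0.005,-0.014],"grip":-0.2},{"translation":[0,0,0.2],"rotation":[0,0,0],"grip":-0.2},{"translation":[0,0,0],"rotation":[0,0,0],"grip":-0.2},{"translation":[0,0,0],"rotation":[0,0,0],"grip":-0.2}]'; python3 -c "
from h import *
plan(.4684,-.0168,.0405,11.3,1)"
```

```text
time: 13.22
ee_pos: [0.4705, -0.0152, 0.0851]
tool_rot: [0.995, 0.099, 0.003, 0.001]
wrist_force: [0.2, -0.4, 0.3]
gripper_width: 0.0342
t 13.22 p [ 0.4705 -0.0152  0.0851] x-axis yaw 11.4 z [ 0.007 -0.002 -1.   ] F [ 0.2 -0.4  0.3] w 0.0342 j [-0.22  0.16  1.93 -0.    1.04 -0.41]
need rows 1 dist 0.0447 dyaw -0.1
[np.float64(-0.02), np.float64(0.01), np.float64(0.372)] rz 0.001
tilt fix (tool rotvec units) [ 0.003 -0.006  0.   ]
```

```bash
python3 -m crank '[{"translation":[-0.02,0.008,0.18],"rotation":[0.003,-0.006,0],"grip":-0.2},{"translation":[0,0,0.18],"rotation":[0,0,0],"grip":-0.2},{"translation":[0,0,0],"rotation":[0,0,0],"grip":-0.2},{"translation":[0,0,0],"rotation":[0,0,0],"grip":-0.2}]'; python3 -c "
from h import *
plan(.4684,-.0168,.0405,11.3,1)"
```

```text
time: 13.72
ee_pos: [0.4738, -0.017, 0.0474]
tool_rot: [0.995, 0.1, 0.006, 0.002]
wrist_force: [0.7, 0.6, -0.5]
gripper_width: 0.0339
t 13.72 p [ 0.4738 -0.017   0.0474] x-axis yaw 11.4 z [ 0.012 -0.002 -1.   ] F [ 0.7  0.6 -0.5] w 0.0339 j [-0.22  0.23  1.94  0.    0.95 -0.42]
need rows 1 dist 0.0087 dyaw -0.1
[np.float64(-0.044), np.float64(-0.01), np.float64(0.057)] rz 0.002
tilt fix (tool rotvec units) [ 0.0044 -0.0104 -0.    ]
```

```bash
python3 -m crank '[{"translation":[-0.044,-0.008,0.03],"rotation":[0.0044,-0.0104,0],"grip":-0.2},{"translation":[0,0,0.02],"rotation":[0,0,0],"grip":-0.2},{"translation":[0,0,0],"rotation":[0,0,0],"grip":-0.2}]'; python3 -c "
from h import *
plan(.4684,-.0168,.0405,11.3,1)"
```

```text
time: 14.1
ee_pos: [0.4699, -0.0174, 0.0432]
tool_rot: [0.995, 0.1, 0.002, 0.001]
wrist_force: [0.6, 0.5, -0.4]
gripper_width: 0.0346
t 14.10 p [ 0.4699 -0.0174  0.0432] x-axis yaw 11.4 z [ 0.003 -0.001 -1.   ] F [ 0.6  0.5 -0.4] w 0.0346 j [-0.22  0.24  1.95 -0.    0.95 -0.42]
need rows 1 dist 0.0032 dyaw -0.1
[np.float64(-0.011), np.float64(-0.007), np.float64(0.023)] rz 0.002
tilt fix (tool rotvec units) [ 0.0014 -0.0031  0.    ]
```

Close and lift.

```bash
python3 -m crank '[{"translation":[-0.011,-0.005,0.02],"rotation":[0.0014,-0.003,0],"grip":-0.4},{"translation":[0,0,0],"rotation":[0,0,0],"grip":-1},{"translation":[0,0,0],"rotation":[0,0,0],"grip":-1},{"translation":[0,0,0],"rotation":[0,0,0],"grip":-1},{"translation":[0,0,0],"rotation":[0,0,0],"grip":-1}]' 40; python3 -c "
from h import *
plan(.4684,-.0168,.0405,11.3,1)"
```

```text
time: 14.72
ee_pos: [0.4684, -0.0171, 0.0408]
tool_rot: [0.995, 0.1, -0.0, -0.0]
wrist_force: [-1.1, -0.0, -0.1]
gripper_width: 0.0133
t 14.72 p [ 0.4684 -0.0171  0.0408] x-axis yaw 11.4 z [-0.  0. -1.] F [-1.1 -0.  -0.1] w 0.0133 j [-0.22  0.24  1.95 -0.    0.95 -0.42]
need rows 1 dist 0.0004 dyaw -0.1
[np.float64(0.001), np.float64(-0.002), np.float64(0.002)] rz 0.002
tilt fix (tool rotvec units) [-0.0001  0.0003  0.    ]
```

```bash
python3 -m crank '[{"translation":[0,0,-0.15],"rotation":[0,0,0],"grip":-1},{"translation":[0,0,-0.3],"rotation":[0,0,0],"grip":-1},{"translation":[0,0,-0.3],"rotation":[0,0,0],"grip":-1},{"translation":[0,0,0],"rotation":[0,0,0],"grip":-1}]' 40; python3 -c "
from h import *
plan(.478,.132,.12,0)"
```

```text
time: 15.22
ee_pos: [0.4665, -0.0167, 0.1311]
tool_rot: [0.995, 0.1, -0.003, -0.001]
wrist_force: [0.1, 0.1, -1.8]
gripper_width: 0.0133
t 15.22 p [ 0.4665 -0.0167  0.1311] x-axis yaw 11.4 z [-0.005  0.001 -1.   ] F [ 0.1  0.1 -1.8] w 0.0133 j [-0.22  0.09  1.9   0.    1.16 -0.42]
need rows 3 dist 0.1496 dyaw -11.4
[np.float64(0.113), np.float64(-0.399), np.float64(0.031)] rz 0.063
[np.float64(0.086), np.float64(-0.405), np.float64(0.031)] rz 0.063
[np.float64(0.059), np.float64(-0.41), np.float64(0.031)] rz 0.063
tilt fix (tool rotvec units) [-0.0021  0.0047  0.    ]
```

```bash
python3 -m crank '[{"translation":[0.09,-0.3,0],"rotation":[-0.002,0.004,0.05],"grip":-1},{"translation":[0.086,-0.3,0],"rotation":[0,0,0.05],"grip":-1},{"translation":[0.06,-0.3,0],"rotation":[0,0,0.05],"grip":-1},{"translation":[0.05,-0.3,0],"rotation":[0,0,0.04],"grip":-1},{"translation":[0,0,0],"rotation":[0,0,0],"grip":-1},{"translation":[0,0,0],"rotation":[0,0,0],"grip":-1}]' 40
python3 - <<'E'
from h import *
plan(.478,.132,.015,0)
E
```

```text
time: 15.98
ee_pos: [0.4775, 0.1334, 0.1216]
tool_rot: [1.0, -0.004, -0.008, 0.001]
wrist_force: [0.4, -1.0, -0.3]
gripper_width: 0.0131
t 15.97 p [0.4775 0.1334 0.1216] x-axis yaw -0.5 z [-0.016 -0.002 -1.   ] F [ 0.4 -1.  -0.3] w 0.0131 j [ 0.1   0.17  1.83 -0.    1.16  0.11]
need rows 2 dist 0.1067 dyaw 0.5
[np.float64(0.002), np.float64(0.006), np.float64(0.444)] rz -0.004
[np.float64(0.002), np.float64(0.006), np.float64(0.444)] rz -0.004
tilt fix (tool rotvec units) [0.0018 0.0149 0.    ]
```

```bash
python3 -m crank '[{"translation":[0,0,0.2],"rotation":[0.002,0.015,-0.005],"grip":-1},{"translation":[0,0,0.2],"rotation":[0,0,0],"grip":-1},{"translation":[0,0,0.2],"rotation":[0,0,0],"grip":-1},{"translation":[0,0,0],"rotation":[0,0,0],"grip":-1},{"translation":[0,0,0],"rotation":[0,0,0],"grip":-1}]' 40
python3 - <<'E'
from h import *
plan(.478,.132,.015,0)
E
```

```text
time: 16.6
ee_pos: [0.4759, 0.1282, 0.0464]
tool_rot: [1.0, -0.004, -0.001, 0.001]
wrist_force: [0.1, 1.7, -1.2]
gripper_width: 0.0131
t 16.60 p [0.4759 0.1282 0.0464] x-axis yaw -0.5 z [-0.002 -0.001 -1.   ] F [ 0.1  1.7 -1.2] w 0.0131 j [ 0.09  0.28  1.89 -0.    0.98  0.1 ]
need rows 1 dist 0.0317 dyaw 0.5
[np.float64(0.017), np.float64(-0.031), np.float64(0.262)] rz -0.008
tilt fix (tool rotvec units) [ 0.0013  0.0022 -0.    ]
```

```bash
python3 -m crank '[{"translation":[0.015,-0.02,0.13],"rotation":[0.001,0.002,-0.008],"grip":-1},{"translation":[0,0,0.08],"rotation":[0,0.002,0],"grip":-1},{"translation":[0,0,0.03],"rotation":[0,0,0],"grip":-1},{"translation":[0,0,0],"rotation":[0,0,0],"grip":-1}]' 40
python3 - <<'E'
from h import *
plan(.478,.132,.015,0)
E
```

```text
time: 17.1
ee_pos: [0.4796, 0.1306, 0.0175]
tool_rot: [1.0, 0.0, 0.003, -0.0]
wrist_force: [0.5, -0.5, -0.8]
gripper_width: 0.0133
t 17.10 p [0.4796 0.1306 0.0175] x-axis yaw 0.0 z [ 0.006  0.    -1.   ] F [ 0.5 -0.5 -0.8] w 0.0133 j [ 0.09  0.33  1.89 -0.    0.91  0.09]
need rows 1 dist 0.0033 dyaw -0.0
[np.float64(-0.013), np.float64(-0.012), np.float64(0.021)] rz 0.001
tilt fix (tool rotvec units) [-0.0001 -0.0056 -0.    ]
```

```bash
python3 -m crank '[{"translation":[0,0,0.022],"rotation":[0,-0.005,0],"grip":-1},{"translation":[0,0,0],"rotation":[0,0,0],"grip":-1},{"translation":[0,0,0],"rotation":[0,0,0],"grip":-0.6},{"translation":[0,0,0],"rotation":[0,0,0],"grip":-0.5},{"translation":[0,0,0],"rotation":[0,0,0],"grip":-0.5},{"translation":[0,0,-0.2],"rotation":[0,0,0],"grip":-0.5},{"translation":[0,0,-0.4],"rotation":[0,0,0],"grip":0.5},{"translation":[0,0,-0.4],"rotation":[0,0,0],"grip":0.7}]' 40
python3 - <<'E'
from h import *
plan(.45,.25,.22,86)
E
```

```text
time: 18.1
ee_pos: [0.4768, 0.1303, 0.1347]
tool_rot: [1.0, 0.0, -0.004, 0.0]
wrist_force: [2.1, -0.7, 0.1]
gripper_width: 0.057
t 18.10 p [0.4768 0.1303 0.1347] x-axis yaw 0.0 z [-0.008 -0.001 -1.   ] F [ 2.1 -0.7  0.1] w 0.0570 j [ 0.09  0.15  1.83 -0.    1.18  0.09]
need rows 10 dist 0.1494 dyaw 86.0
[np.float64(-0.022), np.float64(-0.1), np.float64(-0.071)] rz -0.143
[np.float64(-0.007), np.float64(-0.102), np.float64(-0.071)] rz -0.143
[np.float64(0.008), np.float64(-0.102), np.float64(-0.071)] rz -0.143
[np.float64(0.023), np.float64(-0.1), np.float64(-0.071)] rz -0.143
[np.float64(0.038), np.float64(-0.095), np.float64(-0.071)] rz -0.143
[np.float64(0.052), np.float64(-0.088), np.float64(-0.071)] rz -0.143
[np.float64(0.064), np.float64(-0.079), np.float64(-0.071)] rz -0.143
[np.float64(0.075), np.float64(-0.069), np.float64(-0.071)] rz -0.143
[np.float64(0.085), np.float64(-0.057), np.float64(-0.071)] rz -0.143
[np.float64(0.092), np.float64(-0.044), np.float64(-0.071)] rz -0.143
tilt fix (tool rotvec units) [ 0.0007  0.0073 -0.    ]
```

```bash
python3 -m crank '[{"translation":[-0.02,-0.1,-0.2],"rotation":[0,0.007,-0.143],"grip":0.7},{"translation":[-0.007,-0.1,-0.15],"rotation":[0,0,-0.143],"grip":0.7},{"translation":[0.008,-0.1,-0.07],"rotation":[0,0,-0.143],"grip":0.7},{"translation":[0.023,-0.1,-0.07],"rotation":[0,0,-0.143],"grip":0.7},{"translation":[0.038,-0.095,-0.07],"rotation":[0,0,-0.143],"grip":0.7},{"translation":[0.052,-0.09,0],"rotation":[0,0,-0.143],"grip":0.7},{"translation":[0.064,-0.08,0],"rotation":[0,0,-0.143],"grip":0.7},{"translation":[0.075,-0.07,0],"rotation":[0,0,-0.143],"grip":0.7}]'
python3 - <<'E'
from h import *
np.set_printoptions(suppress=True)
st()
c=avg("top",10);crop(c,"t7",160,350,150,260,4);d=avg("scene",10);crop(d,"s7",170,370,150,270,4)
for z in [(.019,.034)]:
    for o in rects(c,*z,amin=50,box=(.38,.56,-.36,.1)): print(z,*o)
for z in [(.018,.034)]:
    for o in rects(d,*z,amin=30,box=(.38,.56,-.16,.1)): print("scene",z,*o)
for o in rects(c,.004,.016,amin=50,box=(.38,.56,.08,.2)): print("cover",*o)
for o in rects(c,.030,.05,amin=30,box=(.38,.56,.08,.2)): print("bar",*o)
E
```

```text
time: 19.1
ee_pos: [0.4567, 0.2281, 0.2114]
tool_rot: [0.815, 0.58, 0.006, 0.003]
wrist_force: [0.1, -0.5, 1.3]
gripper_width: 0.0726
t 19.10 p [0.4567 0.2281 0.2114] x-axis yaw 70.8 z [ 0.015  0.002 -1.   ] F [ 0.1 -0.5  1.3] w 0.0726 j [ 0.29  0.08  1.73 -0.    1.32 -0.94]
(0.019, 0.034) rect [ 532.9 -231.4] 57.8 31.6 yaw 85.3 pca 83.5 mean [ 533.2 -229.5] z 0.0241 n 163
(0.019, 0.034) rect [ 534.  -325.2] 59.4 31.9 yaw 88.5 pca 86.2 mean [ 535.  -322.8] z 0.0241 n 166
(0.019, 0.034) rect [470.7 -63. ] 51.4 32.0 yaw 10.4 pca 13.8 mean [470.6 -62.4] z 0.0251 n 158
(0.019, 0.034) rect [454.5  23.9] 51.1 30.6 yaw 9.6 pca 11.5 mean [454.5  24.2] z 0.0253 n 155
(0.019, 0.034) rect [ 447.3 -220. ] 57.2 30.2 yaw 85.6 pca 81.9 mean [ 447.2 -218.1] z 0.0234 n 164
(0.019, 0.034) rect [ 446.2 -323.8] 59.2 28.0 yaw 88.2 pca 84.0 mean [ 446.6 -321.5] z 0.0237 n 161
scene (0.018, 0.034) rect [456.3  24. ] 52.3 27.8 yaw 12.0 pca 10.1 mean [453.2  21.9] z 0.0249 n 108
scene (0.018, 0.034) rect [ 521.7 -134.1] 66.8 20.5 yaw 32.9 pca 29.0 mean [ 521.2 -131.7] z 0.0236 n 58
scene (0.018, 0.034) rect [472.1 -62.5] 51.1 27.5 yaw 10.7 pca 7.5 mean [468.5 -64.1] z 0.025 n 112
scene (0.018, 0.034) rect [ 481.1 -124.4] 38.4 33.1 yaw -43.6 pca 21.0 mean [ 479.8 -118.2] z 0.0264 n 62
cover rect [477. 130.] 106.0 51.0 yaw 88.5 pca 89.4 mean [477.2 130.9] z 0.0119 n 459
bar rect [481.9 133.3] 56.9 12.8 yaw 88.8 pca -89.7 mean [480.9 131.4] z 0.037 n 81
```

View pics/t7.png

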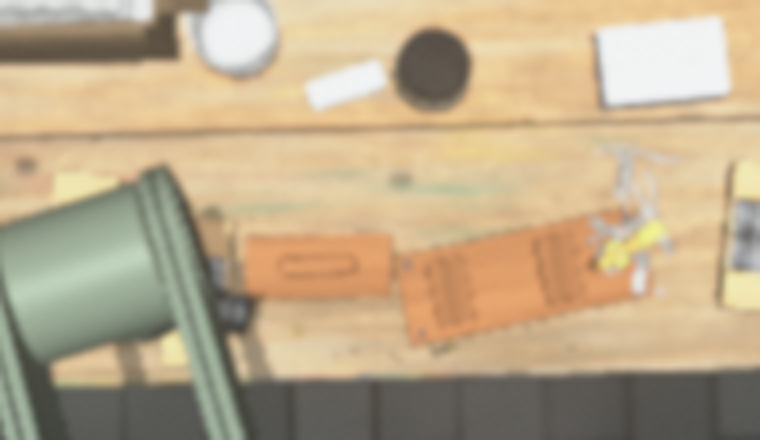

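View pics/s7.png

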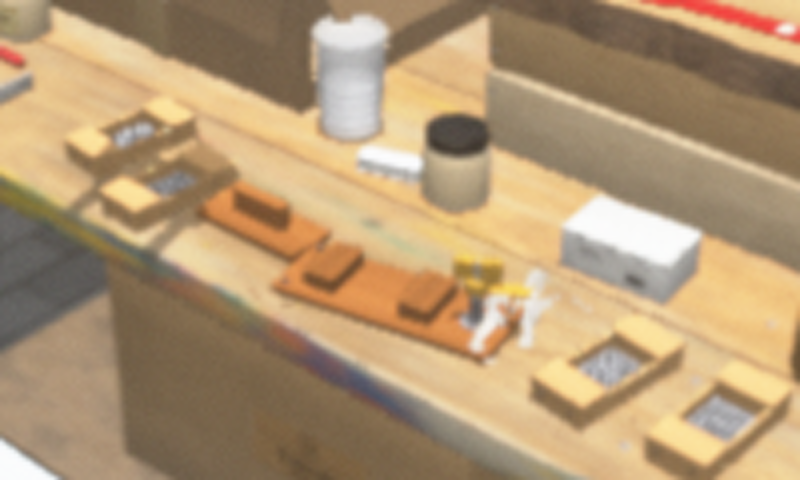

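```bash
python3 -c "
from h import *
plan(.479,.130,.1,0,8)"
```

```text
t 20.10 p [0.4569 0.2278 0.2112] x-axis yaw 70.5 z [ 0.014  0.002 -1.   ] F [-0.8 -0.3  1. ] w 0.0729 j [ 0.29  0.08  1.73 -0.    1.32 -0.94]
need rows 8 dist 0.1498 dyaw -70.5
[np.float64(-0.088), np.float64(0.056), np.float64(0.116)] rz 0.147
[np.float64(-0.079), np.float64(0.069), np.float64(0.116)] rz 0.147
[np.float64(-0.067), np.float64(0.08), np.float64(0.116)] rz 0.147
[np.float64(-0.054), np.float64(0.089), np.float64(0.116)] rz 0.147
[np.float64(-0.04), np.float64(0.096), np.float64(0.116)] rz 0.147
[np.float64(-0.025), np.float64(0.101), np.float64(0.116)] rz 0.147
[np.float64(-0.009), np.float64(0.104), np.float64(0.116)] rz 0.147
[np.float64(0.007), np.float64(0.104), np.float64(0.116)] rz 0.147
tilt fix (tool rotvec units) [ 0.0122 -0.0063  0.    ]
```

```bash
python3 -m crank '[{"translation":[-0.088,0.056,0.1],"rotation":[0.012,-0.006,0.145],"grip":0.2},{"translation":[-0.079,0.07,0.116],"rotation":[0,0,0.145],"grip":-0.2},{"translation":[-0.067,0.08,0.116],"rotation":[0,0,0.145],"grip":-0.2},{"translation":[-0.054,0.09,0.116],"rotation":[0,0,0.145],"grip":-0.2},{"translation":[-0.04,0.096,0.116],"rotation":[0,0,0.145],"grip":-0.2},{"translation":[-0.025,0.1,0.116],"rotation":[0,0,0.145],"grip":-0.2},{"translation":[-0.009,0.104,0.1],"rotation":[0,0,0.147],"grip":-0.2},{"translation":[0,0.05,0.05],"rotation":[0,0,0.08],"grip":-0.2}]'; python3 -m crank '[{"translation":[0,0,0],"rotation":[0,0,0],"grip":-0.2},{"translation":[0,0,0],"rotation":[0,0,0],"grip":-0.2}]'; python3 -c "
from h import *
plan(.479,.130,.015,0,1)"
```

```text
time: 21.1
ee_pos: [0.4788, 0.1348, 0.11]
tool_rot: [1.0, 0.023, 0.002, -0.001]
wrist_force: [-0.0, 0.1, -0.6]
gripper_width: 0.0342
time: 21.35
ee_pos: [0.4787, 0.1346, 0.1097]
tool_rot: [1.0, 0.024, 0.001, -0.001]
wrist_force: [0.4, 0.2, 0.6]
gripper_width: 0.034
t 21.35 p [0.4787 0.1346 0.1097] x-axis yaw 2.7 z [ 0.003  0.002 -1.   ] F [0.4 0.2 0.6] w 0.0340 j [0.1  0.18 1.85 0.   1.11 0.05]
need rows 2 dist 0.0948 dyaw -2.7
[np.float64(0.001), np.float64(0.039), np.float64(0.789)] rz 0.045
tilt fix (tool rotvec units) [-0.0023 -0.0028  0.    ]
```

```bash
python3 -m crank '[{"translation":[0,0.038,0.2],"rotation":[-0.002,-0.003,0.045],"grip":-0.2},{"translation":[0,0,0.25],"rotation":[0,-0.003,0],"grip":-0.2},{"translation":[0,0,0.2],"rotation":[0,-0.003,0],"grip":-0.2},{"translation":[0,0,0.05],"rotation":[0,0,0],"grip":-0.2},{"translation":[0,0,0],"rotation":[0,0,0],"grip":-0.2}]'; python3 -c "
from h import *
plan(.479,.130,.015,0,1)"
```

```text
time: 21.98
ee_pos: [0.4829, 0.1322, 0.0276]
tool_rot: [1.0, 0.003, 0.001, -0.001]
wrist_force: [-0.2, 0.3, -0.2]
gripper_width: 0.0344
t 21.98 p [0.4829 0.1322 0.0276] x-axis yaw 0.3 z [ 0.002  0.002 -1.   ] F [-0.2  0.3 -0.2] w 0.0344 j [0.09 0.32 1.88 0.   0.94 0.09]
need rows 1 dist 0.0134 dyaw -0.3
[np.float64(-0.033), np.float64(0.018), np.float64(0.105)] rz 0.005
tilt fix (tool rotvec units) [-0.0014 -0.002   0.    ]
```

```bash
python3 -m crank '[{"translation":[-0.033,0.018,0.1],"rotation":[0,-0.003,0.005],"grip":-0.2},{"translation":[0,0,0],"rotation":[0,0,0],"grip":-0.5},{"translation":[0,0,0],"rotation":[0,0,0],"grip":-1},{"translation":[0,0,0],"rotation":[0,0,0],"grip":-1},{"translation":[0,0,0],"rotation":[0,0,0],"grip":-1},{"translation":[0,0,-0.15],"rotation":[0,0,0],"grip":-1},{"translation":[0,0,-0.3],"rotation":[0,0,0],"grip":-1},{"translation":[0,0,-0.1],"rotation":[0,0,-0.1],"grip":-1}]' 40; python3 -c "
from h import *
plan(.485,.132,.07,90,9)"
```

```text
time: 22.98
ee_pos: [0.4783, 0.1299, 0.083]
tool_rot: [0.999, 0.054, -0.001, -0.001]
wrist_force: [1.0, 0.3, -0.9]
gripper_width: 0.013
t 22.98 p [0.4783 0.1299 0.083 ] x-axis yaw 6.2 z [-0.002  0.002 -1.   ] F [ 1.   0.3 -0.9] w 0.0130 j [ 0.09  0.22  1.86  0.    1.06 -0.02]
need rows 9 dist 0.0148 dyaw 83.8
[np.float64(0.006), np.float64(-0.001), np.float64(0.012)] rz -0.155
[np.float64(0.007), np.float64(-0.0), np.float64(0.012)] rz -0.155
[np.float64(0.006), np.float64(0.001), np.float64(0.012)] rz -0.155
[np.float64(0.006), np.float64(0.002), np.float64(0.012)] rz -0.155
[np.float64(0.006), np.float64(0.003), np.float64(0.012)] rz -0.155
[np.float64(0.005), np.float64(0.004), np.float64(0.012)] rz -0.155
[np.float64(0.005), np.float64(0.005), np.float64(0.012)] rz -0.155
[np.float64(0.004), np.float64(0.005), np.float64(0.012)] rz -0.155
[np.float64(0.003), np.float64(0.006), np.float64(0.012)] rz -0.155
tilt fix (tool rotvec units) [-0.0016  0.0017  0.    ]
```

```bash
python3 -m crank '[{"translation":[0.006,0,0],"rotation":[0,0.002,-0.165],"grip":-1},{"translation":[0.006,0,0],"rotation":[0,0,-0.165],"grip":-1},{"translation":[0.006,0,0],"rotation":[0,0,-0.165],"grip":-1},{"translation":[0.006,0.002,0],"rotation":[0,0,-0.165],"grip":-1},{"translation":[0.006,0.003,0],"rotation":[0,0,-0.165],"grip":-1},{"translation":[0.005,0.004,0],"rotation":[0,0,-0.165],"grip":-1},{"translation":[0.005,0.005,0],"rotation":[0,0,-0.165],"grip":-1},{"translation":[0.004,0.005,0.1],"rotation":[0,0,-0.15],"grip":-1}]' 40; python3 -c "
from h import *
plan(.485,.130,.0155,90,1)"
```

```text
time: 23.98
ee_pos: [0.4833, 0.132, 0.0717]
tool_rot: [0.725, 0.689, 0.001, -0.0]
wrist_force: [0.1, 0.1, -1.0]
gripper_width: 0.0131
t 23.98 p [0.4833 0.132  0.0717] x-axis yaw 87.1 z [ 0.001  0.002 -1.   ] F [ 0.1  0.1 -1. ] w 0.0131 j [ 0.09  0.25  1.86  0.    1.03 -1.43]
need rows 2 dist 0.0563 dyaw 2.9
[np.float64(-0.016), np.float64(0.015), np.float64(0.468)] rz -0.048
tilt fix (tool rotvec units) [ 0.0008 -0.0019 -0.    ]
```

```bash
python3 -m crank '[{"translation":[-0.01,0.015,0.2],"rotation":[0.003,0,-0.02],"grip":-1},{"translation":[0,0,0.15],"rotation":[0.003,0,0],"grip":-1},{"translation":[0,0,0.06],"rotation":[0,0,0],"grip":-1},{"translation":[0,0,0],"rotation":[0,0,0],"grip":-1},{"translation":[0,0,0],"rotation":[0,0,0],"grip":-1}]' 40; python3 -c "
from h import *
plan(.485,.130,.0155,90,1)"
```

```text
time: 24.6
ee_pos: [0.4842, 0.1309, 0.0203]
tool_rot: [0.717, 0.697, -0.002, -0.003]
wrist_force: [-0.3, -0.4, -1.8]
gripper_width: 0.0132
t 24.60 p [0.4842 0.1309 0.0203] x-axis yaw 88.4 z [-0.007  0.002 -1.   ] F [-0.3 -0.4 -1.8] w 0.0132 j [ 0.09  0.34  1.87  0.    0.93 -1.46]
need rows 1 dist 0.0049 dyaw 1.6
[np.float64(-0.007), np.float64(0.007), np.float64(0.04)] rz -0.027
tilt fix (tool rotvec units) [-0.0071 -0.0018 -0.    ]
```

Lower and release, open, then go up and to the outer-left... first the near-left tray.

```bash
python3 -m crank '[{"translation":[0,0,0.045],"rotation":[-0.007,-0.002,0],"grip":-1},{"translation":[0,0,0],"rotation":[0,0,0],"grip":-1},{"translation":[0,0,0],"rotation":[0,0,0],"grip":-0.6},{"translation":[0,0,0],"rotation":[0,0,0],"grip":-0.5},{"translation":[0,0,0],"rotation":[0,0,0],"grip":-0.5},{"translation":[0,0,-0.2],"rotation":[0,0,0],"grip":-0.5},{"translation":[0,0,-0.4],"rotation":[0,0,0],"grip":0.2},{"translation":[0,0,-0.4],"rotation":[0,0,0],"grip":0.65}]' 40
python3 - <<'E'
from h import *
s,R=st()
c=avg("top",6);crop(c,"t8",160,350,150,260,4)
for o in rects(c,.014,.034,amin=50,box=(.38,.57,.19,.37)): print(*o)
for o in rects(c,.004,.016,amin=50,box=(.38,.56,.08,.2)): print("cover",*o)
E
```

```text
time: 25.6
ee_pos: [0.4822, 0.1307, 0.1367]
tool_rot: [0.717, 0.697, -0.003, -0.002]
wrist_force: [1.5, 0.2, 0.1]
gripper_width: 0.0573
t 25.60 p [0.4822 0.1307 0.1367] x-axis yaw 88.4 z [-0.006 -0.001 -1.   ] F [1.5 0.2 0.1] w 0.0573 j [ 0.09  0.15  1.81 -0.    1.18 -1.45]
rect [536.8 312.4] 50.8 37.6 yaw 84.1 pca 88.8 mean [539.4 310.9] z 0.0235 n 172
rect [459.9 323.2] 53.3 42.7 yaw 83.4 pca 85.3 mean [455.  320.8] z 0.0226 n 179
rect [429.6 215.7] 77.9 54.3 yaw 88.5 pca 64.8 mean [422.7 238.6] z 0.0785 n 63
cover rect [445.  129.2] 45.1 38.4 yaw 88.5 pca -72.4 mean [441.  127.1] z 0.0097 n 155
```

View pics/t8.png

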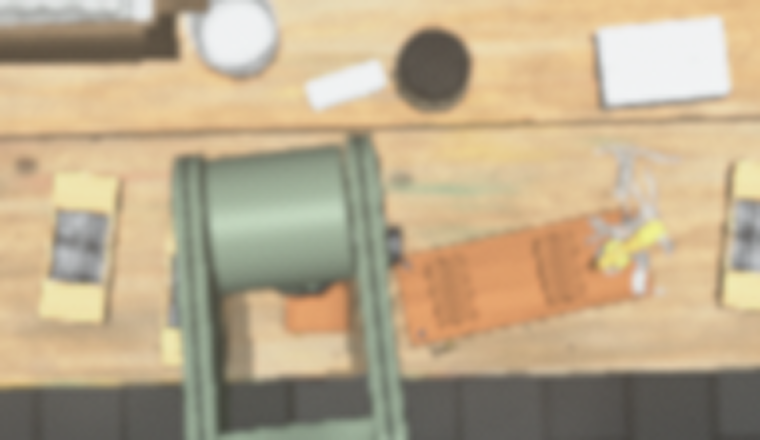

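```bash
python3 -m crank '[{"translation":[0.25,-0.06,-0.1],"rotation":[-0.005,0,0],"grip":0.65},{"translation":[0.3,-0.06,0],"rotation":[0,0,0],"grip":0.65},{"translation":[0.18,-0.04,0],"rotation":[0,0,0.035],"grip":0.65},{"translation":[0,0,0],"rotation":[0,0,0],"grip":0.65},{"translation":[0,0,0],"rotation":[0,0,0],"grip":0.65}]'; python3 -c "
from h import *
plan(.4600,.222,.006,86.2,1)"
```

```text
time: 26.52
ee_pos: [0.4583, 0.2185, 0.137]
tool_rot: [0.73, 0.683, -0.01, -0.004]
wrist_force: [0.8, 0.5, 0.5]
gripper_width: 0.0704
t 26.52 p [0.4583 0.2185 0.137 ] x-axis yaw 86.1 z [-0.02  -0.007 -1.   ] F [0.8 0.5 0.5] w 0.0704 j [ 0.27  0.18  1.78 -0.    1.2  -1.23]
need rows 3 dist 0.1310 dyaw 0.1
[np.float64(0.03), np.float64(0.012), np.float64(1.091)] rz -0.001
tilt fix (tool rotvec units) [-0.0187  0.0077  0.    ]
```

```bash
python3 -m crank '[{"translation":[0.03,0,0.2],"rotation":[-0.019,0.008,0],"grip":0.65},{"translation":[0,0,0.3],"rotation":[0.003,0,0],"grip":0.65},{"translation":[0,0,0.3],"rotation":[0.003,0,0],"grip":0.65},{"translation":[0,0,0.1],"rotation":[0,0,0],"grip":0.65},{"translation":[0,0,0],"rotation":[0,0,0],"grip":0.65}]'; python3 -c "
from h import *
plan(.4600,.222,.006,86.2,1)
c=camera('scene');crop(c,'s9',150,300,130,240,5)"
```

```text
time: 27.15
ee_pos: [0.4589, 0.2177, 0.0251]
tool_rot: [0.732, 0.681, -0.003, -0.002]
wrist_force: [0.6, -0.4, 0.1]
gripper_width: 0.0703
t 27.15 p [0.4589 0.2177 0.0251] x-axis yaw 85.9 z [-0.007 -0.001 -1.   ] F [ 0.6 -0.4  0.1] w 0.0703 j [ 0.27  0.34  1.85  0.    0.95 -1.23]
need rows 1 dist 0.0196 dyaw 0.3
[np.float64(0.036), np.float64(0.007), np.float64(0.159)] rz -0.005
tilt fix (tool rotvec units) [-0.0063  0.0011 -0.    ]
```

View pics/s9.png

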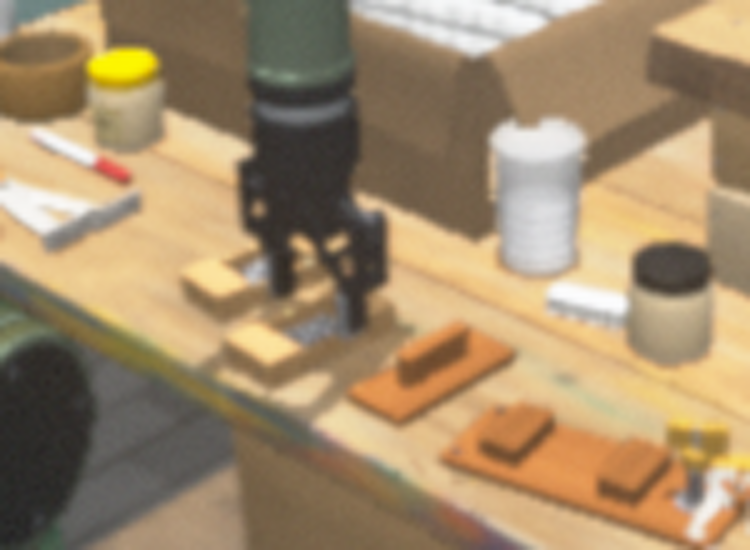

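```bash
python3 -m crank '[{"translation":[0.036,0,0.08],"rotation":[-0.006,0.001,0],"grip":0.65},{"translation":[0,0,0.07],"rotation":[0,0,0],"grip":0.65},{"translation":[0,0,0],"rotation":[0,0,0],"grip":0.65}]'; python3 -c "
from h import *
plan(.4600,.222,.006,86.2,1)"
```

```text
time: 27.58
ee_pos: [0.4623, 0.2232, 0.0095]
tool_rot: [0.732, 0.682, 0.003, 0.002]
wrist_force: [0.2, 0.4, -0.4]
gripper_width: 0.0704
t 27.57 p [0.4623 0.2232 0.0095] x-axis yaw 85.9 z [ 0.007  0.002 -1.   ] F [ 0.2  0.4 -0.4] w 0.0704 j [ 0.28  0.38  1.86 -0.    0.9  -1.22]
need rows 1 dist 0.0043 dyaw 0.3
[np.float64(-0.011), np.float64(-0.018), np.float64(0.029)] rz -0.005
tilt fix (tool rotvec units) [ 0.0066 -0.0023 -0.    ]
```

```bash
python3 -m crank '[{"translation":[-0.01,-0.018,0.029],"rotation":[0.006,-0.002,-0.004],"grip":0.4},{"translation":[0,0,0],"rotation":[0,0,0],"grip":0},{"translation":[0,0,0],"rotation":[0,0,0],"grip":-1},{"translation":[0,0,0],"rotation":[0,0,0],"grip":-1},{"translation":[0,0,0],"rotation":[0,0,0],"grip":-1},{"translation":[0,0,0],"rotation":[0,0,0],"grip":-1}]' 40; python3 -c "
from h import *
plan(.4600,.222,.006,86.2,1)"
```

```text
time: 28.32
ee_pos: [0.4606, 0.2225, 0.0066]
tool_rot: [0.73, 0.683, 0.001, 0.0]
wrist_force: [0.3, 0.2, -0.7]
gripper_width: 0.0507
t 28.32 p [0.4606 0.2225 0.0066] x-axis yaw 86.2 z [ 0.002  0.001 -1.   ] F [ 0.3  0.2 -0.7] w 0.0507 j [ 0.28  0.38  1.86  0.    0.9  -1.22]
need rows 1 dist 0.0010 dyaw 0.0
[np.float64(-0.005), np.float64(-0.005), np.float64(0.005)] rz -0.0
tilt fix (tool rotvec units) [ 0.0018 -0.0009 -0.    ]
```

```bash
python3 -m crank '[{"translation":[0,0,-0.15],"rotation":[0,0,0],"grip":-1},{"translation":[0,0,-0.35],"rotation":[0,0,0],"grip":-1},{"translation":[0,0,-0.35],"rotation":[0,0,0],"grip":-1},{"translation":[0,0,0],"rotation":[0,0,0],"grip":-1}]' 40
python3 - <<'E'
from h import *
plan(.4607,-.0011,.11,10.5,8)
c=avg("scene",6);crop(c,"s10",150,300,130,240,5)
E
```

```text
time: 28.82
ee_pos: [0.4604, 0.2222, 0.1141]
tool_rot: [0.73, 0.683, 0.001, 0.001]
wrist_force: [1.0, 0.3, -1.1]
gripper_width: 0.0512
t 28.82 p [0.4604 0.2222 0.1141] x-axis yaw 86.2 z [ 0.002  0.    -1.   ] F [ 1.   0.3 -1.1] w 0.0512 j [ 0.28  0.2   1.81 -0.    1.13 -1.22]
need rows 8 dist 0.2234 dyaw -75.7
[np.float64(-0.232), np.float64(0.016), np.float64(0.004)] rz 0.158
[np.float64(-0.226), np.float64(0.054), np.float64(0.004)] rz 0.158
[np.float64(-0.214), np.float64(0.09), np.float64(0.004)] rz 0.158
[np.float64(-0.197), np.float64(0.124), np.float64(0.004)] rz 0.158
[np.float64(-0.174), np.float64(0.155), np.float64(0.004)] rz 0.158
[np.float64(-0.146), np.float64(0.181), np.float64(0.004)] rz 0.158
[np.float64(-0.114), np.float64(0.203), np.float64(0.004)] rz 0.158
[np.float64(-0.079), np.float64(0.219), np.float64(0.004)] rz 0.158
tilt fix (tool rotvec units) [ 0.0019 -0.0005  0.    ]
```

View pics/s10.png

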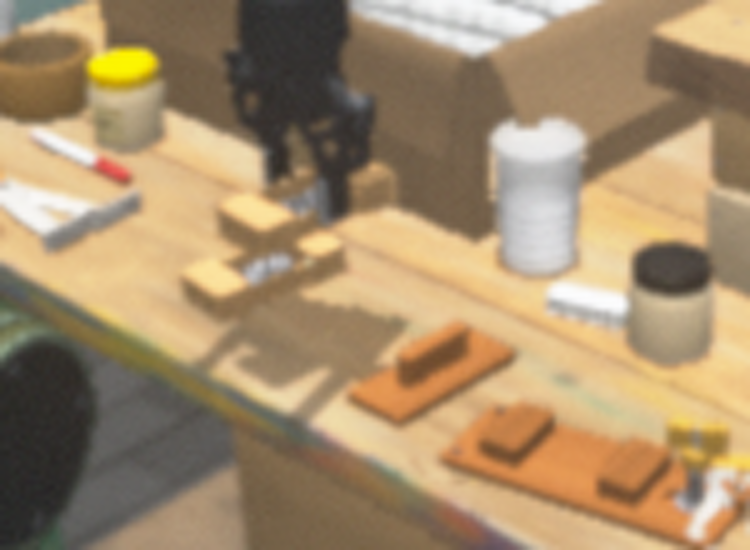

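Held level. Swing to the stand.

```bash
python3 -m crank '[{"translation":[-0.232,0.016,0],"rotation":[0.002,0,0.158],"grip":-1},{"translation":[-0.226,0.054,0],"rotation":[0,0,0.158],"grip":-1},{"translation":[-0.214,0.09,0],"rotation":[0,0,0.158],"grip":-1},{"translation":[-0.197,0.124,0],"rotation":[0,0,0.158],"grip":-1},{"translation":[-0.174,0.155,0],"rotation":[0,0,0.158],"grip":-1},{"translation":[-0.146,0.181,0],"rotation":[0,0,0.158],"grip":-1},{"translation":[-0.1,0.18,0],"rotation":[0,0,0.14],"grip":-1},{"translation":[-0.05,0.12,0],"rotation":[0,0,0.08],"grip":-1}]' 40; python3 -m crank '[{"translation":[0,0,0],"rotation":[0,0,0],"grip":-1},{"translation":[0,0,0],"rotation":[0,0,0],"grip":-1}]' 40;python3 - <<'E'
from h import *
plan(.4607,-.0011,.045,10.5,1)
E
```

```text
time: 30.12
ee_pos: [0.4441, 0.0076, 0.0984]
tool_rot: [0.992, 0.121, -0.017, -0.0]
wrist_force: [-0.0, -0.3, -1.1]
gripper_width: 0.0507
time: 30.38
ee_pos: [0.4427, 0.0074, 0.0966]
tool_rot: [0.992, 0.121, -0.019, -0.001]
wrist_force: [-0.3, -0.4, -2.3]
gripper_width: 0.0508
t 30.38 p [0.4427 0.0074 0.0966] x-axis yaw 13.9 z [-0.038 -0.002 -0.999] F [-0.3 -0.4 -2.3] w 0.0508 j [-0.17  0.12  1.95 -0.01  1.11 -0.41]
need rows 2 dist 0.0553 dyaw -3.4
[np.float64(0.128), np.float64(0.105), np.float64(0.43)] rz 0.057
tilt fix (tool rotvec units) [-0.0067  0.0356  0.    ]
```

```bash
python3 -m crank '[{"translation":[0.128,0.1,0.05],"rotation":[-0.007,0.036,0.057],"grip":-1},{"translation":[0,0,0.05],"rotation":[0,0,0],"grip":-1},{"translation":[0,0,0],"rotation":[0,0,0],"grip":-1},{"translation":[0,0,0],"rotation":[0,0,0],"grip":-1}]' 40;python3 - <<'E'
from h import *
plan(.4607,-.0011,.045,10.5,1)
E
```

```text
time: 30.88
ee_pos: [0.4589, 0.0023, 0.0825]
tool_rot: [0.996, 0.095, -0.001, -0.0]
wrist_force: [-0.1, -0.7, -1.1]
gripper_width: 0.0513
t 30.88 p [0.4589 0.0023 0.0825] x-axis yaw 10.9 z [-0.003  0.    -1.   ] F [-0.1 -0.7 -1.1] w 0.0513 j [-0.18  0.15  1.95 -0.    1.04 -0.37]
need rows 1 dist 0.0377 dyaw -0.4
[np.float64(0.01), np.float64(0.031), np.float64(0.312)] rz 0.006
tilt fix (tool rotvec units) [-0.0008  0.0027 -0.    ]
```

```bash
python3 -m crank '[{"translation":[0.01,0.031,0.15],"rotation":[-0.001,0.003,0.006],"grip":-1},{"translation":[0,0,0.12],"rotation":[0,-0.002,0],"grip":-1},{"translation":[0,0,0.03],"rotation":[0,0,0],"grip":-1},{"translation":[0,0,0],"rotation":[0,0,0],"grip":-1}]' 40;python3 - <<'E'
from h import *
plan(.4607,-.0011,.0328,10.5,1)
c=avg("scene",6);crop(c,"s11",200,330,160,260,6)
t=avg("top",3);crop(t,"t11",200,330,160,260,6)
E
```

```text
time: 31.38
ee_pos: [0.461, -0.0002, 0.0462]
tool_rot: [0.996, 0.093, -0.001, 0.0]
wrist_force: [0.2, 0.0, -0.9]
gripper_width: 0.0509
t 31.38 p [ 4.61e-01 -2.00e-04  4.62e-02] x-axis yaw 10.6 z [-0.001 -0.    -1.   ] F [ 0.2  0.  -0.9] w 0.0509 j [-0.19  0.22  1.97 -0.    0.96 -0.37]
need rows 1 dist 0.0134 dyaw -0.1
[np.float64(-0.004), np.float64(0.007), np.float64(0.111)] rz 0.002
tilt fix (tool rotvec units) [ 0.0003  0.0012 -0.    ]
```

View pics/s11.png

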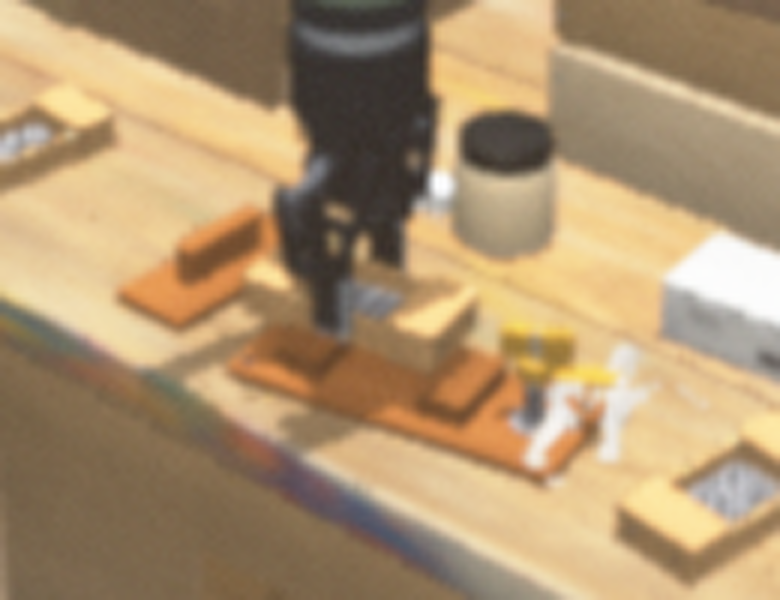

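View pics/t11.png

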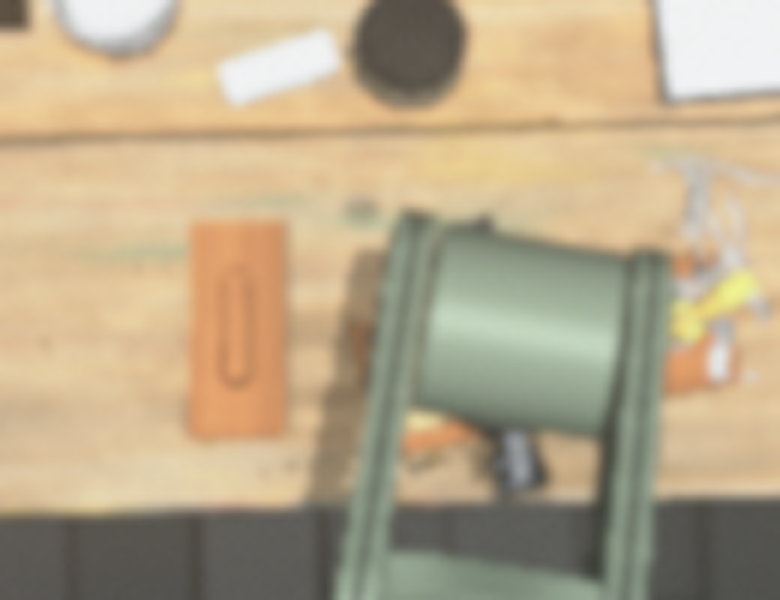

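```bash
python3 -m crank '[{"translation":[-0.004,0.005,0.06],"rotation":[0,0.001,0.002],"grip":-1},{"translation":[0,0,0.045],"rotation":[0,0,0],"grip":-1},{"translation":[0,0,0],"rotation":[0,0,0],"grip":-1},{"translation":[0,0,0],"rotation":[0,0,0],"grip":-1}]' 40;python3 - <<'E'
from h import *
plan(.4607,-.0011,.0328,10.5,1)
E
```

```text
time: 32.33
ee_pos: [0.4606, -0.0011, 0.0328]
tool_rot: [0.996, 0.091, 0.0, 0.0]
wrist_force: [0.4, -0.2, -0.7]
gripper_width: 0.0513
t 32.33 p [ 0.4606 -0.0011  0.0328] x-axis yaw 10.5 z [ 0. -0. -1.] F [ 0.4 -0.2 -0.7] w 0.0513 j [-0.19  0.24  1.97 -0.    0.93 -0.37]
need rows 1 dist 0.0001 dyaw 0.0
[np.float64(0.001), np.float64(-0.0), np.float64(-0.0)] rz -0.0
tilt fix (tool rotvec units) [ 0.0004 -0.0003  0.    ]
```

```bash
python3 -m crank '[{"translation":[0,0,0.005],"rotation":[0,0,0],"grip":-1},{"translation":[0,0,0],"rotation":[0,0,0],"grip":0.4},{"translation":[0,0,0],"rotation":[0,0,0],"grip":0.55},{"translation":[0,0,0],"rotation":[0,0,0],"grip":0.55},{"translation":[0,0,-0.15],"rotation":[0,0,0],"grip":0.55},{"translation":[0,0,-0.4],"rotation":[0,0,0],"grip":0.65},{"translation":[0,0,-0.4],"rotation":[0,0,0],"grip":0.65},{"translation":[0,0,-0.1],"rotation":[0,0,0],"grip":0.65}]' 40;python3 - <<'E'
from h import *
plan(.490,.316,.14,84)
E
```

```text
time: 33.33
ee_pos: [0.46, -0.001, 0.1611]
tool_rot: [0.996, 0.091, -0.001, -0.0]
wrist_force: [-0.5, -1.2, -0.1]
gripper_width: 0.0704
t 33.33 p [ 0.46   -0.001   0.1611] x-axis yaw 10.5 z [-0.002  0.    -1.   ] F [-0.5 -1.2 -0.1] w 0.0704 j [-0.19  0.03  1.89 -0.    1.22 -0.37]
need rows 8 dist 0.3191 dyaw 73.5
[np.float64(0.091), np.float64(-0.319), np.float64(0.022)] rz -0.153
[np.float64(0.141), np.float64(-0.3), np.float64(0.022)] rz -0.153
[np.float64(0.187), np.float64(-0.274), np.float64(0.022)] rz -0.153
[np.float64(0.228), np.float64(-0.241), np.float64(0.022)] rz -0.153
[np.float64(0.264), np.float64(-0.201), np.float64(0.022)] rz -0.153
[np.float64(0.292), np.float64(-0.157), np.float64(0.022)] rz -0.153
[np.float64(0.314), np.float64(-0.108), np.float64(0.022)] rz -0.153
[np.float64(0.327), np.float64(-0.056), np.float64(0.022)] rz -0.153
tilt fix (tool rotvec units) [-0.0003  0.0017 -0.    ]
```

```bash
python3 -m crank '[{"translation":[0.09,-0.32,0],"rotation":[0,0,-0.155],"grip":0.65},{"translation":[0.145,-0.3,0],"rotation":[0,0,-0.155],"grip":0.65},{"translation":[0.19,-0.275,0],"rotation":[0,0,-0.155],"grip":0.65},{"translation":[0.23,-0.24,0],"rotation":[0,0,-0.155],"grip":0.65},{"translation":[0.265,-0.2,0],"rotation":[0,0,-0.155],"grip":0.65},{"translation":[0.29,-0.157,0],"rotation":[0,0,-0.155],"grip":0.65},{"translation":[0.27,-0.1,0],"rotation":[0,0,-0.14],"grip":0.65},{"translation":[0.15,-0.03,0],"rotation":[0,0,-0.08],"grip":0.65}]';python3 - <<'E'
from h import *
plan(.4972,.3150,.1,83.6,2)
c=avg("top",8);crop(c,"t12",230,340,180,250,7)
for z in ((.04,.062),):
    for o in rects(c,*z,amin=40,box=(.39,.53,-.12,.1)): print(z,*o)
E
```

```text
time: 34.33
ee_pos: [0.4789, 0.2964, 0.1543]
tool_rot: [0.757, 0.653, -0.005, -0.002]
wrist_force: [0.4, -0.5, -0.3]
gripper_width: 0.0707
t 34.33 p [0.4789 0.2964 0.1543] x-axis yaw 81.5 z [-0.009 -0.004 -1.   ] F [ 0.4 -0.5 -0.3] w 0.0707 j [ 0.4   0.26  1.64 -0.    1.25 -1.02]
need rows 2 dist 0.0602 dyaw 2.1
[np.float64(0.088), np.float64(0.064), np.float64(0.226)] rz -0.017
[np.float64(0.087), np.float64(0.066), np.float64(0.226)] rz -0.017
tilt fix (tool rotvec units) [-0.0083  0.0052 -0.    ]
(0.04, 0.062) rect [466.3 -46.6] 50.6 33.0 yaw 9.7 pca 10.5 mean [465.7 -45.9] z 0.0485 n 164
(0.04, 0.062) rect [450.8  39. ] 51.4 34.7 yaw 9.9 pca 6.7 mean [450.9  40.6] z 0.0491 n 167
```

View pics/t12.png

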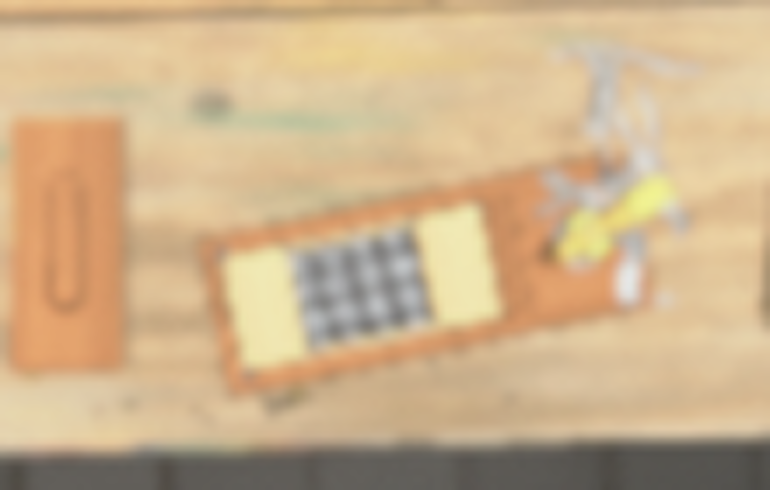

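```bash
python3 -m crank '[{"translation":[0.17,0.13,0.1],"rotation":[-0.008,0.005,-0.034],"grip":0.65},{"translation":[0,0,0.2],"rotation":[0,0,0],"grip":0.65},{"translation":[0,0,0.3],"rotation":[0,0,0],"grip":0.65},{"translation":[0,0,0.3],"rotation":[0,0,0],"grip":0.65},{"translation":[0,0,0.12],"rotation":[0,0,0],"grip":0.65},{"translation":[0,0,0],"rotation":[0,0,0],"grip":0.65},{"translation":[0,0,0],"rotation":[0,0,0],"grip":0.65}]'; python3 -c "
from h import *
plan(.4975,.315,.006,83.6,1)
c=camera('scene');crop(c,'s13',130,260,120,220,6)"
```

```text
time: 35.6
ee_pos: [0.5043, 0.3088, 0.0345]
tool_rot: [0.751, 0.66, 0.005, 0.002]
wrist_force: [0.9, -0.1, 1.0]
gripper_width: 0.0705
t 35.60 p [0.5043 0.3088 0.0345] x-axis yaw 82.7 z [ 0.01   0.003 -1.   ] F [ 0.9 -0.1  1. ] w 0.0705 j [ 0.4   0.46  1.65 -0.    1.02 -1.04]
need rows 1 dist 0.0299 dyaw 0.9
[np.float64(0.044), np.float64(-0.062), np.float64(0.238)] rz -0.015
tilt fix (tool rotvec units) [ 0.0089 -0.0042 -0.    ]
```

View pics/s13.png

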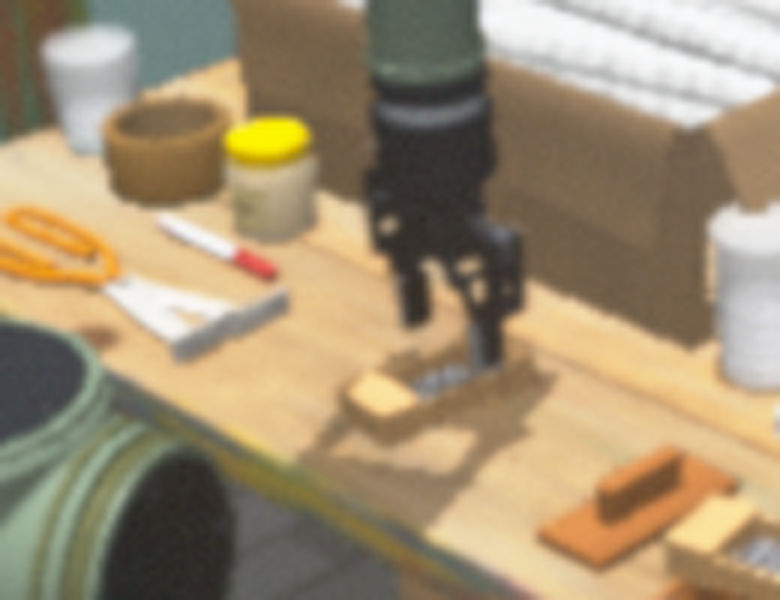

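```bash
python3 -m crank '[{"translation":[0.044,-0.06,0],"rotation":[0.009,-0.004,-0.015],"grip":0.65},{"translation":[0,0,0],"rotation":[0,0,0],"grip":0.65},{"translation":[0,0,0],"rotation":[0,0,0],"grip":0.65}]'; python3 -c "
from h import *
plan(.4975,.315,.006,83.6,1)
c=camera('scene');crop(c,'s14',130,260,120,220,6)"
```

```text
time: 36.02
ee_pos: [0.4993, 0.3168, 0.0377]
tool_rot: [0.745, 0.667, 0.003, 0.001]
wrist_force: [-0.6, 1.1, 0.5]
gripper_width: 0.0705
t 36.02 p [0.4993 0.3168 0.0377] x-axis yaw 83.7 z [ 0.005  0.002 -1.   ] F [-0.6  1.1  0.5] w 0.0705 j [ 0.42  0.46  1.65  0.    1.03 -1.04]
need rows 1 dist 0.0318 dyaw -0.1
[np.float64(-0.016), np.float64(-0.013), np.float64(0.264)] rz 0.001
tilt fix (tool rotvec units) [ 0.0041 -0.0028  0.    ]
```

View pics/s14.png

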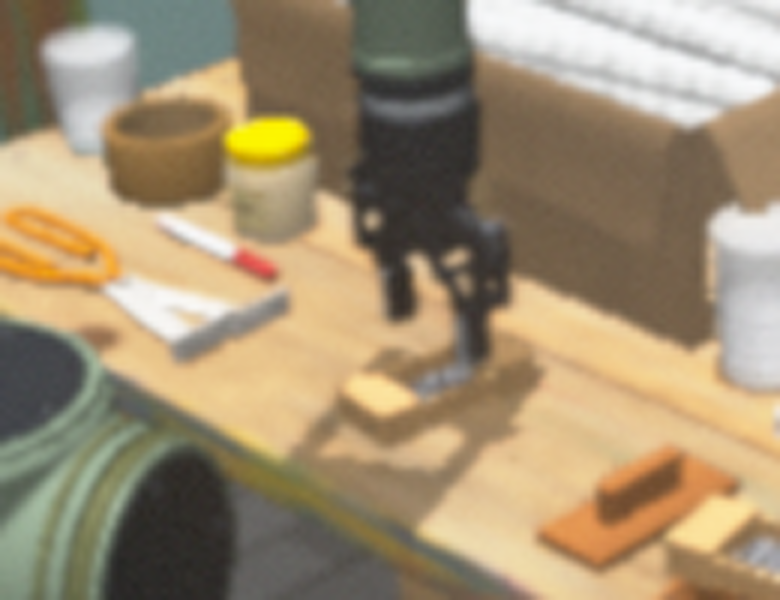

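```bash
python3 -c "
from h import *
c=camera('scene')
for X in [(.4993,.2818,.046),(.4993,.3518,.046),(.4975,.289,.022),(.4975,.341,.022),(.4975-.059,.315+.026+.007,.026),(.4975-.059,.315-.026+.007,.026)]:
    u,v=pix(c,X);print(X,(u-130)*6,(v-120)*6)
d=avg('top',4)
for o in rects(d,.014,.034,amin=40,box=(.38,.57,.26,.37)): print(*o)
for o in rects(c,.018,.034,amin=40,box=(.38,.57,.26,.37)): print(*o)
"
```

```text
(0.4993, 0.2818, 0.046) 472.89684820284583 357.5455087058209
(0.4993, 0.3518, 0.046) 397.30080223018126 322.2845048238309
(0.4975, 0.289, 0.022) 465.4101896516524 388.64363361317453
(0.4975, 0.341, 0.022) 409.54155185742286 361.92298408443185
(0.4385, 0.34800000000000003, 0.026) 330.0725838676744 388.26555701121015
(0.4385, 0.296, 0.026) 385.5782380413 416.12868195432213
rect [532.7 292.6] 48.2 22.2 yaw 13.1 pca 19.2 mean [539.8 294.1] z 0.0233 n 64
rect [450.1 295. ] 112.3 25.9 yaw 85.5 pca 83.1 mean [450.8 326.8] z 0.0452 n 91
rect [534.3 291.5] 50.7 23.9 yaw 28.7 pca 11.4 mean [536.8 293.5] z 0.0211 n 42
rect [457.9 320.7] 50.3 40.1 yaw 80.8 pca 89.7 mean [451.8 316.6] z 0.0232 n 79
```

```bash
python3 -m crank '[{"translation":[-0.015,-0.013,0.1],"rotation":[0.004,-0.003,0],"grip":0.65},{"translation":[0,0,0.1],"rotation":[0,0,0],"grip":0.65},{"translation":[0,0,0.03],"rotation":[0,0,0],"grip":0.65},{"translation":[0,0,0],"rotation":[0,0,0],"grip":0.65}]'; python3 -c "
from h import *
plan(.4980,.315,.0065,83.6,1)"
```

```text
time: 36.83
ee_pos: [0.4962, 0.3138, 0.0061]
tool_rot: [0.745, 0.667, -0.002, -0.001]
wrist_force: [0.4, -0.4, 0.1]
gripper_width: 0.0704
t 36.83 p [0.4962 0.3138 0.0061] x-axis yaw 83.6 z [-0.004 -0.002 -1.   ] F [ 0.4 -0.4  0.1] w 0.0704 j [ 0.42  0.51  1.66 -0.    0.98 -1.04]
need rows 1 dist 0.0022 dyaw -0.0
[np.float64(0.011), np.float64(0.014), np.float64(-0.004)] rz 0.0
tilt fix (tool rotvec units) [-0.0035  0.0024 -0.    ]
```

```bash
python3 -m crank '[{"translation":[0.011,0.014,-0.004],"rotation":[-0.0035,0.0024,0],"grip":0.4},{"translation":[0,0,0],"rotation":[0,0,0],"grip":0},{"translation":[0,0,0],"rotation":[0,0,0],"grip":-1},{"translation":[0,0,0],"rotation":[0,0,0],"grip":-1},{"translation":[0,0,0],"rotation":[0,0,0],"grip":-1},{"translation":[0,0,0],"rotation":[0,0,0],"grip":-1}]' 40; python3 -c "
from h import *
plan(.4980,.315,.0065,83.6,1)"
```

```text
time: 37.58
ee_pos: [0.4989, 0.3156, 0.0075]
tool_rot: [0.745, 0.667, 0.001, 0.0]
wrist_force: [-0.4, 0.1, -0.3]
gripper_width: 0.0509
t 37.58 p [0.4989 0.3156 0.0075] x-axis yaw 83.6 z [ 0.002  0.001 -1.   ] F [-0.4  0.1 -0.3] w 0.0509 j [ 0.42  0.51  1.66  0.    0.98 -1.04]
need rows 1 dist 0.0015 dyaw -0.0
[np.float64(-0.006), np.float64(-0.007), np.float64(0.008)] rz 0.0
tilt fix (tool rotvec units) [ 0.002  -0.0014 -0.    ]
```

```bash
python3 -m crank '[{"translation":[0,0,-0.15],"rotation":[0,0,0],"grip":-1},{"translation":[0,0,-0.4],"rotation":[0,0,0],"grip":-1},{"translation":[0,0,-0.4],"rotation":[0,0,0],"grip":-1},{"translation":[0,0,-0.1],"rotation":[0,0,0],"grip":-1},{"translation":[0,0,0],"rotation":[0,0,0],"grip":-1}]' 40
python3 - <<'E'
from h import *
plan(.465,-.0173,.13,10.5,10)
E
```

```text
time: 38.2
ee_pos: [0.4974, 0.3145, 0.1382]
tool_rot: [0.745, 0.667, -0.0, 0.0]
wrist_force: [0.5, 0.4, -1.5]
gripper_width: 0.0508
t 38.20 p [0.4974 0.3145 0.1382] x-axis yaw 83.6 z [-0.    -0.001 -1.   ] F [ 0.5  0.4 -1.5] w 0.0508 j [ 0.42  0.32  1.6  -0.    1.22 -1.04]
need rows 8 dist 0.3335 dyaw -73.1
[np.float64(-0.278), np.float64(0.004), np.float64(0.007)] rz 0.122
[np.float64(-0.275), np.float64(0.039), np.float64(0.007)] rz 0.122
[np.float64(-0.268), np.float64(0.074), np.float64(0.007)] rz 0.122
[np.float64(-0.256), np.float64(0.107), np.float64(0.007)] rz 0.122
[np.float64(-0.24), np.float64(0.139), np.float64(0.007)] rz 0.122
[np.float64(-0.221), np.float64(0.169), np.float64(0.007)] rz 0.122
[np.float64(-0.198), np.float64(0.195), np.float64(0.007)] rz 0.122
[np.float64(-0.171), np.float64(0.219), np.float64(0.007)] rz 0.122
[np.float64(-0.142), np.float64(0.239), np.float64(0.007)] rz 0.122
[np.float64(-0.11), np.float64(0.255), np.float64(0.007)] rz 0.122
tilt fix (tool rotvec units) [-0.0002  0.0006  0.    ]
```

```bash
python3 -m crank '[{"translation":[-0.278,0.004,0],"rotation":[0,0,0.122],"grip":-1},{"translation":[-0.275,0.04,0],"rotation":[0,0,0.122],"grip":-1},{"translation":[-0.268,0.074,0],"rotation":[0,0,0.122],"grip":-1},{"translation":[-0.256,0.107,0],"rotation":[0,0,0.122],"grip":-1},{"translation":[-0.24,0.14,0],"rotation":[0,0,0.122],"grip":-1},{"translation":[-0.22,0.17,0],"rotation":[0,0,0.122],"grip":-1},{"translation":[-0.2,0.195,0],"rotation":[0,0,0.122],"grip":-1},{"translation":[-0.17,0.22,0],"rotation":[0,0,0.122],"grip":-1}]' 40
python3 - <<'E'
from h import *
plan(.465,-.0173,.12,10.5)
E
```

```text
time: 39.2
ee_pos: [0.4545, 0.0415, 0.122]
tool_rot: [0.979, 0.203, -0.016, -0.001]
wrist_force: [0.0, -0.4, -1.5]
gripper_width: 0.051
t 39.20 p [0.4545 0.0415 0.122 ] x-axis yaw 23.4 z [-0.031 -0.005 -1.   ] F [ 0.  -0.4 -1.5] w 0.0510 j [-0.09  0.1   1.91 -0.01  1.16 -0.5 ]
need rows 2 dist 0.0598 dyaw -12.9
[np.float64(-0.057), np.float64(0.242), np.float64(0.008)] rz 0.108
[np.float64(-0.03), np.float64(0.247), np.float64(0.008)] rz 0.108
tilt fix (tool rotvec units) [-0.0074  0.0289  0.    ]
```

```bash
python3 -m crank '[{"translation":[-0.04,0.17,0],"rotation":[-0.007,0.029,0.08],"grip":-1},{"translation":[-0.03,0.17,0],"rotation":[0,0,0.08],"grip":-1},{"translation":[-0.01,0.1,0],"rotation":[0,0,0.04],"grip":-1},{"translation":[0,0,0],"rotation":[0,0,0],"grip":-1},{"translation":[0,0,0],"rotation":[0,0,0],"grip":-1}]' 40
python3 - <<'E'
from h import *
plan(.465,-.0173,.08,10.5)
E
```

```text
time: 39.83
ee_pos: [0.4557, -0.0135, 0.1137]
tool_rot: [0.996, 0.094, -0.008, -0.002]
wrist_force: [-0.1, -0.3, -1.7]
gripper_width: 0.0508
t 39.83 p [ 0.4557 -0.0135  0.1137] x-axis yaw 10.8 z [-0.016  0.003 -1.   ] F [-0.1 -0.3 -1.7] w 0.0508 j [-0.22  0.1   1.93 -0.    1.13 -0.41]
need rows 1 dist 0.0352 dyaw -0.3
[np.float64(0.071), np.float64(0.046), np.float64(0.281)] rz 0.005
tilt fix (tool rotvec units) [-0.0056  0.0144 -0.    ]
```

```bash
python3 -m crank '[{"translation":[0.07,0.042,0.08],"rotation":[-0.005,0.014,0.005],"grip":-1},{"translation":[0,0,0.15],"rotation":[0,0,0],"grip":-1},{"translation":[0,0,0.04],"rotation":[0,0,0],"grip":-1},{"translation":[0,0,0],"rotation":[0,0,0],"grip":-1}]' 40
python3 - <<'E'
from h import *
plan(.465,-.0173,.0595,10.5)
E
```

```text
time: 40.33
ee_pos: [0.4663, -0.0153, 0.0793]
tool_rot: [0.996, 0.093, 0.001, -0.0]
wrist_force: [-0.1, 0.4, -2.8]
gripper_width: 0.0506
t 40.33 p [ 0.4663 -0.0153  0.0793] x-axis yaw 10.7 z [ 0.002  0.    -1.   ] F [-0.1  0.4 -2.8] w 0.0506 j [-0.22  0.17  1.94  0.    1.03 -0.41]
need rows 1 dist 0.0200 dyaw -0.2
[np.float64(-0.014), np.float64(0.014), np.float64(0.165)] rz 0.004
tilt fix (tool rotvec units) [-0.     -0.0022 -0.    ]
```

```bash
python3 -m crank '[{"translation":[-0.014,0.014,0.09],"rotation":[0,-0.002,0.004],"grip":-1},{"translation":[0,0,0.055],"rotation":[0,0,0],"grip":-1},{"translation":[0,0,0],"rotation":[0,0,0],"grip":-1},{"translation":[0,0,0],"rotation":[0,0,0],"grip":-1}]' 40
python3 - <<'E'
from h import *
plan(.465,-.0173,.0595,10.5)
E
```

```text
time: 40.83
ee_pos: [0.4659, -0.0174, 0.0616]
tool_rot: [0.996, 0.091, 0.001, 0.0]
wrist_force: [1.1, 0.2, -1.7]
gripper_width: 0.0508
t 40.83 p [ 0.4659 -0.0174  0.0616] x-axis yaw 10.5 z [ 0.002 -0.    -1.   ] F [ 1.1  0.2 -1.7] w 0.0508 j [-0.22  0.2   1.95  0.    0.99 -0.41]
need rows 1 dist 0.0023 dyaw 0.0
[np.float64(-0.007), np.float64(-0.002), np.float64(0.017)] rz -0.0
tilt fix (tool rotvec units) [ 0.0007 -0.0019 -0.    ]
```

```bash
python3 -m crank '[{"translation":[-0.007,0,0.018],"rotation":[0,-0.002,0],"grip":-1},{"translation":[0,0,0.004],"rotation":[0,0,0],"grip":-1},{"translation":[0,0,0],"rotation":[0,0,0],"grip":0.4},{"translation":[0,0,0],"rotation":[0,0,0],"grip":0.55},{"translation":[0,0,0],"rotation":[0,0,0],"grip":0.55},{"translation":[0,0,-0.15],"rotation":[0,0,0],"grip":0.55},{"translation":[0,0,-0.4],"rotation":[0,0,0],"grip":0.65},{"translation":[0,0,-0.4],"rotation":[0,0,0],"grip":0.65}]' 40;python3 - <<'E'
from h import *
plan(.49,-.225,.17,-98)
plan(.49,-.225,.17,82)
E
```

```text
time: 41.82
ee_pos: [0.4626, -0.0171, 0.1728]
tool_rot: [0.996, 0.091, -0.004, -0.001]
wrist_force: [0.1, 0.6, -0.1]
gripper_width: 0.0705
t 41.83 p [ 0.4626 -0.0171  0.1728] x-axis yaw 10.5 z [-0.007  0.001 -1.   ] F [ 0.1  0.6 -0.1] w 0.0705 j [-0.22  0.03  1.87 -0.    1.25 -0.41]
need rows 12 dist 0.2098 dyaw -108.5
[np.float64(-0.008), np.float64(0.145), np.float64(0.002)] rz 0.151
[np.float64(0.015), np.float64(0.145), np.float64(0.002)] rz 0.151
[np.float64(0.038), np.float64(0.141), np.float64(0.002)] rz 0.151
[np.float64(0.06), np.float64(0.133), np.float64(0.002)] rz 0.151
[np.float64(0.08), np.float64(0.122), np.float64(0.002)] rz 0.151
[np.float64(0.098), np.float64(0.108), np.float64(0.002)] rz 0.151
[np.float64(0.114), np.float64(0.091), np.float64(0.002)] rz 0.151
[np.float64(0.127), np.float64(0.072), np.float64(0.002)] rz 0.151
[np.float64(0.136), np.float64(0.051), np.float64(0.002)] rz 0.151
[np.float64(0.143), np.float64(0.029), np.float64(0.002)] rz 0.151
[np.float64(0.146), np.float64(0.007), np.float64(0.002)] rz 0.151
[np.float64(0.145), np.float64(-0.016), np.
[... 161 characters left out ...]
0.1  0.6 -0.1] w 0.0705 j [-0.22  0.03  1.87 -0.    1.25 -0.41]
need rows 8 dist 0.2098 dyaw 71.5
[np.float64(-0.011), np.float64(0.218), np.float64(0.003)] rz -0.149
[np.float64(-0.045), np.float64(0.214), np.float64(0.003)] rz -0.149
[np.float64(-0.078), np.float64(0.204), np.float64(0.003)] rz -0.149
[np.float64(-0.109), np.float64(0.19), np.float64(0.003)] rz -0.149
[np.float64(-0.137), np.float64(0.17), np.float64(0.003)] rz -0.149
[np.float64(-0.161), np.float64(0.147), np.float64(0.003)] rz -0.149
[np.float64(-0.182), np.float64(0.12), np.float64(0.003)] rz -0.149
[np.float64(-0.199), np.float64(0.09), np.float64(0.003)] rz -0.149
tilt fix (tool rotvec units) [-0.0021  0.0069 -0.    ]
```

```bash
python3 -m crank '[{"translation":[0,0.2,-0.05],"rotation":[-0.002,0.007,-0.15],"grip":0.65},{"translation":[-0.045,0.21,0],"rotation":[0,0,-0.15],"grip":0.65},{"translation":[-0.078,0.204,0],"rotation":[0,0,-0.15],"grip":0.65},{"translation":[-0.11,0.19,0],"rotation":[0,0,-0.15],"grip":0.65},{"translation":[-0.137,0.17,0],"rotation":[0,0,-0.15],"grip":0.65},{"translation":[-0.16,0.147,0],"rotation":[0,0,-0.15],"grip":0.65},{"translation":[-0.18,0.12,0],"rotation":[0,0,-0.14],"grip":0.65},{"translation":[-0.12,0.05,0],"rotation":[0,0,-0.1],"grip":0.65}]';python3 - <<'E'
from h import *
plan(.4905,-.2245,.1,82.4,1)
c=avg("top",8);crop(c,"t15",230,340,180,250,7)
for z in ((.066,.09),(.04,.062)):
    for o in rects(c,*z,amin=20,box=(.39,.53,-.10,.1)): print(z,*o)
E
```

```text
time: 42.82
ee_pos: [0.4983, -0.2169, 0.1869]
tool_rot: [0.758, 0.652, 0.005, 0.006]
wrist_force: [-0.2, 0.6, 0.8]
gripper_width: 0.0707
t 42.83 p [ 0.4983 -0.2169  0.1869] x-axis yaw 81.3 z [ 0.015 -0.004 -1.   ] F [-0.2  0.6  0.8] w 0.0707 j [-0.57  0.17  1.68  0.01  1.28 -1.99]
need rows 2 dist 0.0876 dyaw 1.1
[np.float64(-0.072), np.float64(-0.054), np.float64(0.724)] rz -0.018
tilt fix (tool rotvec units) [0.015  0.0012 0.    ]
(0.066, 0.09) rect [466.  -17.1] 118.0 52.0 yaw -79.5 pca -79.5 mean [465.9 -17.2] z 0.0786 n 393
(0.04, 0.062) rect [466.3 -17.8] 56.5 43.7 yaw -79.6 pca -80.7 mean [466.4 -17.6] z 0.0605 n 178
(0.04, 0.062) rect [451.9  49.4] 51.9 19.5 yaw 12.5 pca 11.3 mean [452.   49.5] z 0.0531 n 104
```

View pics/t15.png

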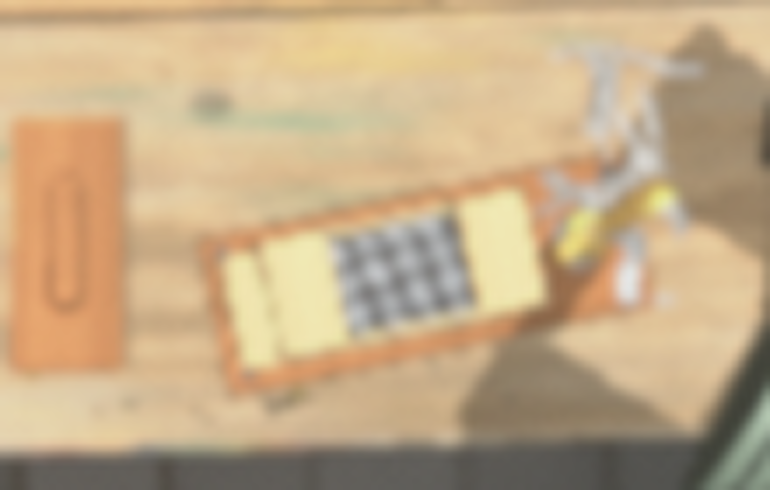

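```bash
cat >> h.py <<'E'
def sample(c,X):
    uv=np.array([pix(c,x) for x in X],np.float32)
    return cv2.remap(c["pixels"].astype(np.float32),uv[:,0][None],uv[:,1][None],cv2.INTER_CUBIC)[0]
E
python3 - <<'E'
from h import *
np.set_printoptions(suppress=True,linewidth=160)
c=camera("top")
cen=np.array([465.1,-17.4]);a=np.radians(100.5);ex=np.array([np.cos(a),np.sin(a)]);ey=np.array([-ex[1],ex[0]])
def prof(z,al,lat0,lat1,ax):
    L=np.arange(lat0,lat1,.5);A=np.arange(al[0],al[1],2.)
    pr=[]
    for t in A:
        pts=[np.r_[(cen+(t*ex+l*ey if ax=='y' else l*ex+t*ey))/1000,z/1000] for l in L]
        pr.append(sample(c,pts))
    return L,np.mean(pr,0)
def edge(z,al,r,ax,nm):
    L,p=prof(z,al,r[0],r[1],ax)
    g=np.abs(np.gradient(cv2.GaussianBlur(p.astype(np.float32),(1,5),0),axis=0)).sum(1)
    i=g.argmax();j=slice(max(0,i-4),i+5);print(nm,"edge %.1f"%((L[j]*g[j]).sum()/g[j].sum()),"strength %.1f"%g[i])
edge(10,(-30,60),(28,46),'y',"board front"); edge(10,(-30,60),(-46,-30),'y',"board back")
edge(10,(65,82),(28,46),'y',"board front end");edge(10,(65,82),(-46,-28),'y',"board back end")
edge(78,(-55,55),(18,33),'y',"tray2 front");edge(78,(-55,55),(-33,-18),'y',"tray2 back")
edge(52,(62,75),(18,33),'y',"tray1 front");edge(52,(62,75),(-33,-18),'y',"tray1 back")
edge(78,(-20,20),(-68,-50),'x',"tray2 -x end");edge(78,(-20,20),(52,67),'x',"tray2 +x end");edge(52,(-20,20),(68,85),'x',"tray1 +x end");edge(10,(-25,25),(80,110),'x',"board +x end")
E
```

```text
board front edge 29.5 strength 5.2
board back edge -38.5 strength 6.4
board front end edge 38.5 strength 5.8
board back end edge -38.0 strength 7.3
tray2 front edge 27.4 strength 10.2
tray2 back edge -26.0 strength 9.2
tray1 front edge 27.0 strength 11.0
tray1 back edge -23.5 strength 11.6
tray2 -x end edge -60.5 strength 16.8
tray2 +x end edge 61.6 strength 5.6
tray1 +x end edge 75.4 strength 13.7
board +x end edge 85.5 strength 5.7
```

```bash
python3 -m crank '[{"translation":[-0.07,-0.055,0.1],"rotation":[0.015,0.001,-0.018],"grip":0.65},{"translation":[0,0,0.3],"rotation":[0,0,0],"grip":0.65},{"translation":[0,0,0.35],"rotation":[0,0,0],"grip":0.65},{"translation":[0,0,0.35],"rotation":[0,0,0],"grip":0.65},{"translation":[0,0,0.12],"rotation":[0,0,0],"grip":0.65},{"translation":[0,0,0],"rotation":[0,0,0],"grip":0.65}]'; python3 -c "
from h import *
plan(.4905,-.2245,.0065,82.4,1)
c=camera('scene');crop(c,'s16',280,400,170,280,6)"
```

```text
time: 44.02
ee_pos: [0.4887, -0.2233, 0.0353]
tool_rot: [0.752, 0.659, -0.001, -0.001]
wrist_force: [0.2, 0.2, 0.0]
gripper_width: 0.0703
t 44.02 p [ 0.4887 -0.2233  0.0353] x-axis yaw 82.5 z [-0.003 -0.001 -1.   ] F [0.2 0.2 0. ] w 0.0703 j [-0.59  0.38  1.78 -0.    0.99 -2.03]
need rows 1 dist 0.0289 dyaw -0.1
[np.float64(-0.008), np.float64(0.016), np.float64(0.24)] rz 0.002
tilt fix (tool rotvec units) [-0.0023  0.0012 -0.    ]
```

View pics/s16.png

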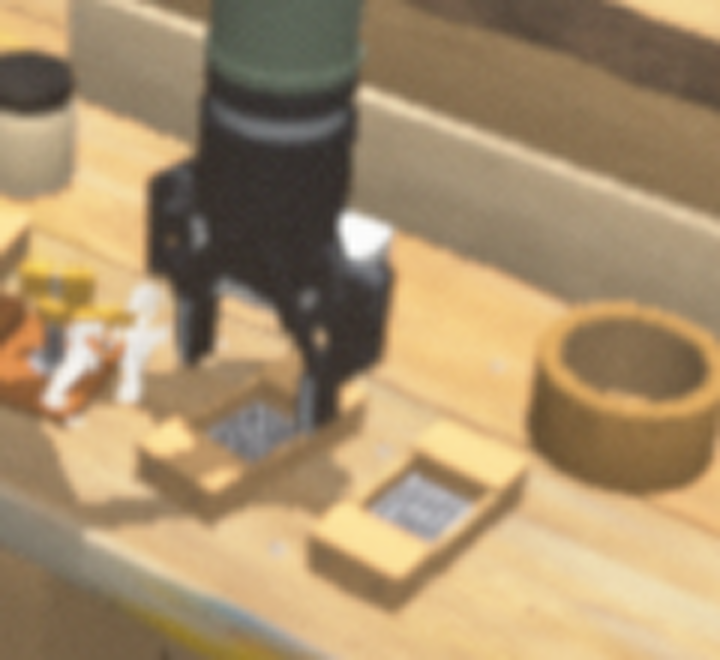

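```bash
python3 -m crank '[{"translation":[-0.008,0.012,0.12],"rotation":[-0.002,0.001,0],"grip":0.65},{"translation":[0,0,0.09],"rotation":[0.002,0,0],"grip":0.65},{"translation":[0,0,0.025],"rotation":[0,0,0],"grip":0.65},{"translation":[0,0,0],"rotation":[0,0,0],"grip":0.65}]'; python3 -c "
from h import *
plan(.4905,-.2245,.0068,82.4,1)"
```

```text
time: 44.58
ee_pos: [0.4936, -0.2269, 0.0099]
tool_rot: [0.752, 0.66, 0.0, 0.004]
wrist_force: [-0.3, -0.3, 0.1]
gripper_width: 0.0705
t 44.58 p [ 0.4936 -0.2269  0.0099] x-axis yaw 82.5 z [ 0.005 -0.005 -1.   ] F [-0.3 -0.3  0.1] w 0.0705 j [-0.59  0.42  1.78 -0.    0.93 -2.03]
need rows 1 dist 0.0050 dyaw -0.1
[np.float64(0.016), np.float64(-0.028), np.float64(0.026)] rz 0.002
tilt fix (tool rotvec units) [ 0.0054  0.0041 -0.    ]
```

```bash
python3 -m crank '[{"translation":[0.012,-0.026,0.026],"rotation":[0.0054,0.004,0],"grip":0.4},{"translation":[0,0,0],"rotation":[0,0,0],"grip":0},{"translation":[0,0,0],"rotation":[0,0,0],"grip":-1},{"translation":[0,0,0],"rotation":[0,0,0],"grip":-1},{"translation":[0,0,0],"rotation":[0,0,0],"grip":-1},{"translation":[0,0,0],"rotation":[0,0,0],"grip":-1}]' 40; python3 -c "
from h import *
plan(.4905,-.2245,.0068,82.4,1)"
```

```text
time: 45.32
ee_pos: [0.4908, -0.2249, 0.0071]
tool_rot: [0.752, 0.66, 0.0, 0.0]
wrist_force: [-1.0, -0.0, -0.6]
gripper_width: 0.0507
t 45.33 p [ 0.4908 -0.2249  0.0071] x-axis yaw 82.6 z [ 0. -0. -1.] F [-1.  -0.  -0.6] w 0.0507 j [-0.59  0.43  1.78 -0.    0.93 -2.03]
need rows 1 dist 0.0006 dyaw -0.2
[np.float64(0.003), np.float64(-0.003), np.float64(0.002)] rz 0.003
tilt fix (tool rotvec units) [ 0.0003  0.0002 -0.    ]
```

```bash
python3 -m crank '[{"translation":[0,0,-0.15],"rotation":[0,0,0],"grip":-1},{"translation":[0,0,-0.4],"rotation":[0,0,0],"grip":-1},{"translation":[0,0,-0.45],"rotation":[0,0,0],"grip":-1},{"translation":[0,0,-0.35],"rotation":[0,0,0],"grip":-1},{"translation":[0,0,0],"rotation":[0,0,0],"grip":-1}]' 40
python3 - <<'E'
from h import *
plan(.4619,.0,.15,10.5,8)
E
```

```text
time: 45.95
ee_pos: [0.4907, -0.2251, 0.1777]
tool_rot: [0.752, 0.66, 0.0, 0.001]
wrist_force: [0.3, -0.2, -1.9]
gripper_width: 0.0513
t 45.95 p [ 0.4907 -0.2251  0.1777] x-axis yaw 82.6 z [ 0.002 -0.001 -1.   ] F [ 0.3 -0.2 -1.9] w 0.0513 j [-0.59  0.18  1.69 -0.    1.27 -2.03]
need rows 8 dist 0.2286 dyaw -72.1
[np.float64(0.229), np.float64(-0.06), np.float64(0.029)] rz 0.15
[np.float64(0.216), np.float64(-0.095), np.float64(0.029)] rz 0.15
[np.float64(0.199), np.float64(-0.128), np.float64(0.029)] rz 0.15
[np.float64(0.176), np.float64(-0.157), np.float64(0.029)] rz 0.15
[np.float64(0.15), np.float64(-0.183), np.float64(0.029)] rz 0.15
[np.float64(0.119), np.float64(-0.204), np.float64(0.029)] rz 0.15
[np.float64(0.086), np.float64(-0.22), np.float64(0.029)] rz 0.15
[np.float64(0.05), np.float64(-0.231), np.float64(0.029)] rz 0.15
tilt fix (tool rotvec units) [ 0.0017  0.0012 -0.    ]
```

```bash
python3 -m crank '[{"translation":[0.229,-0.06,0],"rotation":[0.002,0.001,0.15],"grip":-1},{"translation":[0.216,-0.095,0],"rotation":[0,0,0.15],"grip":-1},{"translation":[0.2,-0.128,0],"rotation":[0,0,0.15],"grip":-1},{"translation":[0.176,-0.157,0],"rotation":[0,0,0.15],"grip":-1},{"translation":[0.15,-0.183,0],"rotation":[0,0,0.15],"grip":-1},{"translation":[0.12,-0.2,0],"rotation":[0,0,0.15],"grip":-1},{"translation":[0.08,-0.18,0],"rotation":[0,0,0.14],"grip":-1},{"translation":[0.04,-0.12,0],"rotation":[0,0,0.08],"grip":-1}]' 40; python3 -m crank '[{"translation":[0,0,0],"rotation":[0,0,0],"grip":-1},{"translation":[0,0,0],"rotation":[0,0,0],"grip":-1}]' 40
python3 - <<'E'
from h import *
plan(.4619,.0,.11,10.5,1)
E
```

```text
time: 46.95
ee_pos: [0.4623, -0.01, 0.1706]
tool_rot: [0.994, 0.112, -0.007, -0.003]
wrist_force: [0.5, 0.0, -0.9]
gripper_width: 0.0511
time: 47.2
ee_pos: [0.4606, -0.0093, 0.1689]
tool_rot: [0.993, 0.114, -0.009, -0.003]
wrist_force: [-0.8, -0.0, -2.2]
gripper_width: 0.0507
t 47.20 p [ 0.4606 -0.0093  0.1689] x-axis yaw 13.1 z [-0.018  0.005 -1.   ] F [-0.8 -0.  -2.2] w 0.0507 j [-0.21  0.04  1.87  0.    1.26 -0.44]
need rows 2 dist 0.0597 dyaw -2.6
[np.float64(0.028), np.float64(-0.073), np.float64(0.491)] rz 0.044
tilt fix (tool rotvec units) [-0.0082  0.0158  0.    ]
```

```bash
python3 -m crank '[{"translation":[0.028,-0.073,0.1],"rotation":[-0.008,0.016,0.044],"grip":-1},{"translation":[0,0,0.2],"rotation":[0,-0.002,0],"grip":-1},{"translation":[0,0,0.15],"rotation":[0,-0.002,0],"grip":-1},{"translation":[0,0,0.04],"rotation":[0,0,0],"grip":-1},{"translation":[0,0,0],"rotation":[0,0,0],"grip":-1}]' 40
python3 - <<'E'
from h import *
plan(.4619,.0,.0851,10.5,1)
E
```

```text
time: 47.82
ee_pos: [0.4621, -0.0036, 0.1087]
tool_rot: [0.996, 0.091, -0.002, 0.001]
wrist_force: [-0.0, 0.8, -1.8]
gripper_width: 0.0509
t 47.83 p [ 0.4621 -0.0036  0.1087] x-axis yaw 10.4 z [-0.003 -0.003 -1.   ] F [-0.   0.8 -1.8] w 0.0509 j [-0.19  0.11  1.93 -0.    1.1  -0.37]
need rows 1 dist 0.0238 dyaw 0.1
[np.float64(0.003), np.float64(-0.03), np.float64(0.196)] rz -0.002
tilt fix (tool rotvec units) [0.0019 0.0034 0.    ]
```

```bash
python3 -m crank '[{"translation":[0.003,-0.03,0.1],"rotation":[0.002,0.003,-0.002],"grip":-1},{"translation":[0,0,0.065],"rotation":[0,0,0],"grip":-1},{"translation":[0,0,0],"rotation":[0,0,0],"grip":-1},{"translation":[0,0,0],"rotation":[0,0,0],"grip":-1}]' 40
python3 - <<'E'
from h import *
plan(.4619,.0,.0851,10.5,1)
E
```

```text
time: 48.32
ee_pos: [0.4631, -0.0003, 0.089]
tool_rot: [0.996, 0.092, 0.001, 0.0]
wrist_force: [0.8, -0.2, -1.8]
gripper_width: 0.0508
t 48.33 p [ 4.631e-01 -3.000e-04  8.900e-02] x-axis yaw 10.5 z [ 0.003 -0.    -1.   ] F [ 0.8 -0.2 -1.8] w 0.0508 j [-0.19  0.14  1.94  0.    1.05 -0.37]
need rows 1 dist 0.0041 dyaw -0.0
[np.float64(-0.009), np.float64(-0.004), np.float64(0.032)] rz 0.0
tilt fix (tool rotvec units) [ 0.0008 -0.0025  0.    ]
```

```bash
python3 -m crank '[{"translation":[-0.009,-0.004,0.032],"rotation":[0,-0.0025,0],"grip":-1},{"translation":[0,0,0.004],"rotation":[0,0,0],"grip":-1},{"translation":[0,0,0],"rotation":[0,0,0],"grip":0.4},{"translation":[0,0,0],"rotation":[0,0,0],"grip":0.55},{"translation":[0,0,0],"rotation":[0,0,0],"grip":0.55},{"translation":[0,0,-0.15],"rotation":[0,0,0],"grip":0.55},{"translation":[0,0,-0.4],"rotation":[0,0,0],"grip":0.65},{"translation":[0,0,-0.4],"rotation":[0,0,0],"grip":0.65}]' 40;python3 - <<'E'
from h import *
plan(.4907,-.323,.2,87.8,9)
E
```

```text
time: 49.32
ee_pos: [0.4595, 0.0005, 0.1983]
tool_rot: [0.996, 0.092, -0.004, -0.001]
wrist_force: [0.2, 1.0, -0.1]
gripper_width: 0.0703
t 49.33 p [0.4595 0.0005 0.1983] x-axis yaw 10.5 z [-0.008  0.    -1.   ] F [ 0.2  1.  -0.1] w 0.0703 j [-0.19 -0.01  1.85 -0.    1.31 -0.37]
need rows 9 dist 0.3250 dyaw 77.3
[np.float64(-0.026), np.float64(0.3), np.float64(-0.002)] rz -0.143
[np.float64(-0.071), np.float64(0.292), np.float64(-0.002)] rz -0.143
[np.float64(-0.114), np.float64(0.279), np.float64(-0.002)] rz -0.143
[np.float64(-0.154), np.float64(0.259), np.float64(-0.002)] rz -0.143
[np.float64(-0.191), np.float64(0.233), np.float64(-0.002)] rz -0.143
[np.float64(-0.223), np.float64(0.202), np.float64(-0.002)] rz -0.143
[np.float64(-0.251), np.float64(0.166), np.float64(-0.002)] rz -0.143
[np.float64(-0.273), np.float64(0.127), np.float64(-0.002)] rz -0.143
[np.float64(-0.289), np.float64(0.084), np.float64(-0.002)] rz -0.143
tilt fix (tool rotvec units) [-0.0018  0.0071  0.    ]
```

```bash
python3 -m crank '[{"translation":[-0.026,0.3,0],"rotation":[-0.002,0.007,-0.145],"grip":0.65},{"translation":[-0.07,0.292,0],"rotation":[0,0,-0.145],"grip":0.65},{"translation":[-0.114,0.28,0],"rotation":[0,0,-0.145],"grip":0.65},{"translation":[-0.154,0.26,0],"rotation":[0,0,-0.145],"grip":0.65},{"translation":[-0.19,0.233,0],"rotation":[0,0,-0.145],"grip":0.65},{"translation":[-0.223,0.2,0],"rotation":[0,0,-0.145],"grip":0.65},{"translation":[-0.25,0.166,0],"rotation":[0,0,-0.145],"grip":0.65},{"translation":[-0.22,0.1,0],"rotation":[0,0,-0.12],"grip":0.65}]';python3 -m crank '[{"translation":[-0.1,0.04,0],"rotation":[0,0,-0.05],"grip":0.65},{"translation":[0,0,0],"rotation":[0,0,0],"grip":0.65}]'
python3 - <<'E'
from h import *
plan(.4907,-.323,.1,87.8,1)
c=avg("top",8);crop(c,"t17",230,340,180,250,7)
for z in ((.092,.115),(.066,.088)):
    for o in rects(c,*z,amin=20,box=(.39,.53,-.10,.1)): print(z,*o)
E
```

```text
time: 50.32
ee_pos: [0.499, -0.2869, 0.207]
tool_rot: [0.759, 0.65, 0.005, 0.007]
wrist_force: [0.5, 0.8, 0.0]
gripper_width: 0.0705
time: 50.58
ee_pos: [0.5019, -0.3023, 0.2069]
tool_rot: [0.743, 0.67, 0.005, 0.007]
wrist_force: [0.0, 0.6, -0.4]
gripper_width: 0.0705
t 50.58 p [ 0.5019 -0.3023  0.2069] x-axis yaw 84.1 z [ 0.016 -0.004 -1.   ] F [ 0.   0.6 -0.4] w 0.0705 j [-0.69  0.24  1.55  0.01  1.33 -2.16]
need rows 2 dist 0.1094 dyaw 3.7
[np.float64(-0.181), np.float64(-0.075), np.float64(0.891)] rz -0.062
tilt fix (tool rotvec units) [ 0.0157  0.0023 -0.    ]
(0.092, 0.115) rect [463.6  -1.1] 118.0 52.1 yaw -79.5 pca -79.4 mean [463.6  -1.2] z 0.1044 n 408
(0.066, 0.088) rect [475.6 -68.5] 51.6 13.6 yaw 10.0 pca 9.9 mean [475.4 -68.3] z 0.0794 n 76
(0.066, 0.088) rect [463.9  -1.5] 57.2 43.7 yaw -79.6 pca -82.7 mean [463.7  -2.2] z 0.0866 n 186
```

View pics/t17.png

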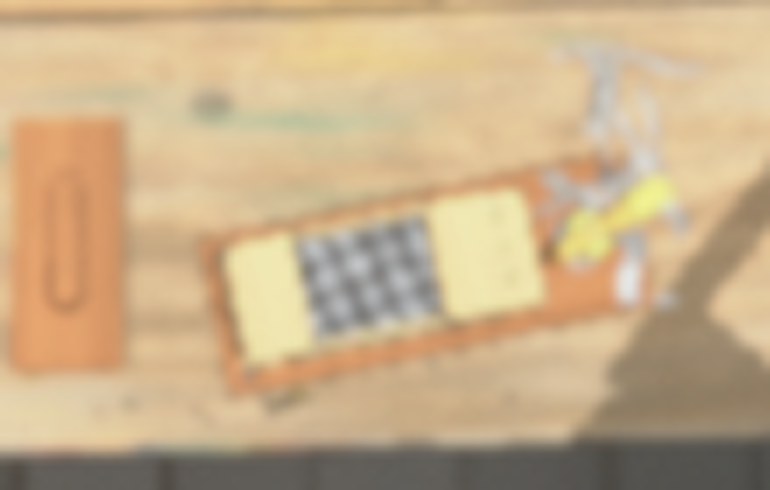

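```bash
python3 -m crank '[{"translation":[-0.17,-0.08,0.1],"rotation":[0.015,0.002,-0.062],"grip":0.65},{"translation":[0,0,0.3],"rotation":[0,0,0],"grip":0.65},{"translation":[0,0,0.4],"rotation":[0,0,0],"grip":0.65},{"translation":[0,0,0.4],"rotation":[0,0,0],"grip":0.65},{"translation":[0,0,0.2],"rotation":[0,0,0],"grip":0.65},{"translation":[0,0,0],"rotation":[0,0,0],"grip":0.65}]'; python3 -c "
from h import *
plan(.4907,-.323,.0068,88,1)
c=camera('scene');crop(c,'s18',280,400,170,280,6)"
```

```text
time: 51.72
ee_pos: [0.4931, -0.3208, 0.0376]
tool_rot: [0.718, 0.696, 0.0, 0.004]
wrist_force: [-0.4, -0.2, 0.1]
gripper_width: 0.0703
t 51.73 p [ 0.4931 -0.3208  0.0376] x-axis yaw 88.2 z [ 0.005 -0.005 -1.   ] F [-0.4 -0.2  0.1] w 0.0703 j [-0.72  0.45  1.66 -0.    1.02 -2.26]
need rows 1 dist 0.0310 dyaw -0.2
[np.float64(-0.019), np.float64(-0.02), np.float64(0.257)] rz 0.003
tilt fix (tool rotvec units) [ 0.0053  0.0048 -0.    ]
```

View pics/s18.png

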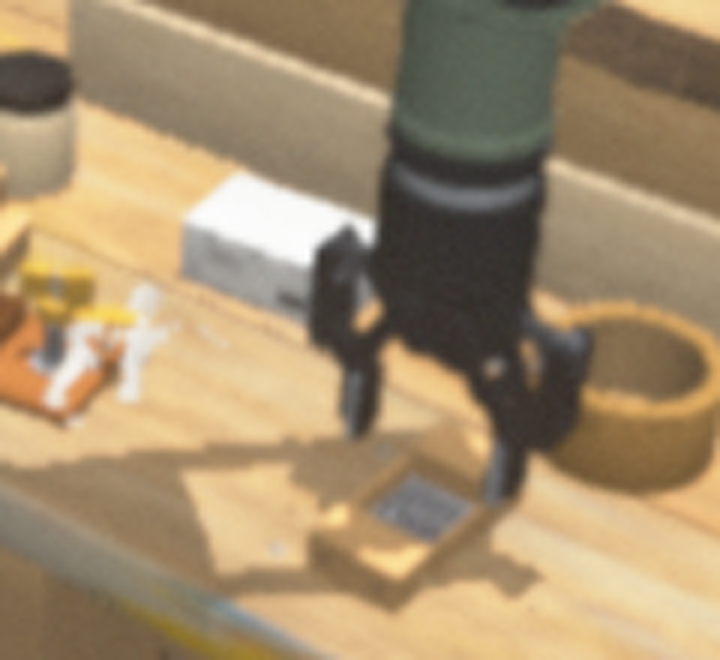

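```bash
python3 -m crank '[{"translation":[-0.019,-0.02,0.12],"rotation":[0.005,0.005,0],"grip":0.65},{"translation":[0,0,0.09],"rotation":[0.002,0.002,0],"grip":0.65},{"translation":[0,0,0.03],"rotation":[0,0,0],"grip":0.65},{"translation":[0,0,0],"rotation":[0,0,0],"grip":0.65}]'; python3 -c "
from h import *
plan(.4907,-.323,.0068,88,1)"
```

```text
time: 52.28
ee_pos: [0.4942, -0.3263, 0.0125]
tool_rot: [0.718, 0.696, 0.001, 0.003]
wrist_force: [0.1, 0.3, -0.0]
gripper_width: 0.0703
t 52.27 p [ 0.4942 -0.3263  0.0125] x-axis yaw 88.2 z [ 0.006 -0.004 -1.   ] F [ 0.1  0.3 -0. ] w 0.0703 j [-0.73  0.5   1.65  0.    0.98 -2.27]
need rows 1 dist 0.0075 dyaw -0.2
[np.float64(0.026), np.float64(-0.03), np.float64(0.048)] rz 0.003
tilt fix (tool rotvec units) [ 0.0054  0.0037 -0.    ]
```

```bash
python3 -m crank '[{"translation":[0.024,-0.028,0.046],"rotation":[0.0054,0.004,0],"grip":0.4},{"translation":[0,0,0],"rotation":[0,0,0],"grip":0.2},{"translation":[0,0,0],"rotation":[0,0,0],"grip":-1},{"translation":[0,0,0],"rotation":[0,0,0],"grip":-1},{"translation":[0,0,0],"rotation":[0,0,0],"grip":-1},{"translation":[0,0,0],"rotation":[0,0,0],"grip":-1}]' 40; python3 -c "
from h import *
plan(.4907,-.323,.0068,88,1)"
```

```text
time: 53.02
ee_pos: [0.4909, -0.323, 0.007]
tool_rot: [0.718, 0.696, 0.0, -0.0]
wrist_force: [0.2, -0.4, -0.8]
gripper_width: 0.0506
t 53.02 p [ 0.4909 -0.323   0.007 ] x-axis yaw 88.2 z [-0.  0. -1.] F [ 0.2 -0.4 -0.8] w 0.0506 j [-0.73  0.51  1.66  0.    0.98 -2.27]
need rows 1 dist 0.0003 dyaw -0.2
[np.float64(-0.0), np.float64(-0.002), np.float64(0.002)] rz 0.004
tilt fix (tool rotvec units) [-0.0001 -0.0004 -0.    ]
```

```bash
python3 -m crank '[{"translation":[0,0,-0.15],"rotation":[0,0,0],"grip":-1},{"translation":[0,0,-0.4],"rotation":[0,0,0],"grip":-1},{"translation":[0,0,-0.45],"rotation":[0,0,0],"grip":-1},{"translation":[0,0,-0.45],"rotation":[0,0,0],"grip":-1},{"translation":[0,0,-0.2],"rotation":[0,0,0],"grip":-1},{"translation":[0,0,0],"rotation":[0,0,0],"grip":-1}]' 40
python3 - <<'E'
from h import *
plan(.4651,-.0174,.19,10.5,9)
E
```

```text
time: 53.78
ee_pos: [0.4913, -0.3237, 0.2174]
tool_rot: [0.718, 0.696, 0.0, 0.003]
wrist_force: [0.1, -0.8, -1.7]
gripper_width: 0.0512
t 53.77 p [ 0.4913 -0.3237  0.2174] x-axis yaw 88.2 z [ 0.004 -0.004 -1.   ] F [ 0.1 -0.8 -1.7] w 0.0512 j [-0.73  0.24  1.53 -0.    1.37 -2.27]
need rows 9 dist 0.3087 dyaw -77.7
[np.float64(0.283), np.float64(-0.033), np.float64(0.025)] rz 0.144
[np.float64(0.275), np.float64(-0.075), np.float64(0.025)] rz 0.144
[np.float64(0.26), np.float64(-0.116), np.float64(0.025)] rz 0.144
[np.float64(0.24), np.float64(-0.153), np.float64(0.025)] rz 0.144
[np.float64(0.214), np.float64(-0.188), np.float64(0.025)] rz 0.144
[np.float64(0.184), np.float64(-0.218), np.float64(0.025)] rz 0.144
[np.float64(0.149), np.float64(-0.243), np.float64(0.025)] rz 0.144
[np.float64(0.111), np.float64(-0.262), np.float64(0.025)] rz 0.144
[np.float64(0.07), np.float64(-0.276), np.float64(0.025)] rz 0.144
tilt fix (tool rotvec units) [0.0038 0.0033 0.    ]
```

```bash
python3 -m crank '[{"translation":[0.283,-0.033,0],"rotation":[0.004,0.003,0.144],"grip":-1},{"translation":[0.275,-0.075,0],"rotation":[0,0,0.144],"grip":-1},{"translation":[0.26,-0.116,0],"rotation":[0,0,0.144],"grip":-1},{"translation":[0.24,-0.153,0],"rotation":[0,0,0.144],"grip":-1},{"translation":[0.214,-0.188,0],"rotation":[0,0,0.144],"grip":-1},{"translation":[0.184,-0.218,0],"rotation":[0,0,0.144],"grip":-1},{"translation":[0.149,-0.243,0],"rotation":[0,0,0.144],"grip":-1},{"translation":[0.1,-0.22,0],"rotation":[0,0,0.12],"grip":-1}]' 40; python3 -m crank '[{"translation":[0.04,-0.12,0],"rotation":[0,0,0.06],"grip":-1},{"translation":[0,0,0],"rotation":[0,0,0],"grip":-1},{"translation":[0,0,0],"rotation":[0,0,0],"grip":-1}]' 40
python3 - <<'E'
from h import *
plan(.4651,-.0174,.13,10.5,1)
E
```

```text
time: 54.78
ee_pos: [0.4665, -0.047, 0.2082]
tool_rot: [0.988, 0.156, -0.007, -0.005]
wrist_force: [0.6, -0.0, -2.0]
gripper_width: 0.0509
time: 55.15
ee_pos: [0.4635, -0.0293, 0.2048]
tool_rot: [0.992, 0.126, -0.01, -0.006]
wrist_force: [-0.1, -0.0, -0.3]
gripper_width: 0.0509
t 55.15 p [ 0.4635 -0.0293  0.2048] x-axis yaw 14.5 z [-0.021  0.008 -1.   ] F [-0.1 -0.  -0.3] w 0.0509 j [-0.25  0.01  1.82  0.    1.34 -0.51]
need rows 2 dist 0.0757 dyaw -4.0
[np.float64(0.037), np.float64(-0.093), np.float64(0.623)] rz 0.067
tilt fix (tool rotvec units) [-0.0129  0.0175  0.    ]
```

```bash
python3 -m crank '[{"translation":[0.037,-0.093,0.1],"rotation":[-0.013,0.017,0.067],"grip":-1},{"translation":[0,0,0.25],"rotation":[0,-0.002,0],"grip":-1},{"translation":[0,0,0.15],"rotation":[0,-0.002,0],"grip":-1},{"translation":[0,0,0.05],"rotation":[0,0,0],"grip":-1},{"translation":[0,0,0],"rotation":[0,0,0],"grip":-1}]' 40
python3 - <<'E'
from h import *
plan(.4651,-.0174,.111,10.5,1)
E
```

```text
time: 55.78
ee_pos: [0.4653, -0.0213, 0.1369]
tool_rot: [0.996, 0.089, -0.002, 0.002]
wrist_force: [0.5, -0.8, -1.4]
gripper_width: 0.0509
t 55.77 p [ 0.4653 -0.0213  0.1369] x-axis yaw 10.2 z [-0.004 -0.004 -1.   ] F [ 0.5 -0.8 -1.4] w 0.0509 j [-0.23  0.08  1.89 -0.    1.17 -0.41]
need rows 1 dist 0.0262 dyaw 0.3
[np.float64(0.004), np.float64(-0.033), np.float64(0.216)] rz -0.004
tilt fix (tool rotvec units) [0.0026 0.0045 0.    ]
```

```bash
python3 -m crank '[{"translation":[0.003,-0.033,0.12],"rotation":[0.0026,0.0045,-0.004],"grip":-1},{"translation":[0,0,0.065],"rotation":[0,0,0],"grip":-1},{"translation":[0,0,0],"rotation":[0,0,0],"grip":-1},{"translation":[0,0,0],"rotation":[0,0,0],"grip":-1}]' 40
python3 - <<'E'
from h import *
plan(.4651,-.0174,.111,10.5,1)
E
```

```text
time: 56.28
ee_pos: [0.4661, -0.0178, 0.1147]
tool_rot: [0.996, 0.091, 0.002, 0.0]
wrist_force: [0.3, 0.9, -1.1]
gripper_width: 0.0511
t 56.27 p [ 0.4661 -0.0178  0.1147] x-axis yaw 10.5 z [ 0.003 -0.    -1.   ] F [ 0.3  0.9 -1.1] w 0.0511 j [-0.22  0.11  1.92  0.    1.11 -0.41]
need rows 1 dist 0.0038 dyaw 0.0
[np.float64(-0.008), np.float64(-0.005), np.float64(0.031)] rz -0.0
tilt fix (tool rotvec units) [ 0.001 -0.003  0.   ]
```

Lower, release, retreat toward the cover side and look.

```bash
python3 -m crank '[{"translation":[-0.008,-0.004,0.031],"rotation":[0,-0.003,0],"grip":-1},{"translation":[0,0,0.004],"rotation":[0,0,0],"grip":-1},{"translation":[0,0,0],"rotation":[0,0,0],"grip":0.4},{"translation":[0,0,0],"rotation":[0,0,0],"grip":0.55},{"translation":[0,0,0],"rotation":[0,0,0],"grip":0.55},{"translation":[0,0,-0.15],"rotation":[0,0,0],"grip":0.55},{"translation":[0,0,-0.4],"rotation":[0,0,0],"grip":0},{"translation":[0,0,-0.3],"rotation":[0,0,0],"grip":-0.2}]' 40;python3 - <<'E'
from h import *
plan(.45,.25,.21,90,9)
E
```

```text
time: 57.28
ee_pos: [0.4633, -0.017, 0.2127]
tool_rot: [0.996, 0.091, -0.003, -0.0]
wrist_force: [0.4, 0.6, -0.6]
gripper_width: 0.0342
t 57.27 p [ 0.4633 -0.017   0.2127] x-axis yaw 10.5 z [-0.006  0.    -1.   ] F [ 0.4  0.6 -0.6] w 0.0342 j [-0.22 -0.01  1.82 -0.    1.34 -0.41]
need rows 9 dist 0.2674 dyaw 79.5
[np.float64(0.033), np.float64(-0.245), np.float64(0.003)] rz -0.147
[np.float64(0.07), np.float64(-0.237), np.float64(0.003)] rz -0.147
[np.float64(0.106), np.float64(-0.224), np.float64(0.003)] rz -0.147
[np.float64(0.139), np.float64(-0.205), np.float64(0.003)] rz -0.147
[np.float64(0.169), np.float64(-0.181), np.float64(0.003)] rz -0.147
[np.float64(0.195), np.float64(-0.153), np.float64(0.003)] rz -0.147
[np.float64(0.216), np.float64(-0.121), np.float64(0.003)] rz -0.147
[np.float64(0.232), np.float64(-0.087), np.float64(0.003)] rz -0.147
[np.float64(0.242), np.float64(-0.05), np.float64(0.003)] rz -0.147
tilt fix (tool rotvec units) [-0.0011  0.0052 -0.    ]
```

```bash
python3 -m crank '[{"translation":[0.033,-0.245,-0.05],"rotation":[-0.001,0.005,-0.147],"grip":-0.2},{"translation":[0.07,-0.237,0],"rotation":[0,0,-0.147],"grip":-0.2},{"translation":[0.106,-0.224,0],"rotation":[0,0,-0.147],"grip":-0.2},{"translation":[0.14,-0.205,0],"rotation":[0,0,-0.147],"grip":-0.2},{"translation":[0.17,-0.18,0],"rotation":[0,0,-0.147],"grip":-0.2},{"translation":[0.195,-0.153,0],"rotation":[0,0,-0.147],"grip":-0.2},{"translation":[0.216,-0.12,0],"rotation":[0,0,-0.147],"grip":-0.2},{"translation":[0.232,-0.087,0],"rotation":[0,0,-0.147],"grip":-0.2}]';python3 -m crank '[{"translation":[0.3,0,0],"rotation":[0,0,-0.1],"grip":-0.2},{"translation":[0.2,0,0],"rotation":[0,0,0],"grip":-0.2}]'
python3 - <<'E'
from h import *
st()
c=avg("top",8);crop(c,"t19",210,340,170,250,6)
for z in ((.118,.14),(.092,.115),(.066,.088)):
    for o in rects(c,*z,amin=20,box=(.39,.53,-.10,.1)): print(z,*o)
for z in ((.004,.02),(.028,.05)):
    for o in rects(c,*z,amin=20,box=(.38,.57,.07,.2)): print("cover",z,*o)
d=avg("scene",4);crop(d,"s19",210,340,140,250,6)
E
```

```text
time: 58.28
ee_pos: [0.4521, 0.225, 0.2248]
tool_rot: [0.748, 0.663, 0.005, 0.005]
wrist_force: [0.4, 0.1, 1.0]
gripper_width: 0.0337
time: 58.52
ee_pos: [0.4565, 0.287, 0.2249]
tool_rot: [0.711, 0.703, 0.005, 0.005]
wrist_force: [-0.5, 0.2, 0.1]
gripper_width: 0.0342
t 58.52 p [0.4565 0.287  0.2249] x-axis yaw 89.4 z [ 0.014 -0.001 -1.   ] F [-0.5  0.2  0.1] w 0.0342 j [ 0.4   0.13  1.65 -0.01  1.35 -1.15]
(0.118, 0.14) rect [466.9 -19.7] 118.2 51.8 yaw -79.5 pca -79.3 mean [466.7 -19.8] z 0.1306 n 422
(0.092, 0.115) rect [467.3 -20.1] 57.2 43.4 yaw -79.5 pca -80.2 mean [467.4 -20.2] z 0.113 n 251
(0.092, 0.115) rect [454.6  47.6] 52.2 18.9 yaw 9.8 pca 10.0 mean [454.3  47.5] z 0.1052 n 112
cover (0.004, 0.02) rect [486.8 134.6] 115.6 51.9 yaw -1.4 pca 0.3 mean [487.5 132.2] z 0.0114 n 494
cover (0.028, 0.05) rect [486.9 133.2] 59.7 12.9 yaw -1.4 pca -3.2 mean [485.6 132.7] z 0.0366 n 88
```

View pics/t19.png

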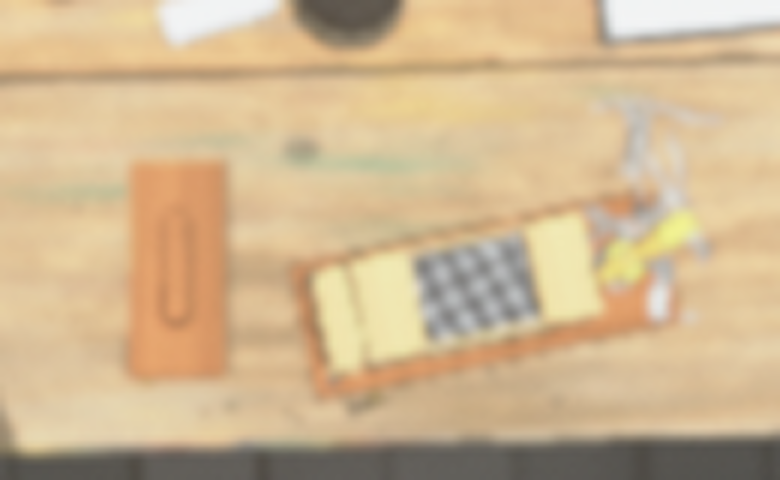

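View pics/s19.png

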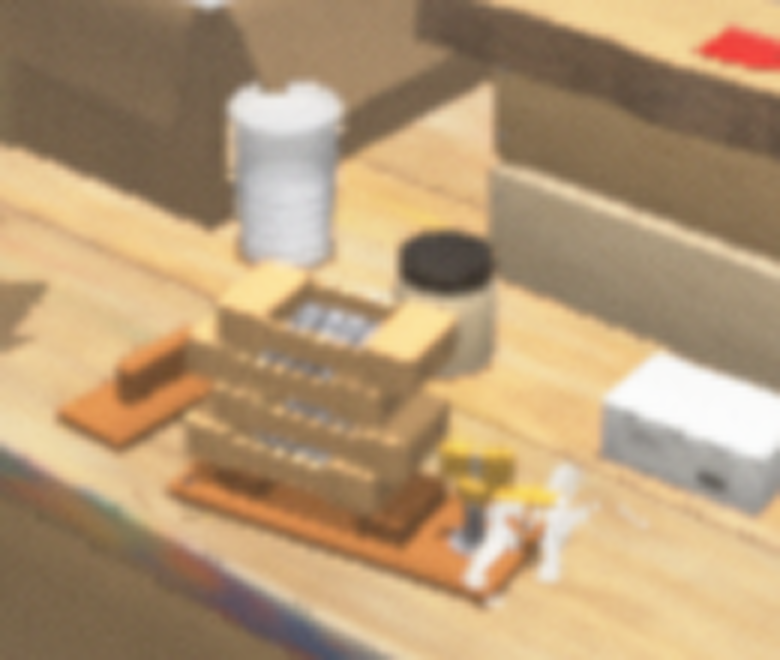

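```bash
python3 -m crank '[{"translation":[-0.35,-0.06,0.1],"rotation":[0.013,0.003,0.012],"grip":-0.2},{"translation":[-0.4,-0.06,0.2],"rotation":[0,0,0],"grip":-0.2},{"translation":[-0.35,-0.06,0.3],"rotation":[0,0,0],"grip":-0.2},{"translation":[-0.15,-0.03,0.3],"rotation":[0,0,0],"grip":-0.2},{"translation":[0,0,0.1],"rotation":[0,0,0],"grip":-0.2},{"translation":[0,0,0],"rotation":[0,0,0],"grip":-0.2}]'; python3 -c "
from h import *
plan(.4848,.1313,.0155,88.6,1)"
```

```text
time: 59.88
ee_pos: [0.4311, 0.1324, 0.1046]
tool_rot: [0.717, 0.698, 0.005, 0.001]
wrist_force: [1.2, 0.5, 1.0]
gripper_width: 0.0342
t 59.88 p [0.4311 0.1324 0.1046] x-axis yaw 88.5 z [ 0.009  0.005 -1.   ] F [1.2 0.5 1. ] w 0.0342 j [ 0.1   0.09  1.96  0.    1.08 -1.44]
need rows 2 dist 0.1040 dyaw 0.1
[np.float64(0.003), np.float64(0.448), np.float64(0.742)] rz -0.002
tilt fix (tool rotvec units) [ 0.0081 -0.0045  0.    ]
```

```bash
python3 -m crank '[{"translation":[0.003,0.3,0.1],"rotation":[0.008,-0.004,0],"grip":-0.2},{"translation":[0,0.13,0.2],"rotation":[0,0,0],"grip":-0.2},{"translation":[0,0,0.2],"rotation":[0,0,0],"grip":-0.2},{"translation":[0,0,0.06],"rotation":[0,0,0],"grip":-0.2},{"translation":[0,0,0],"rotation":[0,0,0],"grip":-0.2}]'; python3 -c "
from h import *
plan(.4848,.1313,.0155,88.6,1)"
```

```text
time: 60.5
ee_pos: [0.494, 0.1373, 0.0445]
tool_rot: [0.714, 0.7, 0.007, 0.005]
wrist_force: [-0.6, 0.2, 0.3]
gripper_width: 0.0346
t 60.50 p [0.494  0.1373 0.0445] x-axis yaw 88.8 z [ 0.018  0.003 -1.   ] F [-0.6  0.2  0.3] w 0.0346 j [ 0.1   0.31  1.86  0.    0.96 -1.45]
need rows 1 dist 0.0310 dyaw -0.2
[np.float64(-0.052), np.float64(-0.076), np.float64(0.241)] rz 0.004
tilt fix (tool rotvec units) [ 0.0167 -0.0036  0.    ]
```

```bash
python3 -m crank '[{"translation":[-0.048,-0.07,0],"rotation":[0.016,-0.004,0.004],"grip":-0.2},{"translation":[0,0,0.12],"rotation":[0,0,0],"grip":-0.2},{"translation":[0,0,0.08],"rotation":[0,0,0],"grip":-0.2},{"translation":[0,0,0],"rotation":[0,0,0],"grip":-0.2},{"translation":[0,0,0],"rotation":[0,0,0],"grip":-0.2}]'; python3 -c "
from h import *
plan(.4848,.1313,.0155,88.6,1)"
```

```text
time: 61.12
ee_pos: [0.4863, 0.1319, 0.0212]
tool_rot: [0.716, 0.698, 0.001, 0.001]
wrist_force: [0.3, -0.8, -0.0]
gripper_width: 0.0343
t 61.12 p [0.4863 0.1319 0.0212] x-axis yaw 88.6 z [ 0.004 -0.    -1.   ] F [ 0.3 -0.8 -0. ] w 0.0343 j [ 0.09  0.34  1.87 -0.    0.93 -1.45]
need rows 1 dist 0.0059 dyaw 0.0
[np.float64(-0.005), np.float64(-0.013), np.float64(0.048)] rz -0.0
tilt fix (tool rotvec units) [ 0.0035  0.0001 -0.    ]
```

```bash
python3 -m crank '[{"translation":[-0.005,-0.012,0.046],"rotation":[0.0035,0,0],"grip":-0.3},{"translation":[0,0,0],"rotation":[0,0,0],"grip":-1},{"translation":[0,0,0],"rotation":[0,0,0],"grip":-1},{"translation":[0,0,0],"rotation":[0,0,0],"grip":-1},{"translation":[0,0,0],"rotation":[0,0,0],"grip":-1}]' 40; python3 -c "
from h import *
plan(.4848,.1313,.0155,88.6,1)"
```

```text
time: 61.75
ee_pos: [0.485, 0.1312, 0.0155]
tool_rot: [0.716, 0.698, -0.0, 0.0]
wrist_force: [-0.4, 0.2, -1.3]
gripper_width: 0.0131
t 61.75 p [0.485  0.1312 0.0155] x-axis yaw 88.6 z [ 0. -0. -1.] F [-0.4  0.2 -1.3] w 0.0131 j [ 0.09  0.35  1.88 -0.    0.92 -1.45]
need rows 1 dist 0.0002 dyaw 0.0
[np.float64(0.001), np.float64(-0.002), np.float64(0.0)] rz -0.0
tilt fix (tool rotvec units) [0. 0. 0.]
```

```bash
python3 -m crank '[{"translation":[0,0,-0.15],"rotation":[0,0,0],"grip":-1},{"translation":[0,0,-0.4],"rotation":[0,0,0],"grip":-1},{"translation":[0,0,-0.45],"rotation":[0,0,0],"grip":-1},{"translation":[0,0,-0.45],"rotation":[0,0,0],"grip":-1},{"translation":[0,0,-0.35],"rotation":[0,0,0],"grip":-1},{"translation":[0,0,0],"rotation":[0,0,0],"grip":-1}]' 40
python3 - <<'E'
from h import *
plan(.4653,-.0186,.22,10.5,8)
E
```

```text
time: 62.5
ee_pos: [0.483, 0.1311, 0.2358]
tool_rot: [0.716, 0.698, -0.002, -0.002]
wrist_force: [-0.3, 0.8, -2.2]
gripper_width: 0.0132
t 62.50 p [0.483  0.1311 0.2358] x-axis yaw 88.6 z [-0.006 -0.    -1.   ] F [-0.3  0.8 -2.2] w 0.0132 j [ 0.09  0.05  1.71  0.    1.39 -1.45]
need rows 9 dist 0.1516 dyaw -78.1
[np.float64(-0.156), np.float64(-0.015), np.float64(0.016)] rz 0.163
[np.float64(-0.157), np.float64(0.012), np.float64(0.016)] rz 0.163
[np.float64(-0.152), np.float64(0.038), np.float64(0.016)] rz 0.163
[np.float64(-0.144), np.float64(0.064), np.float64(0.016)] rz 0.163
[np.float64(-0.131), np.float64(0.087), np.float64(0.016)] rz 0.163
[np.float64(-0.114), np.float64(0.108), np.float64(0.016)] rz 0.163
[np.float64(-0.094), np.float64(0.126), np.float64(0.016)] rz 0.163
[np.float64(-0.071), np.float64(0.14), np.float64(0.016)] rz 0.163
tilt fix (tool rotvec units) [-0.0053  0.0005  0.    ]
```

```bash
python3 -m crank '[{"translation":[-0.156,-0.015,0],"rotation":[-0.005,0,0.163],"grip":-1},{"translation":[-0.157,0.012,0],"rotation":[0,0,0.163],"grip":-1},{"translation":[-0.152,0.038,0],"rotation":[0,0,0.163],"grip":-1},{"translation":[-0.144,0.064,0],"rotation":[0,0,0.163],"grip":-1},{"translation":[-0.131,0.087,0],"rotation":[0,0,0.163],"grip":-1},{"translation":[-0.114,0.108,0],"rotation":[0,0,0.163],"grip":-1},{"translation":[-0.09,0.11,0],"rotation":[0,0,0.15],"grip":-1},{"translation":[-0.05,0.08,0],"rotation":[0,0,0.1],"grip":-1}]' 40; python3 -m crank '[{"translation":[0,0,0],"rotation":[0,0,0],"grip":-1},{"translation":[0,0,0],"rotation":[0,0,0],"grip":-1}]' 40
python3 - <<'E'
from h import *
plan(.4653,-.0186,.17,10.5,1)
E
```

```text
time: 63.5
ee_pos: [0.4506, -0.0111, 0.2186]
tool_rot: [0.994, 0.11, -0.015, -0.003]
wrist_force: [0.2, 0.6, -1.2]
gripper_width: 0.0131
time: 63.75
ee_pos: [0.4484, -0.0108, 0.2152]
tool_rot: [0.994, 0.11, -0.017, -0.004]
wrist_force: [-0.3, 0.4, -0.8]
gripper_width: 0.0132
t 63.75 p [ 0.4484 -0.0108  0.2152] x-axis yaw 12.7 z [-0.036  0.004 -0.999] F [-0.3  0.4 -0.8] w 0.0132 j [-0.21 -0.03  1.83 -0.    1.37 -0.43]
need rows 1 dist 0.0489 dyaw -2.2
[np.float64(0.123), np.float64(0.094), np.float64(0.377)] rz 0.036
tilt fix (tool rotvec units) [-0.0113  0.0323  0.    ]
```

```bash
python3 -m crank '[{"translation":[0.12,0.09,0],"rotation":[-0.011,0.032,0.036],"grip":-1},{"translation":[0,0,0.15],"rotation":[0,0,0],"grip":-1},{"translation":[0,0,0.15],"rotation":[0,0,0],"grip":-1},{"translation":[0,0,0.04],"rotation":[0,0,0],"grip":-1},{"translation":[0,0,0],"rotation":[0,0,0],"grip":-1}]' 40
python3 - <<'E'
from h import *
plan(.4653,-.0186,.1455,10.5,1)
E
```

```text
time: 64.38
ee_pos: [0.4695, -0.0182, 0.1729]
tool_rot: [0.996, 0.091, 0.004, 0.001]
wrist_force: [-0.5, 0.2, -0.7]
gripper_width: 0.0131
t 64.38 p [ 0.4695 -0.0182  0.1729] x-axis yaw 10.5 z [ 0.008 -0.002 -1.   ] F [-0.5  0.2 -0.7] w 0.0131 j [-0.22  0.03  1.86  0.    1.24 -0.41]
need rows 1 dist 0.0277 dyaw 0.0
[np.float64(-0.035), np.float64(-0.003), np.float64(0.228)] rz -0.001
tilt fix (tool rotvec units) [ 0.0031 -0.0076 -0.    ]
```

```bash
python3 -m crank '[{"translation":[-0.035,0,0.12],"rotation":[0.003,-0.008,0],"grip":-1},{"translation":[0,0,0.07],"rotation":[0,0,0],"grip":-1},{"translation":[0,0,0],"rotation":[0,0,0],"grip":-1},{"translation":[0,0,0],"rotation":[0,0,0],"grip":-1}]' 40
python3 - <<'E'
from h import *
plan(.4653,-.0186,.1455,10.5,1)
d=avg("scene",4);crop(d,"s20",210,340,140,250,6)
E
```

```text
time: 64.88
ee_pos: [0.4664, -0.0192, 0.1497]
tool_rot: [0.996, 0.091, 0.001, 0.0]
wrist_force: [-0.0, 0.1, -2.0]
gripper_width: 0.0131
t 64.88 p [ 0.4664 -0.0192  0.1497] x-axis yaw 10.5 z [ 0.002 -0.001 -1.   ] F [-0.   0.1 -2. ] w 0.0131 j [-0.23  0.06  1.89 -0.    1.19 -0.41]
need rows 1 dist 0.0044 dyaw 0.0
[np.float64(-0.008), np.float64(-0.007), np.float64(0.035)] rz -0.001
tilt fix (tool rotvec units) [ 0.001  -0.0015 -0.    ]
```

View pics/s20.png

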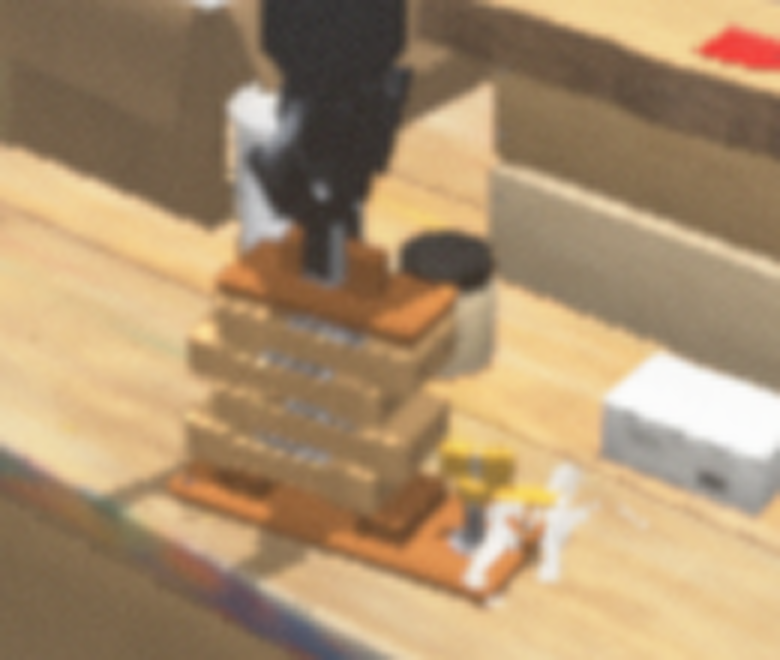

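Well aligned. Lower the last 4 mm, release, retreat.

```bash
python3 -m crank '[{"translation":[-0.008,-0.005,0.033],"rotation":[0.001,-0.0015,0],"grip":-1},{"translation":[0,0,0.004],"rotation":[0,0,0],"grip":-1},{"translation":[0,0,0],"rotation":[0,0,0],"grip":-0.6},{"translation":[0,0,0],"rotation":[0,0,0],"grip":-0.5},{"translation":[0,0,0],"rotation":[0,0,0],"grip":-0.5},{"translation":[0,0,-0.15],"rotation":[0,0,0],"grip":-0.5},{"translation":[0,0,-0.4],"rotation":[0,0,0],"grip":0},{"translation":[0,0,-0.3],"rotation":[0,0,0],"grip":0}]' 40; python3 -m crank '[{"translation":[0.05,-0.4,0],"rotation":[0,0,0],"grip":0},{"translation":[0.05,-0.4,0],"rotation":[0,0,0],"grip":0},{"translation":[0.05,-0.4,0],"rotation":[0,0,0],"grip":0},{"translation":[0.05,-0.4,0],"rotation":[0,0,0],"grip":0},{"translation":[0.05,-0.4,0],"rotation":[0,0,0],"grip":0},{"translation":[0,0,0],"rotation":[0,0,0],"grip":0}]'
python3 - <<'E'
from h import *
st()
c=avg("top",8);crop(c,"t21",210,340,140,250,6)
for z in ((.129,.15),(.155,.185),(.118,.15),(.092,.115)):
    for o in rects(c,*z,amin=20,box=(.39,.53,-.12,.1)): print(z,*o)
d=avg("scene",4);crop(d,"s21",210,340,140,250,6)
E
```

```text
time: 66.08
ee_pos: [0.4637, -0.0185, 0.2476]
tool_rot: [0.996, 0.091, -0.003, -0.001]
wrist_force: [0.9, -0.6, 0.6]
gripper_width: 0.0428
time: 66.82
ee_pos: [0.4544, 0.229, 0.2545]
tool_rot: [0.996, 0.089, 0.005, 0.0]
wrist_force: [0.3, -0.4, 0.7]
gripper_width: 0.0426
t 66.83 p [0.4544 0.229  0.2545] x-axis yaw 10.2 z [ 0.01   0.001 -1.   ] F [ 0.3 -0.4  0.7] w 0.0426 j [ 0.3   0.04  1.68 -0.    1.41  0.12]
(0.129, 0.15) rect [466.7 -18.9] 118.0 52.1 yaw -79.6 pca -79.5 mean [466.3 -18.4] z 0.1413 n 613
(0.155, 0.185) rect [466.7 -18.8] 59.4 14.0 yaw -79.5 pca -80.0 mean [466.4 -18.6] z 0.1667 n 103
(0.118, 0.15) rect [466.7 -18.9] 118.0 52.1 yaw -79.6 pca -79.5 mean [466.2 -18.5] z 0.1412 n 615
(0.092, 0.115) rect [454.3  47.7] 51.6 18.5 yaw 10.5 pca 10.6 mean [454.1  47.6] z 0.1051 n 110
```

View pics/t21.png

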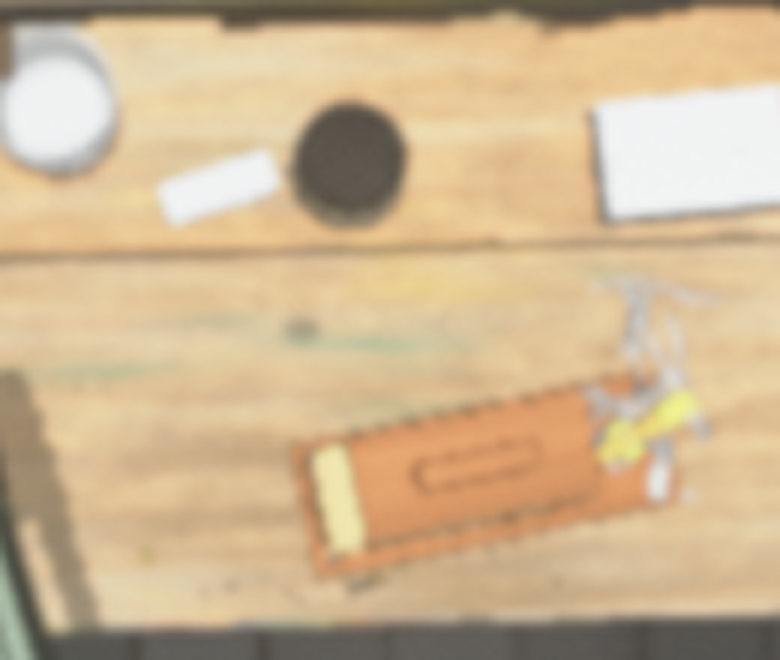

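View pics/s21.png

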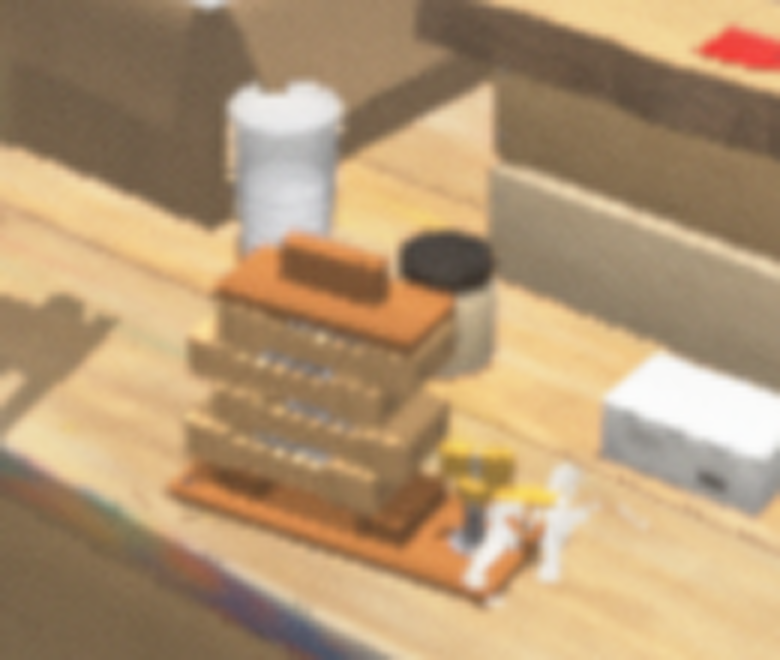

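```bash
python3 -c "
from bench import *
print(finish_job())"
```

```text
the job is handed in; nothing more can be done
None
```

The drying stand is set up and handed in at about 67 s of the 210 s. `finish_job()` gave no verdict.

**What I did**
- **Hold-down:** I turned it clockwise in a single grasp to its stop, about 160°, so the tongue points away from the cover.
- **Cover aside:** I laid it on the worktop beside the stand. My first placing came too close to a tray, so I picked it up again and turned it a quarter turn.
- **Trays:** four were present, and I stacked all of them out, square, out, square along the stand.
- **Cover back:** it went on the top tray, grip bar up.

**Last checks, from the top camera**
- **Cover:** within about 1 mm of the top tray's centre, at the same yaw. Its surface reads 141 mm high against the expected 140 mm.
- **Steps between trays:** about 17 mm (1 to 2), 16 mm (2 to 3) and 19 mm (3 to 4), against the 18 mm asked. Trays 1 and 3 stand out about 16–17 mm from the stand.
- **Square trays:** tray 4 reads about 2.5 mm closer to the hold-down than tray 2. I left that as it was.
- **Rest of the scene:** in the last pictures the hold-down is still open and the stack is upright. The jar, carton and queen cage look unmoved by eye; I did not measure them again. The arm is clear.

**Checks that disagreed:**
- **Sideways:** depth readings of the lips put the stand's centre about 3–4 mm to one side of tray 2. The board edges and the hold-down axis put it within about 1 mm, and I used those.
- **First step out:** readings ranged from 15 to 19 mm depending on the method.

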